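# Refit relays to a salvaged control panel and enable their channels

## Task

Fit every spare relay from the mat into a free socket of the relay rack on the panel, one to a socket and fully home. Then take the stylus from its stand and, with its tip and not with the gripper, switch on the option rocker of each socket you have filled: the rockers run in the same order as the sockets, and on means the end nearest the rack is pressed right down. Leave the rocker of the relay that was already fitted on and those of empty sockets off, stand the stylus back in its stand, and do not disturb the contactor and the jar beyond the panel.

Things in the scene. Friction and masses are not known exactly. Their poses are not given: they have to be found in the camera images.
- relay1: Spare plug-in relay: black foot under a milky clear cover, 34 x 34 mm, 36 mm tall, 65 to 110 g, standing on a fixed black rubber mat (260 x 210 x 3 mm). Origin: centre of its underside, z up. All are alike and fit a socket in any of four quarter turns. Some of the four may be absent (None).
- relay2: Another spare relay like relay1 (may be absent).
- relay3: Another spare relay like relay1 (may be absent).
- relay4: Another spare relay like relay1 (may be absent).
- socket1 (a point): Leftmost (+y) of five sockets in a row in the grey rack on the white panel; it already holds a relay, which stays. Point: centre of the socket's floor, 12 mm above the bench. x: across the row, away from the switch bank; y: along the row towards its socket 1 end; z up.
- socket2 (a point): Socket 2, free at the start, 42 mm on from socket 1 (towards -y); point and axes as socket 1. Each is a square well 37 x 37 mm, 12 mm deep to its floor, with 5 mm walls; a seated relay stands 24 mm out of it.
- socket3 (a point): Socket 3, free at the start, 42 mm on from socket 2 (towards -y); point and axes as socket 1.
- socket4 (a point): Socket 4, free at the start, 42 mm on from socket 3 (towards -y); point and axes as socket 1.
- socket5 (a point): Socket 5, free at the start, 42 mm on from socket 4 (towards -y); point and axes as socket 1.
- rocker1 (a joint): Option rocker 1, of socket 1, on from the start. Angle in rad: about +0.22 is on (end nearest the relay rack down), about -0.22 is off (that end up). Friction keeps it where it is left: press the raised end down to its stop (3 to 4 mm, 2 to 3 N, 8 mm from the middle).
- rocker2 (a joint): Option rocker 2, of socket 2; off at the start; values as for rocker 1.
- rocker3 (a joint): Option rocker 3, of socket 3; off at the start; values as for rocker 1.
- rocker4 (a joint): Option rocker 4, of socket 4; off at the start; values as for rocker 1.
- rocker5 (a joint): Option rocker 5, of socket 5; off at the start; values as for rocker 1.
- bank: Black switch bank, 36 x 86 x 21 mm, on the panel. Origin: centre of underside, 4 mm above the bench; x towards the rack (its row 110 mm away), y towards rocker 1, z up. White rockers 1 to 5 at y = 30, 15, 0, -15, -30 mm, each 10 mm wide (y), 24 mm long (x), tilting about y; top a shallow V, its middle 26 mm above the origin, the raised end 5 mm higher, the pressed one level with the middle.
- stylus: Setting stylus, 125 mm long, 45 g: white round shank 7 mm thick, 45 mm long, round tip, below a black square handle 16 x 16 x 80 mm. Origin: the tip's lowest point; z towards the handle's end, x and y square to the handle's flats. Centre of mass at z = 82 mm. It starts upright, tip down, in its stand, the handle's shoulder resting on the stand's top.
- bore (a point): Mouth of the stylus stand's bore: 11 mm wide, right through the wooden stand block of 60 x 60 x 50 mm, fixed to the bench; point at the centre of the mouth, 50 mm above the bench, z up. Stowed, the stylus tip is 45 mm below this point.
- contactor: Bystander: loose contactor, 75 x 45 x 65 mm, black and grey, beyond the panel. Origin: centre of its underside.
- jar: Bystander: closed glass jar, 56 mm wide, 70 mm tall, beyond the panel. Origin: centre of its underside.
Things that resemble listed ones, but are neither listed nor needed, are in the scene too. Leave any brown or pink look-alike of the relay1 alone.

How it is judged (in metres and radians):
On the way, in this order (a step that is already met when the one before it is completed fails the run):
1. every spare relay sits fully home in a socket of its own, with rockers 2 to 5 still off (((horizontal distance between relay1 and socket2 below 0.005 m and z of relay1 in the frame of socket2 below 0.003 m) or (horizontal distance between relay1 and socket3 below 0.005 m and z of relay1 in the frame of socket3 below 0.003 m) or (horizontal distance between relay1 and socket4 below 0.005 m and z of relay1 in the frame of socket4 below 0.003 m) or (horizontal distance between relay1 and socket5 below 0.005 m and z of relay1 in the frame of socket5 below 0.003 m)) and ((horizontal distance between relay2 and socket2 below 0.005 m and z of relay2 in the frame of socket2 below 0.003 m) or (horizontal distance between relay2 and socket3 below 0.005 m and z of relay2 in the frame of socket3 below 0.003 m) or (horizontal distance between relay2 and socket4 below 0.005 m and z of relay2 in the frame of socket4 below 0.003 m) or (horizontal distance between relay2 and socket5 below 0.005 m and z of relay2 in the frame of socket5 below 0.003 m)) and ((horizontal distance between relay3 and socket2 below 0.005 m and z of relay3 in the frame of socket2 below 0.003 m) or (horizontal distance between relay3 and socket3 below 0.005 m and z of relay3 in the frame of socket3 below 0.003 m) or (horizontal distance between relay3 and socket4 below 0.005 m and z of relay3 in the frame of socket4 below 0.003 m) or (horizontal distance between relay3 and socket5 below 0.005 m and z of relay3 in the frame of socket5 below 0.003 m)) and ((horizontal distance between relay4 and socket2 below 0.005 m and z of relay4 in the frame of socket2 below 0.003 m) or (horizontal distance between relay4 and socket3 below 0.005 m and z of relay4 in the frame of socket3 below 0.003 m) or (horizontal distance between relay4 and socket4 below 0.005 m and z of relay4 in the frame of socket4 below 0.003 m) or (horizontal distance between relay4 and socket5 below 0.005 m and z of relay4 in the frame of socket5 below 0.003 m)) and angle between each of relay1, relay2, relay3, relay4's own z axis and vertical below 0.08 rad and value of joint each of rocker2, rocker3, rocker4, rocker5 below -0.15 rad), for 0.2 s.
2. the rocker of every filled socket is on and those of empty sockets are off (value of joint rocker1 above 0.15 rad and ((value of joint rocker2 above 0.15 rad and distance between any of relay1, relay2, relay3, relay4 and socket2 below 0.02 m) or (value of joint rocker2 below -0.15 rad and distance between each of relay1, relay2, relay3, relay4 and socket2 above 0.02 m)) and ((value of joint rocker3 above 0.15 rad and distance between any of relay1, relay2, relay3, relay4 and socket3 below 0.02 m) or (value of joint rocker3 below -0.15 rad and distance between each of relay1, relay2, relay3, relay4 and socket3 above 0.02 m)) and ((value of joint rocker4 above 0.15 rad and distance between any of relay1, relay2, relay3, relay4 and socket4 below 0.02 m) or (value of joint rocker4 below -0.15 rad and distance between each of relay1, relay2, relay3, relay4 and socket4 above 0.02 m)) and ((value of joint rocker5 above 0.15 rad and distance between any of relay1, relay2, relay3, relay4 and socket5 below 0.02 m) or (value of joint rocker5 below -0.15 rad and distance between each of relay1, relay2, relay3, relay4 and socket5 above 0.02 m))), for 0.2 s.
At the end, for the whole second after the job is handed in: Each relay present is home in a socket from 2 to 5 (5 mm of centre, 3 mm of floor, 0.08 rad upright); rockers 1 and of filled sockets on (over 0.15 rad), of empty ones off (under -0.15); stylus upright (0.1 rad) in its bore, tip 40 mm or more below the mouth; all at rest (all of step 2 and ((horizontal distance between relay1 and socket2 below 0.005 m and z of relay1 in the frame of socket2 below 0.003 m) or (horizontal distance between relay1 and socket3 below 0.005 m and z of relay1 in the frame of socket3 below 0.003 m) or (horizontal distance between relay1 and socket4 below 0.005 m and z of relay1 in the frame of socket4 below 0.003 m) or (horizontal distance between relay1 and socket5 below 0.005 m and z of relay1 in the frame of socket5 below 0.003 m)) and ((horizontal distance between relay2 and socket2 below 0.005 m and z of relay2 in the frame of socket2 below 0.003 m) or (horizontal distance between relay2 and socket3 below 0.005 m and z of relay2 in the frame of socket3 below 0.003 m) or (horizontal distance between relay2 and socket4 below 0.005 m and z of relay2 in the frame of socket4 below 0.003 m) or (horizontal distance between relay2 and socket5 below 0.005 m and z of relay2 in the frame of socket5 below 0.003 m)) and ((horizontal distance between relay3 and socket2 below 0.005 m and z of relay3 in the frame of socket2 below 0.003 m) or (horizontal distance between relay3 and socket3 below 0.005 m and z of relay3 in the frame of socket3 below 0.003 m) or (horizontal distance between relay3 and socket4 below 0.005 m and z of relay3 in the frame of socket4 below 0.003 m) or (horizontal distance between relay3 and socket5 below 0.005 m and z of relay3 in the frame of socket5 below 0.003 m)) and ((horizontal distance between relay4 and socket2 below 0.005 m and z of relay4 in the frame of socket2 below 0.003 m) or (horizontal distance between relay4 and socket3 below 0.005 m and z of relay4 in the frame of socket3 below 0.003 m) or (horizontal distance between relay4 and socket4 below 0.005 m and z of relay4 in the frame of socket4 below 0.003 m) or (horizontal distance between relay4 and socket5 below 0.005 m and z of relay4 in the frame of socket5 below 0.003 m)) and angle between each of relay1, relay2, relay3, relay4's own z axis and vertical below 0.08 rad and horizontal distance between stylus and bore below 0.005 m and z of stylus in the frame of bore below -0.04 m and angle between stylus's own z axis and vertical below 0.1 rad and linear speed of each of relay1, relay2, relay3, relay4, stylus below 0.02 m/s); the robot touches nothing.
It fails at once if the gripper presses on the switch bank (rockers are worked with the stylus) (contact force between the fingers and bank above 1 N).
It fails at once if rocker 1, of the relay already fitted, is switched off (value of joint rocker1 below -0.1 rad).
It fails at once if the contactor is disturbed (moved more than 30 mm) (distance of contactor from where it was at the start of the episode above 0.03 m).
It fails at once if the jar is disturbed (moved more than 30 mm) (distance of jar from where it was at the start of the episode above 0.03 m).
Of relay1, relay2, relay3, relay4 only 2 to 4 are there at a start; the rules pass over those that are not, and their reading is None.
At some moment in a run one of relay1, relay2, relay3, relay4 may be knocked a few centimetres aside while the robot is not near it.
It also fails if it takes over 210 s, if anything falls off the work surface, if the arm or the gripper's body presses on something with over 40 N, if the wrist force passes 120 N, or if a joint passes its speed limit or range.

## Robot

A 6-joint arm with a two-finger parallel gripper is mounted at the origin on the work surface. World frame = base frame: x ahead of the robot, y to its left, z up, the work surface at z = 0. Lengths are in mm, angles in degrees, forces in N, time in s.
With the tool pointing down it reaches from about 350 to 850 mm from the base axis. Payload 8.1 kg.
Tool frame: the origin (TCP) lies midway between the tips of the shut fingers; the grasp point (between the pads) lies 19 mm behind it; z points along the fingers, y is the line along which they close (so a half turn about z gives the same grasp; the last joint's range is limited). The gripper opens to 85 mm and grips with 20 to 120 N. Pads are 22 mm wide; open, the fingers measure 114 mm over their backs; the gripper's body (76 mm by 85 mm) begins 54 mm behind the grasp point. The pads swing forward as they close: fully open they stand 13 mm farther back than shut.
Start: joints at [71.826, 7.471, 85.268, -0, 87.261, -4.893], TCP at [137.815, 583.963, 231.292] pointing down, gripper open.
Joint ranges: [-169.43, 169.43], [-51.17, 129.36], [1.28, 143.12], [-76.62, 256.62], [0, 156.53], [-152.29, 152.29]. Speed limits (degrees/s): [136.94, 136.94, 159.86, 180, 180, 180].

## Interface

Orientations are given as [roll, pitch, yaw] about the fixed x, y, z axes, in that order (R = Rz(yaw) Ry(pitch) Rx(roll)).
In Python, from bench import r gives the robot as it stands.
- The arm moves only by the tool apply_moves, never from a script. Its argument "steps" is a list of rows, each a list of 7 numbers: the opening, from -1 (shut) to 1 (fully open), then the shift along the tool's x, y, z in mm, then the turn, a rotation vector about the tool's x, y, z in units of 5 degrees (1.0 is 5 degrees). A call has exactly 8 rows; each row shifts and turns the commanded pose from where the row before left it, along the tool's axes as they then stand; what a row does not reach is not made up. A row lasts 1/10 s, in which the tool goes at most 50 mm and 8.59 degrees, less where a joint would pass 70% of its speed; a pose out of reach is approached as far as the arm can. A call is refused whole if a number of a shift passes 50 or a number of a turn 1, either way. A call with a gripper value outside its range is refused whole. The fingers move at their own pace and stop on an object; "squeeze" is the grip in N (left out, the last holds). Time passes only in rows, so rows that do not move let the fingers close, or fill a call up. It gives the time, the measured TCP pose, the force, the opening and the grip force at its end, in the units of the state.
- r.sense(): the state, without advancing time (a new reading comes with each control period).
- r.snapshot(name): name is "side" or "top"; returns a dict with "color" (400x640x3 uint8, blue, green, red), "depth" (400x640 float32, mm along the optical axis (not along the pixel's ray), 0 where there is no reading), "mtx" (3x3 intrinsics, pixels), "T" (4x4, takes a point from camera to world coordinates). Camera axes: x right, y down, z forward; pixel columns grow to the right and rows downward; lengths in mm; the calibration is good to about 2 mm. A picture is of the moment at which its call begins.
- r.hand_in(): hands the job in; it is judged then, once.
The state is a dict: "time": time; "joint_pos": joint angles; "qd": joint speeds; "joint_efforts": joint torques, N m; "tool_pos": TCP position; "tcp_rot": TCP orientation; "ft_force": force on the tool from outside, world axes, zero at the start; "wrist_torque": the same for the moment, N m; "finger_gap": finger opening in mm; "grip_force": force on a finger pad.
Only numpy, scipy, OpenCV 4.12 (cv2) and the standard library are available. Lean on these libraries where they do the work, as an engineer would, in place of code of your own. Each camera call takes 0.05 s, during which the arm holds its last target. There are 200 camera calls.

## Working session

There is one attempt and no reset: what is moved stays moved. The work goes in short steps, Python scripts to look and compute and a tool call to move; the robot and the scene stay as the last step left them, time stands still between calls to the robot, and variables do not carry over. Pictures are saved under pics/ and viewed, at most 14 in all, crops included, and the job is handed in when it is done.

Besides the shell and the picture viewer there is one more tool, called by a JSON object that holds its "method" and its "body". apply_moves: Moves the arm, as the interface text tells. Its arguments: {"type":"object","properties":{"steps":{"type":"array"},"squeeze":{"type":"number"}},"required":["steps"]}

```bash
ls; mkdir -p pics
python3 - <<'E'
from bench import r
import cv2,numpy as np
for n in("top","side"):
    s=r.snapshot(n); cv2.imwrite(f"pics/{n}0.png",s["color"]); np.savez(f"{n}0.npz",**s); print(n,s["mtx"].tolist(),s["T"].round(3).tolist())
print(r.sense())
E
```

```text
pics
top [[404.130413613258, 0.0, 316.25156183393386], [0.0, 404.130413613258, 208.10788504774501], [0.0, 0.0, 1.0]] [[0.016, -0.989, 0.147, 343.162], [-1.0, -0.017, -0.01, 67.996], [0.013, -0.147, -0.989, 1127.601], [0.0, 0.0, 0.0, 1.0]]
side [[376.7543751888233, 0.0, 321.14900145941033], [0.0, 376.7543751888233, 204.67969487697715], [0.0, 0.0, 1.0]] [[-0.942, -0.194, 0.273, 220.341], [-0.334, 0.481, -0.81, 945.915], [0.026, -0.855, -0.518, 628.64], [0.0, 0.0, 0.0, 1.0]]
{'time': 0.1, 'joint_pos': array([ 7.18261888e+01,  7.51198567e+00,  8.53243960e+01,  5.02558191e-04,
        8.72624895e+01, -4.89294518e+00]), 'qd': array([ 0.0255998 , -0.05361137, -0.09882204,  0.00440731,  0.03212226,
        0.06061538]), 'joint_efforts': array([ 1.20946628e-03, -5.70956969e+01, -5.01939797e+01, -2.43937830e-04,
        8.28504941e-03,  8.14027271e-05]), 'tool_pos': array([137.64876391, 583.4720113 , 230.32378515]), 'tcp_rot': array([-1.79901532e+02, -8.93324719e-03,  1.66719102e+02]), 'ft_force': array([-1.15939785, -0.95884016, -0.06745922]), 'wrist_torque': array([ 0.03452131, -0.0252799 , -0.03408178]), 'grip_force': 0.0, 'finger_gap': 85.44418723218858}
```

View pics/top0.png

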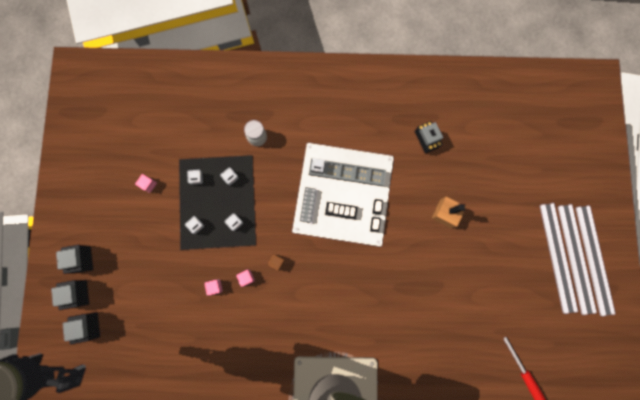

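View pics/side0.png

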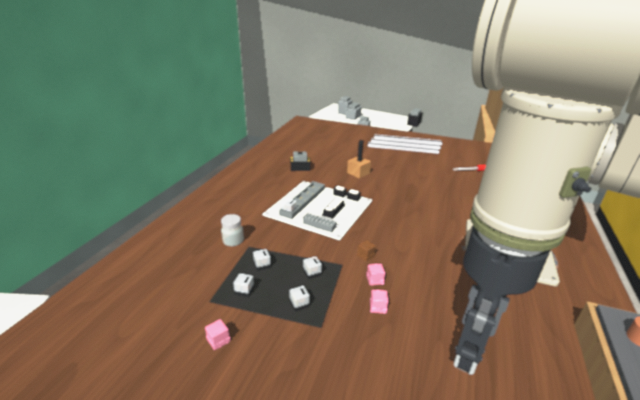

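The top view shows four white relays on the mat at (195,177), (229,176), (194,225) and (234,222). Four things could be mistaken for them: pinks at (146,184), (213,288) and (245,278), and a brown at (276,263). The description calls for the milky-white ones on the mat. The rack is at (348,172) with socket 1 filled at (318,166), the bank is at (342,210) and the stylus stand is at (450,212).

```bash
cat > h.py <<'E'
import numpy as np,cv2
def load(n): return dict(np.load(n))
def pts(s):
    d=s["depth"];v,u=np.indices(d.shape);K=s["mtx"]
    p=np.stack([(u-K[0,2])/K[0,0]*d,(v-K[1,2])/K[1,1]*d,d],-1)
    return p@s["T"][:3,:3].T+s["T"][:3,3]
def px2w(s,uv,z):
    uv=np.atleast_2d(uv).astype(float);K=s["mtx"]
    ray=np.c_[(uv[:,0]-K[0,2])/K[0,0],(uv[:,1]-K[1,2])/K[1,1],np.ones(len(uv))]@s["T"][:3,:3].T
    o=s["T"][:3,3];return (o+ray*((z-o[2])/ray[:,2])[:,None])
def w2px(s,P):
    P=np.atleast_2d(P);c=(P-s["T"][:3,3])@s["T"][:3,:3];q=c@s["mtx"].T;return q[:,:2]/q[:,2:]
E
python3 - <<'E'
from h import *
s=load("top0.npz");P=pts(s)
print("mat z",P[200,205],P[240,190],"bench",P[300,150],"panel",P[235,360])
im=s["color"]
# relays: bright blobs in mat
m=(im.min(2)>110).astype(np.uint8);m[:,:183]=0;m[:,252:]=0;m[:160]=0;m[246:]=0
n,l,st,c=cv2.connectedComponentsWithStats(m)
for i in range(1,n):
    k=l==i
    if st[i,4]<50: continue
    r=cv2.minAreaRect(np.argwhere(k)[:,::-1].astype(np.float32))
    print(c[i],st[i,4],r,np.median(P[k],0),px2w(s,c[i],39))
# depth heights
k=(P[...,2]>25)&(s["depth"]>0);k[:,:183]=0;k[:,252:]=0;k[:160]=0;k[246:]=0
n,l,st,c=cv2.connectedComponentsWithStats(k.astype(np.uint8))
for i in range(1,n):
  if st[i,4]>30: print("d",c[i],st[i,4],P[l==i].mean(0),np.ptp(P[l==i],0))
cv2.imwrite("pics/c1.png",cv2.resize(im[140:255,290:480],None,fx=4.2,fy=4.2,interpolation=cv2.INTER_CUBIC))
cv2.imwrite("pics/c2.png",cv2.resize(im[150:255,130:260],None,fx=5.5,fy=5.5,interpolation=cv2.INTER_CUBIC))
E
```

```text
mat z [ 5.28056968e+02  3.70339009e+02 -2.31291082e-01] [414.65066277 405.09062807   1.319658  ] bench [250.22088283 504.0579468   -1.00675174] panel [ 4.36554504e+02 -6.72642844e+01  7.18131310e-02]
[228.21511628 175.39534884] 172 ((228.25003051757812, 175.25001525878906), (13.435027122497559, 12.727920532226562), 45.0) [592.18866654 300.26331172  37.98946227] [[591.27404653 300.07917097  39.        ]]
[193.52513966 176.12290503] 179 ((193.5, 176.5), (13.0, 13.0), 90.0) [588.21147932 396.19269148  37.73061778] [[587.45866596 394.92075047  39.        ]]
[232.66853933 221.48314607] 178 ((233.00001525878906, 221.50001525878906), (13.435027122497559, 13.435027122497559), 45.0) [463.23744047 282.21426119  37.25966597] [[464.13219953 282.01502476  39.        ]]
[193.07065217 224.42934783] 184 ((193.00003051757812, 224.50003051757812), (13.435027122497559, 13.435029029846191), 45.0) [455.26959019 388.77970452  37.11382797] [[454.31467164 388.13897804  39.        ]]
d [228.89677419 176.20645161] 155 [589.31586185 298.36396778  37.75064031] [44.63299922 43.23669866 17.77213929]
d [194.44642857 176.75595238] 168 [586.13784972 392.82016702  37.19318481] [35.7398563  34.50294562 19.93854173]
d [233.29299363 222.07006369] 157 [462.72573344 280.51763594  37.63771717] [43.7224618  43.81916488 17.44073894]
d [193.91071429 225.04166667] 168 [452.88888454 386.30961962  37.17723468] [43.85566395 43.56142647 18.27200969]
```

View pics/c1.png

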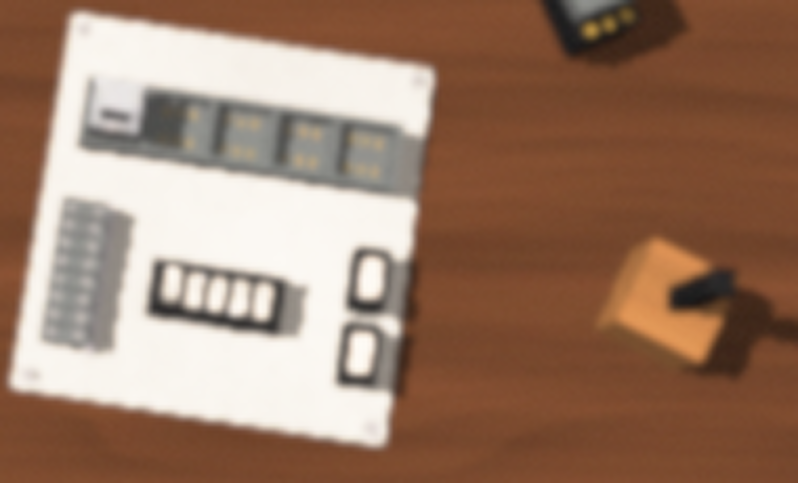

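View pics/c2.png

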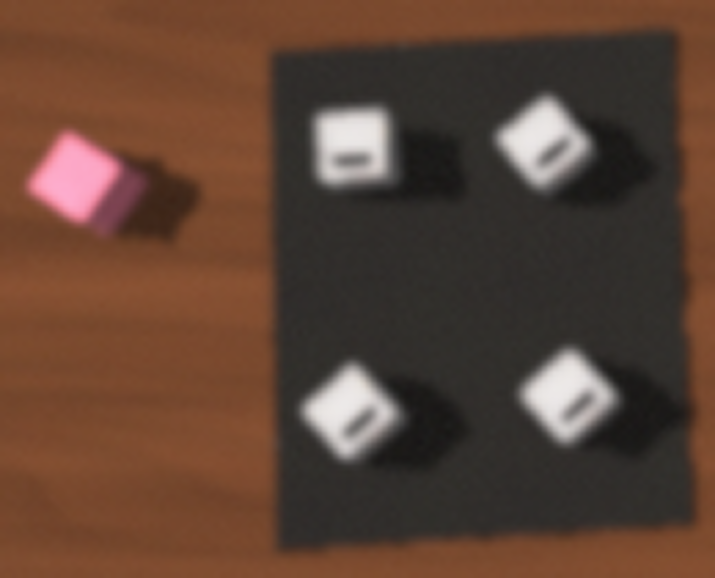

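The close crops confirm four white relays on the mat, with crop squares near (355,145), (545,140), (352,410) and (568,395). The look-alike beside them is pink. The rack row is at the top of the panel and the five-rocker bank at crop (218,298). Next I fit precise poses by model rendering in both cameras.

```bash
cat > fit.py <<'E'
from h import *
from scipy.optimize import minimize
def box(hx,hy,z): return np.array([[hx,hy,z],[-hx,hy,z],[-hx,-hy,z],[hx,-hy,z]],float)
SS=8
def mask(s,P,roi,hull=False,sig=0.7):
    x0,y0,x1,y1=roi;q=(w2px(s,P)-[x0,y0]+.5)*SS-.5
    if hull:q=cv2.convexHull(q.astype(np.float32))[:,0]
    m=np.zeros(((y1-y0)*SS,(x1-x0)*SS),np.float32)
    cv2.fillPoly(m,[np.round(q*16).astype(np.int32)],1.,shift=4)
    m=cv2.GaussianBlur(m,(0,0),sig*SS)
    return cv2.resize(m,(x1-x0,y1-y0),interpolation=cv2.INTER_AREA)
def pose(p,Q):
    c,s_=np.cos(p[2]),np.sin(p[2]);return Q@np.array([[c,s_,0],[-s_,c,0],[0,0,1]])+[p[0],p[1],0]
def fit(s,model,p0,excl=None,pad=5,step=(3,3,.08)):
    """model: list of (local pts,hull) painter order"""
    im=s["color"].astype(np.float32).mean(2)
    allp=np.vstack([w2px(s,pose(p0,Q)) for Q,_ in model])
    x0,y0=np.floor(allp.min(0)-pad).astype(int);x1,y1=np.ceil(allp.max(0)+pad).astype(int);roi=(x0,y0,x1,y1)
    I=im[y0:y1,x0:x1];w=np.ones_like(I) if excl is None else 1-excl[y0:y1,x0:x1]
    def cost(p):
        A=[np.ones_like(I)]
        for Q,h in model:
            m=mask(s,pose(p,Q),roi,h);A=[a*(1-m) for a in A]+[m]
        A=np.stack([a.ravel() for a in A],1);b=I.ravel();ww=w.ravel().copy()
        for _ in range(4):
            x=np.linalg.lstsq(A*ww[:,None],b*ww,rcond=None)[0];e=np.abs(A@x-b);ww=w.ravel()/np.sqrt(np.maximum(e,4)/4)
        return (np.minimum(e,40)*w.ravel()).sum()/w.sum()
    sim=np.array([p0]+[np.array(p0)+np.eye(3)[i]*step[i] for i in range(3)])
    o=minimize(cost,p0,method="Nelder-Mead",options=dict(initial_simplex=sim,xatol=.02,fatol=1e-3,maxiter=150))
    return o.x,o.fun
def relay(z0=3): 
    t=box(17,17,z0+36);return [(np.vstack([box(17,17,z0+14),t]),True),(t,False)]
RACK=[(np.vstack([box(23.5,107.5,4),box(23.5,107.5,24)]),True),(box(23.5,107.5,24),False)]+[(box(18.5,18.5,24)+[0,84-42*i,0],False) for i in range(1,5)]
BANK=[(np.vstack([box(18,43,4),box(18,43,25)]),True),(box(18,43,25),False)]+[(box(11,5,30)+[0,30-15*i,0],False) for i in range(5)]
E
cat > m.py <<'E'
from fit import *
import sys
T,S=load("top0.npz"),load("side0.npz")
for g in [(590,299,.6),(586.5,393.5,0),(463.5,281,.75),(453.5,387,.8)]:
    for s in(T,S): 
        x,f=fit(s,relay(),g);print("relay",x[:2].round(2),np.degrees(x[2]).round(1),round(f,1))
c0=px2w(T,[(290+243/4.2,140+135/4.2)],24)[0];b0=px2w(T,[(290+218/4.2,140+298/4.2)],28)[0]
for nm,mod,g in(("rack",RACK,(c0[0],c0[1],-.12)),("bank",BANK,(b0[0],b0[1],-.12))):
    for s in(T,S):
        ex=None
        if nm=="rack":
            ex=np.zeros((400,640),np.float32)
            q=w2px(s,pose(g,np.vstack([box(25,24,z)+[0,84,0] for z in(20,55)])));cv2.fillConvexPoly(ex,cv2.convexHull(q.astype(np.int32)),1)
        x,f=fit(s,mod,g,ex);print(nm,g,x[:2].round(2),np.degrees(x[2]).round(2),round(f,1))
        im=cv2.resize(s["color"],None,fx=4,fy=4,interpolation=cv2.INTER_CUBIC)
        for Q,h in mod:cv2.polylines(im,[np.round((w2px(s,pose(x,Q))*4+1.5)).astype(np.int32)],not h,(0,0,255),1) if not h else 0
        u,v=np.round(w2px(s,[x[0],x[1],20])[0]*4).astype(int);cv2.imwrite(f"pics/f_{nm}_{'T' if s is T else 'S'}.png",im[v-150:v+150,u-200:u+200])
E
python3 m.py; cd pics; python3 -c "
import cv2,numpy as np
g=lambda n:cv2.imread('f_'+n+'.png')
cv2.imwrite('fits.png',np.vstack([np.hstack([g('rack_T'),g('rack_S')]),np.hstack([g('bank_T'),g('bank_S')])]))"
```

```text
relay [591.87 300.43] 40.8 7.2
relay [590.1  301.49] 40.1 13.9
relay [588.27 395.21] 5.8 7.7
relay [586.52 396.43] 9.5 11.1
relay [464.5  282.43] 43.7 6.9
relay [463.09 282.97] 41.7 15.4
relay [454.72 388.67] 43.6 8.0
relay [452.99 389.91] 42.5 6.5
rack (np.float64(610.2473574273306), np.float64(-30.369402969211265), -0.12) [609.25 -36.63] -7.95 8.7
rack (np.float64(610.2473574273306), np.float64(-30.369402969211265), -0.12) [606.29 -35.85] -8.98 31.5
bank (np.float64(499.62058352411646), np.float64(-14.092950754256194), -0.12) [502.6  -11.85] -8.29 10.2
bank (np.float64(499.62058352411646), np.float64(-14.092950754256194), -0.12) [503.64 -14.  ] -7.82 16.6
```

View pics/fits.png

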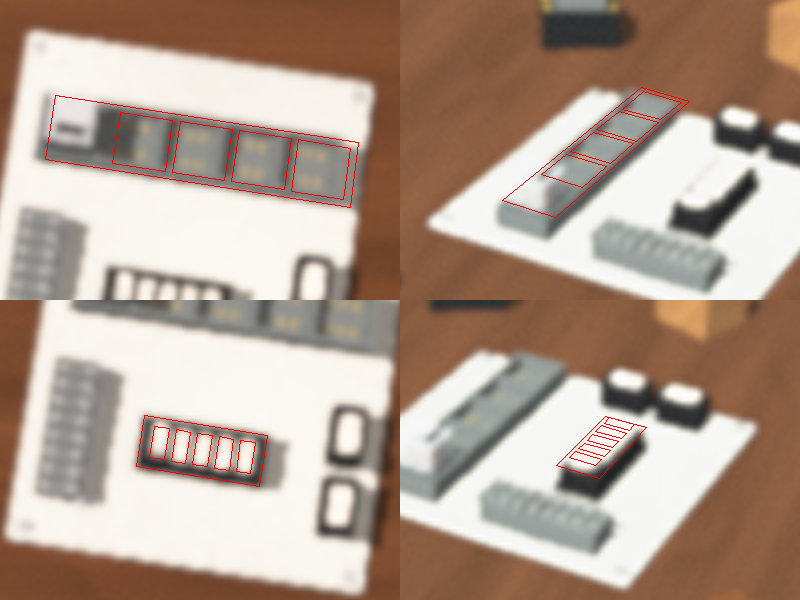

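```bash
cat > m2.py <<'E'
from fit import *
T,S=load("top0.npz"),load("side0.npz")
print("shadow",px2w(T,[(214.5,177),(214.5,184)],3), "rack shadow end",px2w(T,[(290+425/4.2,140+165/4.2)],4),px2w(T,[(290+400/4.2,140+155/4.2)],24))
LD=np.array([-.05,-1.0])  # shadow shift per mm height (guess, world)
def racks(ld,yaw=-.14):
    c,s=np.cos(yaw),np.sin(yaw);l=np.array([[c,s],[-s,c]])@ld
    def sh(Q,h): R=Q.copy();R[:,:2]+=l*h;return R
    b=box(23.5,107.5,4)
    m=[(np.vstack([b,sh(b,20)]),True),(np.vstack([b,box(23.5,107.5,24)]),True),(box(23.5,107.5,24),False)]
    for i in range(1,5):
        w=box(18.5,18.5,24)+[0,84-42*i,0];m.append((w,False))
    r=box(17,17,24)+[0,84,0];m.append((np.vstack([r,sh(r,24)]),True))
    t=box(17,17,48)+[0,84,0];m+=[(np.vstack([r,t]),True),(t,False)]
    return m
best=None
for k in(.6,.8,1.0):
  for kx in(-.3,-.1,.1):
    x,f=fit(T,racks(np.array([kx,-k])),(609,-30,-.14));print(k,kx,x.round(3),round(f,2))
    if best is None or f<best[1]:best=(x,f,(kx,-k))
x,f,ld=best;mod=racks(np.array(ld))
im=cv2.resize(T["color"],None,fx=6,fy=6,interpolation=cv2.INTER_CUBIC)
for Q,h in mod:
    if not h:cv2.polylines(im,[np.round(w2px(T,pose(x,Q))*6+2.5).astype(np.int32)],True,(0,0,255),1)
u,v=np.round(w2px(T,[x[0],x[1],20])[0]*6).astype(int);A=im[v-150:v+150,u-330:u+330]
xs,fs=fit(S,mod,x,step=(5,5,.05));print("side",xs,fs)
im=cv2.resize(S["color"],None,fx=6,fy=6,interpolation=cv2.INTER_CUBIC)
for Q,h in mod:
    if not h:cv2.polylines(im,[np.round(w2px(S,pose(xs,Q))*6+2.5).astype(np.int32)],True,(0,0,255),1)
u,v=np.round(w2px(S,[x[0],x[1],20])[0]*6).astype(int);B=im[v-150:v+150,u-330:u+330]
cv2.imwrite("pics/fits2.png",np.vstack([A,B]))
E
python3 m2.py
```

```text
shadow [[594.10063248 346.32266645   3.        ]
 [573.86536231 345.2593408    3.        ]] rack shadow end [[ 596.56857518 -155.75773909    4.        ]] [[ 598.55968711 -135.1538386    24.        ]]
0.6 -0.3 [ 6.1046e+02 -3.0492e+01 -1.4200e-01] 11.75
0.6 -0.1 [ 6.10568e+02 -3.07030e+01 -1.41000e-01] 11.71
0.6 0.1 [ 6.10199e+02 -3.03460e+01 -1.42000e-01] 11.61
0.8 -0.3 [ 6.1035e+02 -2.9574e+01 -1.4400e-01] 12.94
0.8 -0.1 [ 6.10373e+02 -3.04140e+01 -1.37000e-01] 11.88
0.8 0.1 [ 6.10345e+02 -3.07220e+01 -1.44000e-01] 12.02
1.0 -0.3 [ 6.10702e+02 -3.06850e+01 -1.43000e-01] 13.44
1.0 -0.1 [ 6.10753e+02 -3.03360e+01 -1.40000e-01] 11.91
1.0 0.1 [ 6.0985e+02 -3.0441e+01 -1.3900e-01] 12.05
side [ 6.11347697e+02 -2.12079341e+01 -2.74812702e-01] 29.96712875366211
```

View pics/fits2.png

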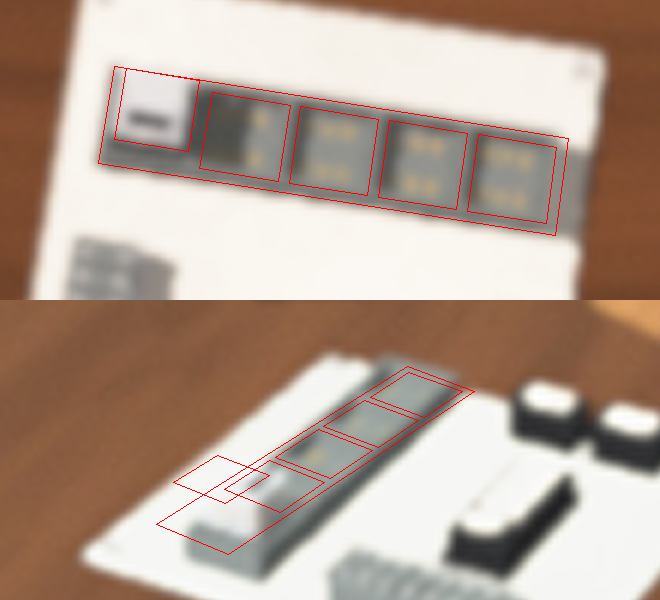

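The top overlay fits the rack well (wells and gold contacts centred). The side overlay is off, so I'll use the top fit: rack centre at about (610.4, -30.5), yaw -8.1°. Next is a planning helper, then the first pick.

```bash
cat > plan.py <<'E'
import sys,json,numpy as np
from bench import r
from scipy.spatial.transform import Rotation as Ro
def go(cur,tgts,grip):
    """cur (xyz,Rot); tgts list of (x,y,z,yaw or None,mm per row)"""
    p,R=np.array(cur[0],float),cur[1]
    rows=[]
    for x,y,z,yaw,mm in tgts:
        t=np.array([x,y,z]);d=t-p
        Rt=R if yaw is None else Ro.from_euler('xyz',[180,0,yaw],degrees=True)
        rv=(R.inv()*Rt).as_rotvec(degrees=True)
        n=int(max(np.ceil(np.linalg.norm(d)/mm),np.ceil(np.abs(rv).max()/5-.02),1))
        for i in range(n):
            left=t-p;s=np.round(R.inv().apply(left/(n-i)),1)
            w=np.round((R.inv()*Rt).as_rotvec(degrees=True)/5/(n-i),2);w=np.clip(w,-1,1)
            p=p+R.apply(s);R=R*Ro.from_rotvec(w*5,degrees=True)
            rows.append([grip,*s.tolist(),*w.tolist()])
    while len(rows)%8:rows.append([grip]+[0]*6)
    for i in range(0,len(rows),8):print(json.dumps([[0 if abs(v)<1e-9 else v for v in q] for q in rows[i:i+8]]))
def cur():
    s=r.sense();print("t",round(s['time'],1),"tcp",s['tool_pos'].round(2),s['tcp_rot'].round(2),"F",s['ft_force'].round(1),"gap",round(s['finger_gap'],1),"gf",round(s['grip_force'],1))
    return s['tool_pos'],Ro.from_euler('xyz',s['tcp_rot'],degrees=True)
E
python3 - <<'E'
from plan import *
go(cur(),[(463.8,282.7,120,133,35),(463.8,282.7,19,133,25)],1)
E
```

```text
t 0.1 tcp [137.65 583.47 230.32] [-1.7990e+02 -1.0000e-02  1.6672e+02] F [-1.2 -1.  -0.1] gap 85.4 gf 0.0
[[1, -27.6, -15.5, 7.9, 0, 0, 0.48], [1, -28.2, -14.4, 7.9, 0, 0, 0.48], [1, -28.8, -13.2, 7.9, 0, 0, 0.48], [1, -29.3, -12.0, 7.9, 0, 0, 0.48], [1, -29.8, -10.7, 7.9, 0, 0, 0.48], [1, -30.3, -9.5, 7.9, 0, 0, 0.48], [1, -30.6, -8.2, 7.9, 0, 0, 0.48], [1, -30.9, -6.9, 7.9, 0, 0, 0.48]]
[[1, -31.2, -5.6, 7.9, 0, 0, 0.48], [1, -31.4, -4.3, 7.9, 0, 0, 0.48], [1, -31.6, -2.9, 7.9, 0, 0, 0.49], [1, -31.6, -1.6, 7.9, -0.01, 0, 0.48], [1, -31.7, -0.3, 7.9, 0, 0, 0.49], [1, -31.7, 1.1, 7.9, -0.01, 0.01, 0.48], [1, 0, 0, 20.2, 0, 0, 0], [1, 0, 0, 20.2, 0, 0, 0]]
[[1, 0, 0, 20.2, 0, 0, 0], [1, 0, 0, 20.2, 0, 0, 0], [1, 0, 0, 20.2, 0, 0, 0], [1, 0, 0, 0, 0, 0, 0], [1, 0, 0, 0, 0, 0, 0], [1, 0, 0, 0, 0, 0, 0], [1, 0, 0, 0, 0, 0, 0], [1, 0, 0, 0, 0, 0, 0]]
```

{"method": "apply_moves", "body": {"steps": [[1,-27.6,-15.5,7.9,0,0,0.48],[1,-28.2,-14.4,7.9,0,0,0.48],[1,-28.8,-13.2,7.9,0,0,0.48],[1,-29.3,-12,7.9,0,0,0.48],[1,-29.8,-10.7,7.9,0,0,0.48],[1,-30.3,-9.5,7.9,0,0,0.48],[1,-30.6,-8.2,7.9,0,0,0.48],[1,-30.9,-6.9,7.9,0,0,0.48]], "squeeze": 40}}

```text
time: 0.9
tool_pos: [324.7, 411.0, 167.4]
tcp_rot: [-180.0, -0.0, 147.4]
ft_force: [-0.1, 1.3, -0.7]
finger_gap: 85.3
grip_force: 0.0
```

{"method": "apply_moves", "body": {"steps": [[1,-31.2,-5.6,7.9,0,0,0.48],[1,-31.4,-4.3,7.9,0,0,0.48],[1,-31.6,-2.9,7.9,0,0,0.49],[1,-31.6,-1.6,7.9,0,0,0.48],[1,-31.7,-0.3,7.9,0,0,0.49],[1,-31.7,1.1,7.9,0,0,0.48],[1,0,0,0,0,0,0],[1,0,0,0,0,0,0]]}}

```text
time: 1.7
tool_pos: [463.8, 282.7, 120.0]
tcp_rot: [-179.9, -0.0, 132.9]
ft_force: [0.4, 0.1, -0.8]
finger_gap: 85.3
grip_force: 0.0
```

Run:
```python
from plan import *
go(cur(),[(463.8,282.7,19,133,25)],1)
```

```text
t 1.7 tcp [463.81 282.74 120.01] [-1.7992e+02 -4.0000e-02  1.3294e+02] F [ 0.4  0.1 -0.8] gap 85.3 gf 0.0
[[1, 0, 0, 20.2, 0, 0, 0], [1, 0, 0, 20.2, 0, 0, 0], [1, 0, 0, 20.2, -0.01, 0, 0], [1, -0.1, 0, 20.2, 0, 0, -0.01], [1, 0, 0.1, 20.2, -0.01, -0.01, 0], [1, 0, 0, 0, 0, 0, 0], [1, 0, 0, 0, 0, 0, 0], [1, 0, 0, 0, 0, 0, 0]]
```

{"method": "apply_moves", "body": {"steps": [[1,0,0,20.2,0,0,0],[1,0,0,20.2,0,0,0],[1,0,0,20.2,0,0,0],[1,0,0,20.2,0,0,0],[1,0,0,20.2,0,0,0],[-1,0,0,0,0,0,0],[-1,0,0,0,0,0,0],[-1,0,0,0,0,0,0]]}}

```text
time: 2.5
tool_pos: [464.7, 284.3, 21.3]
tcp_rot: [179.9, 0.0, 133.1]
ft_force: [0.3, -0.5, -0.7]
finger_gap: 44.3
grip_force: 0.0
```

{"method": "apply_moves", "body": {"steps": [[-1,0,0,0,0,0,0],[-1,0,0,0,0,0,0],[-1,0,0,0,0,0,0],[-1,0,0,0,0,0,0],[-1,0,0,0,0,0,0],[-1,0,0,0,0,0,0],[-1,0,0,0,0,0,0],[-1,0,0,0,0,0,0]]}}

```text
time: 3.3
tool_pos: [465.3, 284.2, 21.5]
tcp_rot: [179.8, 0.0, 133.0]
ft_force: [-1.5, 1.1, 7.4]
finger_gap: 33.3
grip_force: 41.5
```

{"method": "apply_moves", "body": {"steps": [[1,0,0,0,0,0,0],[1,0,0,0,0,0,0],[1,0,0,0,0,0,0],[1,0,0,0,0,0,0],[1,0,0,0,0,0,1],[1,0,0,0,0,0,1],[1,0,0,0,0,0,1],[1,0,0,0,0,0,1]]}}

```text
time: 4.1
tool_pos: [463.9, 283.3, 19.5]
tcp_rot: [-180.0, 0.0, 112.8]
ft_force: [0.1, -0.2, -0.2]
finger_gap: 85.1
grip_force: 0.0
```

{"method": "apply_moves", "body": {"steps": [[1,0,0,0,0,0,1],[1,0,0,0,0,0,1],[1,0,0,0,0,0,1],[1,0,0,0,0,0,1],[1,0,0,0,0,0,1],[1,0,0,0,0,0,1],[1,0,0,0,0,0,1],[1,0,0,0,0,0,1]]}}

```text
time: 4.9
tool_pos: [463.9, 283.3, 19.5]
tcp_rot: [-180.0, 0.0, 72.8]
ft_force: [-0.1, 0.6, 0.3]
finger_gap: 85.4
grip_force: 0.0
```

{"method": "apply_moves", "body": {"steps": [[1,0,0,0,0,0,1],[1,0,0,0,0,0,1],[1,0,0,0,0,0,1],[1,0,0,0,0,0,1],[1,0,0,0,0,0,1],[1,0,0,0,0,0,1],[1,0,0,0,0,0,0],[1,0,0,0,0,0,0]]}}

```text
time: 5.7
tool_pos: [464.0, 283.3, 19.6]
tcp_rot: [-180.0, 0.0, 43.2]
ft_force: [0.9, 0.2, -0.1]
finger_gap: 85.2
grip_force: 0.0
```

Run:
```python
from plan import *
cur()
```

```text
t 5.7 tcp [463.96 283.29  19.56] [-1.800e+02  1.000e-02  4.316e+01] F [ 0.9  0.2 -0.1] gap 85.2 gf 0.0
```

{"method": "apply_moves", "body": {"steps": [[-1,0,0,0,0,0,0],[-1,0,0,0,0,0,0],[-1,0,0,0,0,0,0],[-1,0,0,0,0,0,0],[-1,0,0,0,0,0,0],[-1,0,0,0,0,0,0],[-1,0,0,0,0,0,0],[-1,0,0,0,0,0,0]]}}

```text
time: 6.5
tool_pos: [464.2, 283.5, 19.9]
tcp_rot: [180.0, -0.0, 43.0]
ft_force: [0.1, 0.2, 2.3]
finger_gap: 33.0
grip_force: 41.1
```

{"method": "apply_moves", "body": {"steps": [[-1,0,0,0,0,0,0],[-1,0,0,0,0,0,0],[-1,0,0,0,0,0,0],[-1,0,0,0,0,0,0],[-1,0,0,0,0,0,0],[-1,0,0,0,0,0,0],[-1,0,0,0,0,0,0],[-1,0,0,0,0,0,0]]}}

```text
time: 7.3
tool_pos: [464.2, 283.5, 19.9]
tcp_rot: [180.0, -0.0, 43.0]
ft_force: [0.1, 0.7, 4.7]
finger_gap: 33.2
grip_force: 41.4
```

Run:
```python
from plan import *
cur();print(r.sense()['wrist_torque'])
```

```text
t 7.3 tcp [464.25 283.47  19.9 ] [ 1.7999e+02 -3.0000e-02  4.3020e+01] F [0.1 0.7 4.7] gap 33.2 gf 41.4
[ 0.04124851 -0.110986    0.02139186]
```

{"method": "apply_moves", "body": {"steps": [[1,0,0,0,0,0,0],[1,0,0,0,0,0,0],[1,0,0,0,0,0,0],[1,0,0,0,0,0,0],[1,0,0,0,0,0,-1],[1,0,0,0,0,0,-1],[1,0,0,0,0,0,-1],[1,0,0,0,0,0,-1]]}}

```text
time: 8.1
tool_pos: [463.9, 283.3, 19.5]
tcp_rot: [-180.0, 0.0, 63.2]
ft_force: [1.0, 0.2, 0.4]
finger_gap: 85.3
grip_force: 0.0
```

{"method": "apply_moves", "body": {"steps": [[1,0,0,0,0,0,-1],[1,0,0,0,0,0,-1],[1,0,0,0,0,0,-1],[1,0,0,0,0,0,-1],[1,0,0,0,0,0,-1],[1,0,0,0,0,0,-1],[1,0,0,0,0,0,-1],[1,0,0,0,0,0,-1]]}}

```text
time: 8.9
tool_pos: [463.9, 283.3, 19.5]
tcp_rot: [-180.0, 0.0, 103.2]
ft_force: [-0.3, -0.3, 0.8]
finger_gap: 85.3
grip_force: 0.0
```

{"method": "apply_moves", "body": {"steps": [[1,0,0,0,0,0,-1],[1,0,0,0,0,0,-1],[1,0,0,0,0,0,-1],[1,0,0,0,0,0,-1],[1,0,0,0,0,0,-1],[1,0,0,0,0,0,-1],[-1,0,0,0,0,0,0],[-1,0,0,0,0,0,0]]}}

```text
time: 9.7
tool_pos: [463.9, 283.3, 19.6]
tcp_rot: [-180.0, -0.0, 132.9]
ft_force: [0.2, 0.3, -0.1]
finger_gap: 59.1
grip_force: 0.0
```

{"method": "apply_moves", "body": {"steps": [[-1,0,0,0,0,0,0],[-1,0,0,0,0,0,0],[-1,0,0,0,0,0,0],[-1,0,0,0,0,0,0],[-1,0,0,0,0,0,0],[-1,0,0,0,0,0,0],[-1,0,0,0,0,0,0],[-1,0,0,0,0,0,0]]}}

```text
time: 10.5
tool_pos: [464.2, 283.4, 19.9]
tcp_rot: [180.0, 0.0, 133.0]
ft_force: [0.7, 0.0, 2.8]
finger_gap: 33.2
grip_force: 41.2
```

{"method": "apply_moves", "body": {"steps": [[1,0,0,0,0,0,0],[1,0,0,0,0,0,0],[1,0,0,0,0,0,0],[1,0,0,0,0,0,0],[1,0,0,-30,0,0,0],[1,0,0,-40,0,0,0],[1,0,0,-40,0,0,0],[1,0,0,-40,0,0,0]]}}

```text
time: 11.3
tool_pos: [463.7, 283.2, 171.1]
tcp_rot: [-180.0, -0.0, 133.0]
ft_force: [0.2, 0.1, -0.5]
finger_gap: 85.7
grip_force: 0.0
```

{"method": "apply_moves", "body": {"steps": [[1,20,20,-30,0,0,0],[1,20,20,-30,0,0,0],[1,-35,-35,0,0,0,0],[1,-35,-35,0,0,0,0],[1,-35,-35,0,0,0,0],[1,-35,-35,0,0,0,0],[1,0,0,0,0,0,0],[1,0,0,0,0,0,0]]}}

```text
time: 12.1
tool_pos: [459.3, 141.0, 229.9]
tcp_rot: [180.0, 0.0, 132.9]
ft_force: [-0.2, 0.2, -0.4]
finger_gap: 85.5
grip_force: 0.0
```

Run:
```python
from bench import r
from fit import *
import pickle
for n in("top","side"):
    s=r.snapshot(n);np.savez(f"{n}1.npz",**s);cv2.imwrite(f"pics/{n}1.png",s["color"])
    for g in [(590,299,.7),(587,395,.1),(464,283,.75),(454,388.5,.75)]:
        x,f=fit(s,relay(),g);print(n,x[:2].round(2),np.degrees(x[2]).round(1),round(f,1))
```

```text
top [599.22 295.08] 35.8 10.4
top [588.79 395.03] 7.0 21.6
top [448.26 288.25] 51.5 19.9
top [454.68 388.71] 42.9 10.1
side [590.39 301.23] 40.6 13.7
side [586.34 396.47] 8.4 10.7
side [463.11 283.6 ] 41.2 15.5
side [453.07 389.92] 42.5 6.3
```

View pics/top1.png

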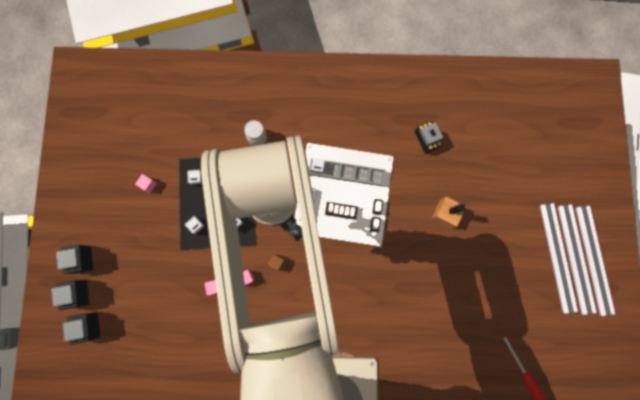

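The side camera sees all four relays still in place; the top camera is partly blocked by the arm. Comparing the grips with the fits gives a camera-to-arm offset of about (-0.3, +0.35) mm for the top camera. Now I pick for real.

Run:
```python
from plan import *
c=cur()
go(c,[(464,283.2,60,None,40),(464,283.2,19,None,21)],1)
print()
go(([464.2,283.4,19.5],c[1]),[(464.2,283.4,120,None,30),(598.3,-113.3,120,81.9,36),(598.3,-113.3,50,81.9,25)],-1)
```

```text
t 12.2 tcp [459.21 142.64 229.79] [ 1.7997e+02 -1.0000e-02  1.3303e+02] F [ 0.7 -0.1  0.4] gap 85.1 gf 0.0
[[1, 16.6, 16.6, 28.3, 0, 0, 0], [1, 16.6, 16.5, 28.3, 0, 0, 0], [1, 16.6, 16.6, 28.3, 0, 0, 0], [1, 16.5, 16.5, 28.3, 0, 0, 0], [1, 16.6, 16.6, 28.3, 0, 0, 0], [1, 16.5, 16.5, 28.4, 0, 0, 0], [1, 0, 0, 20.5, 0, 0, 0], [1, 0, 0, 20.5, 0, 0, 0]]

[[-1, 0, 0, -25.1, 0, 0, 0], [-1, 0, 0, -25.1, 0, 0, 0], [-1, 0, 0, -25.1, 0, 0, 0], [-1, 0, 0, -25.2, 0, 0, 0], [-1, -31.8, -14.4, 0, 0, 0, 0.85], [-1, -32.8, -12.0, 0, 0, 0, 0.85], [-1, -33.6, -9.5, 0, 0, 0, 0.85], [-1, -34.2, -7.0, 0, 0, 0, 0.85]]
[[-1, -34.6, -4.5, 0, 0, 0, 0.85], [-1, -34.8, -1.9, 0, 0, 0, 0.85], [-1, -34.9, 0.7, 0, 0, 0, 0.85], [-1, -34.7, 3.3, 0, 0, 0, 0.86], [-1, -34.4, 5.9, 0, 0, 0, 0.85], [-1, -33.9, 8.4, -0.1, 0, 0, 0.86], [-1, -33.1, 10.9, 0, 0, 0, 0.85], [-1, -32.2, 13.4, -0.1, 0, -0.01, 0.86]]
[[-1, 0, 0, 23.3, 0, 0, 0], [-1, 0, 0, 23.4, 0, 0, 0], [-1, 0, -0.1, 23.3, 0, 0, 0], [-1, 0, 0, 0, 0, 0, 0], [-1, 0, 0, 0, 0, 0, 0], [-1, 0, 0, 0, 0, 0, 0], [-1, 0, 0, 0, 0, 0, 0], [-1, 0, 0, 0, 0, 0, 0]]
```

{"method": "apply_moves", "body": {"steps": [[1,16.6,16.6,28.3,0,0,0],[1,16.6,16.5,28.3,0,0,0],[1,16.6,16.6,28.3,0,0,0],[1,16.5,16.5,28.3,0,0,0],[1,16.6,16.6,28.3,0,0,0],[1,16.5,16.5,28.4,0,0,0],[1,0,0,20.5,0,0,0],[1,0,0,20.5,0,0,0]]}}

```text
time: 13.0
tool_pos: [462.6, 284.8, 17.1]
tcp_rot: [-179.9, -0.0, 133.2]
ft_force: [0.2, 1.5, 0.2]
finger_gap: 85.7
grip_force: 0.0
```

{"method": "apply_moves", "body": {"steps": [[1,0,0,0,0,0,0],[1,0,0,0,0,0,0],[-1,0,0,0,0,0,0],[-1,0,0,0,0,0,0],[-1,0,0,0,0,0,0],[-1,0,0,0,0,0,0],[-1,0,0,0,0,0,0],[-1,0,0,0,0,0,0]]}}

```text
time: 13.8
tool_pos: [464.8, 282.7, 19.9]
tcp_rot: [179.9, 0.0, 133.0]
ft_force: [-0.8, 0.1, 6.9]
finger_gap: 33.0
grip_force: 41.2
```

{"method": "apply_moves", "body": {"steps": [[-1,0,0,-25,0,0,0],[-1,0,0,-25,0,0,0],[-1,0,0,-25,0,0,0],[-1,0,0,-25,0,0,0],[-1,-31.8,-14.4,0,0,0,0.85],[-1,-32.8,-12,0,0,0,0.85],[-1,-33.6,-9.5,0,0,0,0.85],[-1,-34.2,-7,0,0,0,0.85]]}}

```text
time: 14.6
tool_pos: [508.7, 148.8, 118.7]
tcp_rot: [-180.0, 0.0, 115.9]
ft_force: [-0.2, -0.3, -1.2]
finger_gap: 33.5
grip_force: 40.4
```

{"method": "apply_moves", "body": {"steps": [[-1,-34.6,-4.5,0,0,0,0.85],[-1,-34.8,-1.9,0,0,0,0.85],[-1,-34.9,0.7,0,0,0,0.85],[-1,-34.7,3.3,0,0,0,0.86],[-1,-34.4,5.9,0,0,0,0.85],[-1,-33.9,8.4,0,0,0,0.86],[-1,-33.1,10.9,0,0,0,0.85],[-1,-32.2,13.4,0,0,0,0.86]]}}

```text
time: 15.4
tool_pos: [598.0, -115.7, 118.5]
tcp_rot: [-180.0, -0.0, 81.7]
ft_force: [0.5, 0.6, 0.3]
finger_gap: 32.8
grip_force: 40.3
```

{"method": "apply_moves", "body": {"steps": [[-1,0,0,23.3,0,0,0],[-1,0,0,23.4,0,0,0],[-1,0,0,12,0,0,0],[-1,0,0,0,0,0,0],[-1,0,0,0,0,0,0],[-1,0,0,0,0,0,0],[-1,0,0,0,0,0,0],[-1,0,0,0,0,0,0]]}}

```text
time: 16.2
tool_pos: [598.7, -114.2, 61.2]
tcp_rot: [179.9, 0.0, 81.9]
ft_force: [0.4, -1.1, -0.7]
finger_gap: 32.8
grip_force: 40.4
```

Run:
```python
from plan import *
from fit import *
c=cur()
s=r.snapshot("side");np.savez("side2.npz",**s)
u,v=np.round(w2px(s,[600,-80,45])[0]).astype(int)
cv2.imwrite("pics/side2.png",cv2.resize(s["color"][v-50:v+50,u-65:u+65],None,fx=6,fy=6,interpolation=cv2.INTER_CUBIC))
go(c,[(598.3,-113.3,c[0][2],81.9,20)],-1)
```

```text
t 16.2 tcp [ 598.74 -114.24   61.21] [1.799e+02 2.000e-02 8.189e+01] F [ 0.4 -1.1 -0.7] gap 32.8 gf 40.4
[[-1, 0.9, -0.6, 0, 0.02, 0, 0], [-1, 0, 0, 0, 0, 0, 0], [-1, 0, 0, 0, 0, 0, 0], [-1, 0, 0, 0, 0, 0, 0], [-1, 0, 0, 0, 0, 0, 0], [-1, 0, 0, 0, 0, 0, 0], [-1, 0, 0, 0, 0, 0, 0], [-1, 0, 0, 0, 0, 0, 0]]
```

View pics/side2.png

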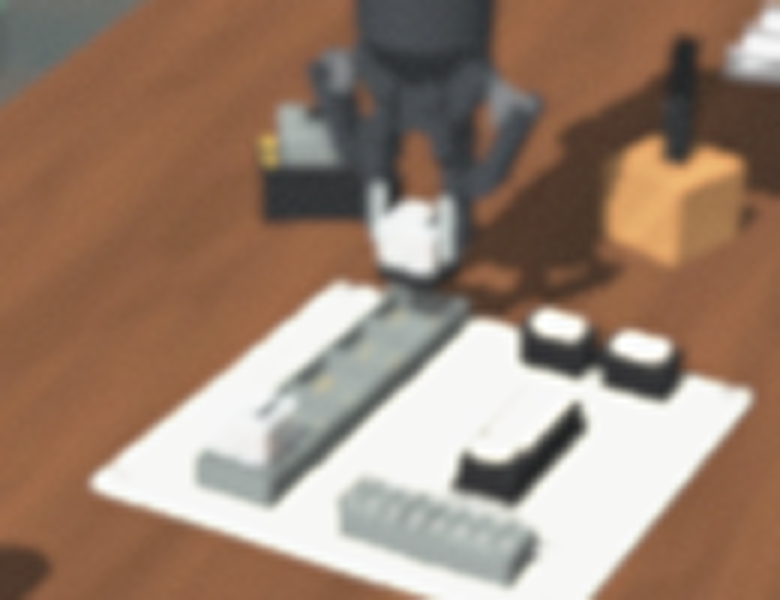

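{"method": "apply_moves", "body": {"steps": [[-1,0,-0.5,0,0,0,0],[-1,0,0,8,0,0,0],[-1,0,0,8,0,0,0],[-1,0,0,3,0,0,0],[-1,0,0,2,0,0,0],[-1,0,0,2,0,0,0],[-1,0,0,2,0,0,0],[-1,0,0,0,0,0,0]]}}

```text
time: 17.05
tool_pos: [598.8, -114.2, 40.1]
tcp_rot: [179.9, 0.0, 81.9]
ft_force: [-18.7, 6.6, 40.9]
finger_gap: 33.4
grip_force: 46.4
```

{"method": "apply_moves", "body": {"steps": [[-1,0,0,-3,0,0,0],[-1,0,-0.4,0,0,0,0],[-1,0,-0.4,0,0,0,0],[-1,0,-0.4,0,0,0,0],[-1,0,-0.4,0,0,0,0],[-1,0,-0.4,0,0,0,0],[-1,0,0,0,0,0,0],[-1,0,0,0,0,0,0]]}}

```text
time: 17.85
tool_pos: [598.6, -114.4, 40.5]
tcp_rot: [179.6, 0.0, 81.9]
ft_force: [3.8, 0.6, 10.5]
finger_gap: 32.8
grip_force: 42.1
```

Run:
```python
from plan import *
c=cur();print(r.sense()['wrist_torque'])
```

```text
t 17.9 tcp [ 598.64 -114.41   40.51] [1.7962e+02 2.0000e-02 8.1880e+01] F [ 3.8  0.6 10.5] gap 32.8 gf 42.1
[-0.01835873 -0.75278194  0.02925282]
```

{"method": "apply_moves", "body": {"steps": [[-1,0,0.4,-3,0,0,0],[-1,0,0.8,-3,0,0,0],[-1,0,0.8,0,0,0,0],[-1,0,0,0,0,0,0],[-1,0,0,0,0,0,0],[-1,0,0,0,0,0,0],[-1,0,0,0,0,0,0],[-1,0,0,0,0,0,0]]}}

```text
time: 18.65
tool_pos: [597.5, -114.1, 44.0]
tcp_rot: [-180.0, -0.0, 81.9]
ft_force: [0.3, 1.0, -1.4]
finger_gap: 32.8
grip_force: 40.9
```

```bash
cat > m3.py <<'E'
from fit import *
def fitrack(s,p0,view="S",ex=None):
    hsv=cv2.cvtColor(s["color"],cv2.COLOR_BGR2HSV);e=cv2.dilate(((hsv[...,1]>75)&(hsv[...,2]>40)).astype(np.uint8),np.ones((3,3))).astype(np.float32)
    q=w2px(s,pose(p0,np.vstack([box(20,20,z)+[0,84,0] for z in(26,50)])));cv2.fillConvexPoly(e,cv2.convexHull(np.round(q).astype(np.int32)),1)
    q=w2px(s,pose(p0,np.vstack([box(24,55,4)+[0,-150,0]])));cv2.fillConvexPoly(e,cv2.convexHull(np.round(q).astype(np.int32)),1)
    if ex is not None:e=np.maximum(e,ex)
    b,t=box(23.5,107.5,4),box(23.5,107.5,24)
    end=np.array([b[0],b[1],t[1],t[0]]);fr=np.array([b[1],b[2],t[2],t[1]])
    mod=[(np.vstack([b,t]),True),(end,False),(fr,False),(t,False)]+[(box(18.5,18.5,24)+[0,84-42*i,0],False) for i in(1,2,3,4)]
    return fit(s,mod,p0,e,step=(1.5,1.5,.02),pad=4),mod
def draw(s,mod,x,f=6,col=(0,0,255),im=None):
    if im is None:im=cv2.resize(s["color"],None,fx=f,fy=f,interpolation=cv2.INTER_CUBIC)
    for Q,h in mod:
        if not h:cv2.polylines(im,[np.round(w2px(s,pose(x,Q))*f+(f-1)/2).astype(np.int32)],True,col,1)
    return im
E
python3 - <<'E'
from m3 import *
from plan import *
cur()
S,T=load("side0.npz"),load("top0.npz")
for s,g in((S,(609,-30,-.141)),(S,(608,-33,-.13)),(T,(610.4,-30.5,-.141)),(T,(609,-29,-.13))):
    (x,f),mod=fitrack(s,g);print(x.round(3),round(f,2))
    if s is S:
        im=draw(S,mod,x)
u,v=np.round(w2px(S,[605,-30,20])[0]*6).astype(int);A=im[v-200:v+200,u-300:u+300]
s=r.snapshot("side");np.savez("side3.npz",**s)
t=cur()[0]
z0=t[2]-16.9
for g in((t[0]-1,t[1]+1,-.14),):
    x,f=fit(s,relay(z0),g,step=(1.5,1.5,.03),pad=3);print("held relay side",x.round(3),round(f,2))
    B=draw(s,relay(z0),x)
cv2.imwrite("pics/f4.png",np.hstack([A,B[v-200:v+200,u-50:u+250]])[:, :800])
E
```

```text
t 18.6 tcp [ 597.46 -114.14   44.  ] [-179.99   -0.     81.87] F [ 0.3  1.  -1.4] gap 32.8 gf 40.9
[ 6.13691e+02 -3.06860e+01 -1.36000e-01] 13.07
[ 6.1332e+02 -3.1967e+01 -1.3800e-01] 12.56
[ 6.10098e+02 -3.17330e+01 -1.38000e-01] 7.57
[ 6.09856e+02 -3.10880e+01 -1.35000e-01] 7.56
t 18.7 tcp [ 597.5  -114.13   44.04] [-180.     -0.     81.87] F [ 0.8 -0.   0.5] gap 32.8 gf 40.9
held relay side [ 6.01127e+02 -1.12065e+02 -1.63000e-01] 18.63
```

View pics/f4.png

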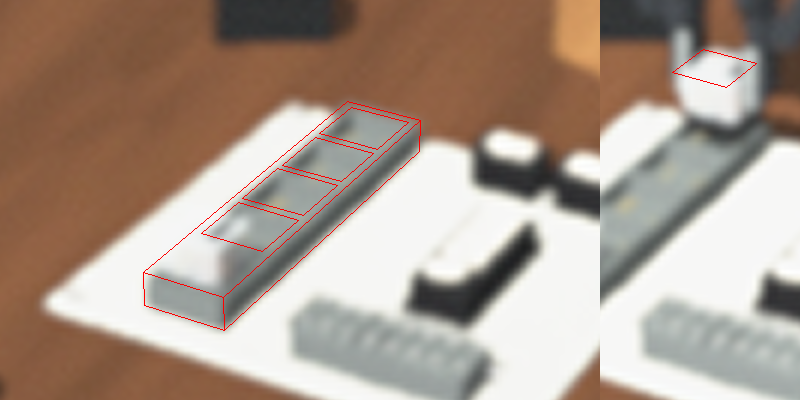

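Both fits now agree that the rack centre is about 1 mm further toward -y than assumed, with yaw -7.85°. I'll correct for that and retry.

{"method": "apply_moves", "body": {"steps": [[-1,-1.6,1,0,0,0,-0.05],[-1,0,0,0,0,0,0],[-1,0,0,2,0,0,0],[-1,0,0,2,0,0,0],[-1,0,0,2,0,0,0],[-1,0,0,1,0,0,0],[-1,0,0,0,0,0,0],[-1,0,0,0,0,0,0]]}}

```text
time: 19.5
tool_pos: [598.6, -115.8, 40.3]
tcp_rot: [180.0, 0.0, 82.1]
ft_force: [-13.7, 5.0, 26.6]
finger_gap: 33.3
grip_force: 44.5
```

Run:
```python
from plan import *
import numpy as np
cur();s=r.sense();F,M=s['ft_force'],s['wrist_torque'];print(F,M)
for h in(.0,.02,.1,.15,.17,.2,.25):
    rz=-h;print(h,"rx",1e3*(rz*F[0]-M[1])/F[2],"ry",1e3*(M[0]+rz*F[1])/F[2])
F,M=np.array([3.8,.6,10.5]),np.array([-.018,-.753,.029])
for h in(.15,.17,.2,.25):
    rz=-h;print(h,"rx",1e3*(rz*F[0]-M[1])/F[2],"ry",1e3*(M[0]+rz*F[1])/F[2])
```

```text
t 19.5 tcp [ 598.65 -115.8    40.35] [1.7998e+02 1.0000e-02 8.2130e+01] F [-13.7   5.   26.6] gap 33.3 gf 44.5
[-13.65963963   4.96581527  26.64342952] [ 0.4657005   2.5303302  -0.11542262]
0.0 rx -94.97013868348571 ry 17.478999899939975
0.02 rx -84.71647398406262 ry 13.751390237179761
0.1 rx -43.701815186370176 ry -1.1590484138611012
0.15 rx -18.067653437812414 ry -10.478072570761636
0.17 rx -7.813988738389291 ry -14.205682233521854
0.2 rx 7.566508310745367 ry -19.79709672766218
0.25 rx 33.200670059303135 ry -29.116120884562715
0.15 rx 17.428571428571434 ry -10.285714285714286
0.17 rx 10.19047619047619 ry -11.42857142857143
0.2 rx -0.6666666666666673 ry -13.14285714285714
0.25 rx -18.761904761904756 ry -15.999999999999996
```

{"method": "apply_moves", "body": {"steps": [[-1,0,0,-2.2,0,0,0],[-1,0.6,0,0,0,0,0],[-1,0.6,0,0,0,0,0],[-1,0.6,0,0,0,0,0],[-1,0.6,0,0,0,0,0],[-1,0,0,0,0,0,0],[-1,0,0,0,0,0,0],[-1,0,0,0,0,0,0]]}}

```text
time: 20.3
tool_pos: [599.7, -114.6, 40.5]
tcp_rot: [179.9, 0.1, 82.1]
ft_force: [-1.1, -3.2, 7.7]
finger_gap: 32.8
grip_force: 41.9
```

{"method": "apply_moves", "body": {"steps": [[-1,0.6,0,0,0,0,0],[-1,0.6,0,0,0,0,0],[-1,0.6,0,0,0,0,0],[-1,0,0,0,0,0,0],[-1,0,0,0,0,0,0],[-1,0,0,0,0,0,0],[-1,0,0,0,0,0,0],[-1,0,0,0,0,0,0]]}}

```text
time: 21.1
tool_pos: [600.1, -112.6, 40.3]
tcp_rot: [179.8, 0.1, 82.1]
ft_force: [-0.5, -2.2, 5.4]
finger_gap: 33.2
grip_force: 41.7
```

Run:
```python
from plan import *
cur();s=r.sense();print(s['wrist_torque'])
```

```text
t 21.1 tcp [ 600.07 -112.61   40.35] [1.7984e+02 7.0000e-02 8.2110e+01] F [-0.5 -2.2  5.4] gap 33.2 gf 41.7
[-0.48915739 -0.00337387  0.01885811]
```

{"method": "apply_moves", "body": {"steps": [[-1,0,-0.5,0,0,0,0],[-1,0,-0.5,0,0,0,0],[-1,0,-0.5,0,0,0,0],[-1,0,-0.5,0,0,0,0],[-1,0,0,0,0,0,0],[-1,0,0,0,0,0,0],[-1,0,0,0,0,0,0],[-1,0,0,0,0,0,0]]}}

```text
time: 21.9
tool_pos: [598.4, -111.7, 40.4]
tcp_rot: [179.8, 0.0, 82.1]
ft_force: [3.0, -1.9, 5.7]
finger_gap: 33.0
grip_force: 41.8
```

Run:
```python
from plan import *
cur();s=r.sense();print(s['wrist_torque'])
```

```text
t 21.9 tcp [ 598.39 -111.73   40.41] [1.7981e+02 1.0000e-02 8.2120e+01] F [ 3.  -1.9  5.7] gap 33.0 gf 41.8
[-0.19655896 -0.49885572  0.00782512]
```

{"method": "apply_moves", "body": {"steps": [[-1,-0.3,0,0.5,0,0,0],[-1,-0.3,0,0,0,0,0],[-1,-0.3,0,0,0,0,0],[-1,-0.3,0,0,0,0,0],[-1,-0.3,0,0,0,0,0],[-1,-0.3,0,0,0,0,0],[-1,0,0,0,0,0,0],[-1,0,0,0,0,0,0]]}}

```text
time: 22.7
tool_pos: [598.4, -112.0, 40.3]
tcp_rot: [179.8, -0.1, 82.1]
ft_force: [1.5, 5.0, 9.8]
finger_gap: 33.1
grip_force: 42.3
```

Run:
```python
from plan import *
cur();s=r.sense();F,M=s['ft_force'],s['wrist_torque'];print(M,"rx",1e3*(-.17*F[0]-M[1])/F[2],"ry",1e3*(M[0]-.17*F[1])/F[2])
```

```text
t 22.7 tcp [ 598.38 -111.95   40.32] [ 1.7982e+02 -1.1000e-01  8.2130e+01] F [1.5 5.  9.8] gap 33.1 gf 42.3
[ 1.05006683 -0.27607709 -0.04696815] rx 2.312594264716955 ry 19.86846863868439
```

{"method": "apply_moves", "body": {"steps": [[-1,0,0,-3,0,0,0],[-1,0,0,0,0,0,0],[-1,0,0,0,0,0,0],[-1,0,0,0,0,0,0],[-1,0,0,0,0,0,0],[-1,0,0,0,0,0,0],[-1,0,0,0,0,0,0],[-1,0,0,0,0,0,0]]}}

```text
time: 23.5
tool_pos: [596.6, -113.3, 41.8]
tcp_rot: [-180.0, 0.0, 82.1]
ft_force: [0.3, 0.3, -1.3]
finger_gap: 33.5
grip_force: 40.9
```

Run:
```python
from plan import *
c=cur()
go(c,[(597.2,-113.9,c[0][2],82.1,20)],-1)
```

```text
t 23.5 tcp [ 596.62 -113.27   41.76] [-180.      0.     82.11] F [ 0.3  0.3 -1.3] gap 33.5 gf 40.9
[[-1, -0.5, 0.7, 0, 0, 0, 0], [-1, 0, 0, 0, 0, 0, 0], [-1, 0, 0, 0, 0, 0, 0], [-1, 0, 0, 0, 0, 0, 0], [-1, 0, 0, 0, 0, 0, 0], [-1, 0, 0, 0, 0, 0, 0], [-1, 0, 0, 0, 0, 0, 0], [-1, 0, 0, 0, 0, 0, 0]]
```

{"method": "apply_moves", "body": {"steps": [[-1,-0.5,0.2,0,0,0,0],[-1,0,0,1,0,0,0],[-1,0,0,1,0,0,0],[-1,0,0,1,0,0,0],[-1,0,0,1,0,0,0],[-1,0,0,0,0,0,0],[-1,0,0,0,0,0,0],[-1,0,0,0,0,0,0]]}}

```text
time: 24.3
tool_pos: [597.1, -113.8, 40.4]
tcp_rot: [180.0, 0.0, 82.1]
ft_force: [-9.9, 3.8, 20.8]
finger_gap: 32.9
grip_force: 43.7
```

```bash
cat > st.py <<'E'
from plan import *
cur();s=r.sense();F,M=s['ft_force'],s['wrist_torque'];print(M,"rx",1e3*(-.17*F[0]-M[1])/F[2],"ry",1e3*(M[0]-.17*F[1])/F[2])
E
python3 st.py
```

```text
t 24.3 tcp [ 597.13 -113.76   40.4 ] [1.7997e+02 1.0000e-02 8.2130e+01] F [-9.9  3.8 20.8] gap 32.9 gf 43.7
[ 0.37147054  1.96050055 -0.00393376] rx -13.220855587529941 ry -13.42846702613622
```

The contact pattern suggests the relay has pivoted in the grip. I'll set it down on the free bench, square it up with two grips at right angles, and use a firmer squeeze.

{"method": "apply_moves", "body": {"steps": [[-1,0,0,-15,0,0,0],[-1,0,0,-25,0,0,0],[-1,0,0,-25,0,0,0],[-1,0,0,0,0,0,0],[-1,0,0,0,0,0,0],[-1,0,0,0,0,0,0],[-1,0,0,0,0,0,0],[-1,0,0,0,0,0,0]]}}

```text
time: 25.1
tool_pos: [596.0, -113.6, 101.5]
tcp_rot: [-179.9, -0.0, 82.1]
ft_force: [-0.5, -0.5, -1.2]
finger_gap: 33.3
grip_force: 41.0
```

Run:
```python
from plan import *
from fit import *
c=cur()
s=r.snapshot("side");np.savez("side4.npz",**s)
u,v=np.round(w2px(s,c[0])[0]).astype(int)
cv2.imwrite("pics/side4.png",cv2.resize(s["color"][v-25:v+30,u-30:u+30],None,fx=8,fy=8,interpolation=cv2.INTER_CUBIC))
go(c,[(500,160,100,82,38),(500,160,22,82,26)],-1)
```

```text
t 25.1 tcp [ 596.02 -113.56  101.52] [-1.7989e+02 -1.0000e-02  8.2120e+01] F [-0.5 -0.5 -1.2] gap 33.3 gf 41.0
[[-1, 32.2, -16.6, 0.2, 0, 0, 0], [-1, 32.2, -16.6, 0.2, 0, 0, 0], [-1, 32.2, -16.6, 0.2, 0, 0, 0], [-1, 32.2, -16.6, 0.3, 0, 0, 0], [-1, 32.3, -16.6, 0.2, -0.01, 0, 0.01], [-1, 32.2, -16.6, 0.2, 0, 0, 0], [-1, 32.2, -16.6, 0.3, -0.01, 0, 0.01], [-1, 32.2, -16.5, 0.2, 0, 0, 0]]
[[-1, 0, 0, 26.0, 0, 0, 0], [-1, 0, 0, 26.0, 0, 0, 0], [-1, 0, 0, 26.0, 0, 0, 0], [-1, 0, 0, 0, 0, 0, 0], [-1, 0, 0, 0, 0, 0, 0], [-1, 0, 0, 0, 0, 0, 0], [-1, 0, 0, 0, 0, 0, 0], [-1, 0, 0, 0, 0, 0, 0]]
```

View pics/side4.png

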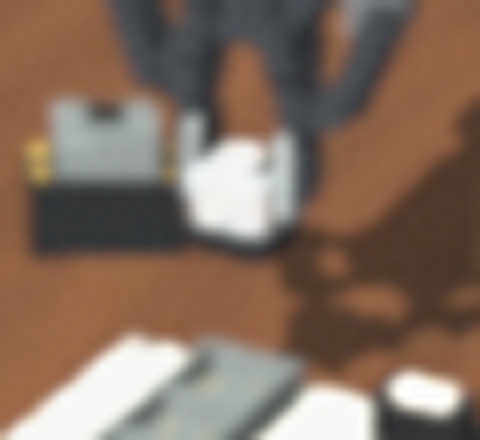

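The crop at about (235,190) shows the relay firmly held; its tilt can't be judged at this resolution. I'll square it on the bench.

{"method": "apply_moves", "body": {"steps": [[-1,32.2,-16.6,0.2,0,0,0],[-1,32.2,-16.6,0.2,0,0,0],[-1,32.2,-16.6,0.2,0,0,0],[-1,32.2,-16.6,0.3,0,0,0],[-1,32.3,-16.6,0.2,0,0,0],[-1,32.2,-16.6,0.2,0,0,0],[-1,32.2,-16.6,0.3,0,0,0],[-1,32.2,-16.5,0.2,0,0,0]]}}

```text
time: 25.95
tool_pos: [499.9, 160.9, 100.8]
tcp_rot: [-180.0, 0.0, 82.1]
ft_force: [1.2, 0.5, -1.5]
finger_gap: 33.2
grip_force: 40.9
```

{"method": "apply_moves", "body": {"steps": [[-1,0,0,26,0,0,0],[-1,0,0,26,0,0,0],[-1,0,0,24,0,0,0],[-1,0,0,4,0,0,0],[-1,0,0,2,0,0,0],[-1,0,0,1,0,0,0],[-1,0,0,0,0,0,0],[-1,0,0,0,0,0,0]]}}

```text
time: 26.75
tool_pos: [501.7, 159.9, 19.2]
tcp_rot: [179.9, -0.0, 82.1]
ft_force: [-0.2, -0.2, -0.9]
finger_gap: 33.1
grip_force: 40.9
```

```bash
python3 st.py
```

```text
t 26.8 tcp [501.68 159.85  19.25] [ 1.7989e+02 -4.0000e-02  8.2110e+01] F [-0.2 -0.2 -0.9] gap 33.1 gf 40.9
[ 0.04522085 -0.00122044 -0.05653875] rx -41.141770232662125 ry -90.64441682790132
```

{"method": "apply_moves", "body": {"steps": [[-1,0,0,1.5,0,0,0],[-1,0,0,1,0,0,0],[-1,0,0,0,0,0,0],[1,0,0,0,0,0,0],[1,0,0,0,0,0,0],[1,0,0,0,0,0,0],[1,0,0,0,0,0,0],[1,0,0,0,0,0,-1]]}}

```text
time: 27.55
tool_pos: [500.5, 159.7, 15.3]
tcp_rot: [-180.0, 0.0, 87.1]
ft_force: [-0.2, 0.3, -0.5]
finger_gap: 85.4
grip_force: 0.0
```

{"method": "apply_moves", "body": {"steps": [[1,0,0,0,0,0,-1],[1,0,0,0,0,0,-1],[1,0,0,0,0,0,-1],[1,0,0,0,0,0,-1],[1,0,0,0,0,0,-1],[1,0,0,0,0,0,-1],[1,0,0,0,0,0,-1],[1,0,0,0,0,0,-1]]}}

```text
time: 28.35
tool_pos: [500.6, 159.7, 15.3]
tcp_rot: [-180.0, -0.0, 127.3]
ft_force: [0.2, -0.2, 0.3]
finger_gap: 85.3
grip_force: 0.0
```

{"method": "apply_moves", "body": {"steps": [[1,0,0,0,0,0,-1],[1,0,0,0,0,0,-1],[1,0,0,0,0,0,-1],[1,0,0,0,0,0,-1],[1,0,0,0,0,0,-1],[1,0,0,0,0,0,-1],[1,0,0,0,0,0,-1],[1,0,0,0,0,0,-1]]}}

```text
time: 29.15
tool_pos: [500.6, 159.7, 15.4]
tcp_rot: [-180.0, -0.0, 167.3]
ft_force: [0.4, 0.2, -0.2]
finger_gap: 85.1
grip_force: 0.0
```

{"method": "apply_moves", "body": {"steps": [[1,0,0,0,0,0,-1],[-1,0,0,0,0,0,0],[-1,0,0,0,0,0,0],[-1,0,0,0,0,0,0],[-1,0,0,0,0,0,0],[-1,0,0,0,0,0,0],[-1,0,0,0,0,0,0],[-1,0,0,0,0,0,0]]}}

```text
time: 29.95
tool_pos: [500.9, 159.8, 15.7]
tcp_rot: [180.0, 0.0, 172.1]
ft_force: [0.9, -0.3, 2.3]
finger_gap: 33.4
grip_force: 41.0
```

{"method": "apply_moves", "body": {"steps": [[-1,0,0,0,0,0,0],[-1,0,0,0,0,0,0],[1,0,0,0,0,0,0],[1,0,0,0,0,0,0],[1,0,0,0,0,0,0],[1,0,0,0,0,0,0],[1,0,0,0,0,0,1],[1,0,0,0,0,0,1]]}}

```text
time: 30.75
tool_pos: [500.6, 159.7, 15.4]
tcp_rot: [-180.0, -0.0, 161.9]
ft_force: [0.4, 0.3, 0.1]
finger_gap: 85.5
grip_force: 0.0
```

{"method": "apply_moves", "body": {"steps": [[1,0,0,0,0,0,1],[1,0,0,0,0,0,1],[1,0,0,0,0,0,1],[1,0,0,0,0,0,1],[1,0,0,0,0,0,1],[1,0,0,0,0,0,1],[1,0,0,0,0,0,1],[1,0,0,0,0,0,1]]}}

```text
time: 31.55
tool_pos: [500.6, 159.7, 15.4]
tcp_rot: [-180.0, -0.0, 121.9]
ft_force: [-1.0, -0.1, -0.3]
finger_gap: 85.8
grip_force: 0.0
```

{"method": "apply_moves", "body": {"steps": [[1,0,0,0,0,0,1],[1,0,0,0,0,0,1],[1,0,0,0,0,0,1],[1,0,0,0,0,0,1],[1,0,0,0,0,0,1],[1,0,0,0,0,0,1],[1,0,0,0,0,0,1],[1,0,0,0,0,0,1]]}}

```text
time: 32.35
tool_pos: [500.6, 159.7, 15.4]
tcp_rot: [-180.0, 0.0, 81.9]
ft_force: [0.4, -0.0, -0.6]
finger_gap: 85.4
grip_force: 0.0
```

{"method": "apply_moves", "body": {"steps": [[-1,0,0,0,0,0,0],[-1,0,0,0,0,0,0],[-1,0,0,0,0,0,0],[-1,0,0,0,0,0,0],[-1,0,0,0,0,0,0],[-1,0,0,0,0,0,0],[-1,0,0,0,0,0,0],[-1,0,0,0,0,0,0]]}}

```text
time: 33.15
tool_pos: [500.9, 159.8, 15.7]
tcp_rot: [180.0, -0.0, 82.1]
ft_force: [0.1, 0.6, 1.9]
finger_gap: 33.2
grip_force: 40.9
```

{"method": "apply_moves", "body": {"steps": [[-1,0,0,0,0,0,0],[-1,0,0,0,0,0,0],[-1,0,0,0,0,0,0],[-1,0,0,0,0,0,0],[-1,0,0,0,0,0,0],[-1,0,0,0,0,0,0],[-1,0,0,0,0,0,0],[-1,0,0,0,0,0,0]], "squeeze": 80}}

```text
time: 33.95
tool_pos: [501.0, 159.8, 15.8]
tcp_rot: [180.0, -0.0, 82.1]
ft_force: [0.1, -0.0, 5.4]
finger_gap: 32.4
grip_force: 80.1
```

```bash
python3 st.py
```

```text
t 34.0 tcp [501.01 159.8   15.83] [ 1.7996e+02 -1.0000e-02  8.2120e+01] F [ 0.1 -0.   5.4] gap 32.4 gf 80.1
[-0.00193333  0.03070554  0.03812788] rx -10.014164493958292 ry 0.3595366449906849
```

Run:
```python
from plan import *
go(cur(),[(501,159.8,90,None,25),(598.3,-114.5,90,82.1,38),(598.3,-114.5,46,82.1,22)],-1)
```

```text
t 34.0 tcp [501.01 159.8   15.83] [ 1.7996e+02 -1.0000e-02  8.2120e+01] F [ 0.1 -0.   5.4] gap 32.4 gf 80.1
[[-1, 0, 0, -24.7, 0, 0, 0], [-1, 0, 0, -24.7, 0, 0, 0], [-1, 0, 0, -24.8, 0, 0, 0], [-1, -32.3, 16.8, 0, 0, 0, 0], [-1, -32.3, 16.7, 0, 0, 0, 0], [-1, -32.3, 16.8, 0, 0, 0, 0], [-1, -32.3, 16.7, 0, 0, 0, 0], [-1, -32.3, 16.8, 0, 0, 0, 0]]
[[-1, -32.3, 16.7, 0, 0, 0, 0], [-1, -32.3, 16.8, 0, 0, 0, 0], [-1, -32.3, 16.7, 0.1, 0.01, 0, 0], [-1, 0, 0, 22.0, 0, 0, 0], [-1, 0, 0, 22.0, 0, 0, 0], [-1, 0, 0, 0, 0, 0, 0], [-1, 0, 0, 0, 0, 0, 0], [-1, 0, 0, 0, 0, 0, 0]]
```

{"method": "apply_moves", "body": {"steps": [[-1,0,0,-24.7,0,0,0],[-1,0,0,-24.7,0,0,0],[-1,0,0,-24.8,0,0,0],[-1,-32.3,16.8,0,0,0,0],[-1,-32.3,16.7,0,0,0,0],[-1,-32.3,16.8,0,0,0,0],[-1,-32.3,16.7,0,0,0,0],[-1,-32.3,16.8,0,0,0,0]]}}

```text
time: 34.75
tool_pos: [561.0, -13.1, 88.8]
tcp_rot: [-179.9, 0.0, 82.1]
ft_force: [0.0, -0.3, -0.5]
finger_gap: 31.8
grip_force: 79.6
```

{"method": "apply_moves", "body": {"steps": [[-1,-32.3,16.7,0,0,0,0],[-1,-32.3,16.8,0,0,0,0],[-1,-32.3,16.7,0,0,0,0],[-1,0,0,22,0,0,0],[-1,0,0,22,0,0,0],[-1,0,0,0,0,0,0],[-1,0,0,0,0,0,0],[-1,0,0,0,0,0,0]]}}

```text
time: 35.55
tool_pos: [598.5, -114.5, 46.8]
tcp_rot: [179.9, 0.0, 82.1]
ft_force: [-0.2, 0.1, -1.0]
finger_gap: 32.2
grip_force: 79.6
```

{"method": "apply_moves", "body": {"steps": [[-1,0,0,0,0,0,0],[-1,0,0,0,0,0,0],[-1,0,0,0,0,0,0],[-1,0,0,0,0,0,0],[-1,0,0,0,0,0,0],[-1,0,0,0,0,0,0],[-1,0,0,0,0,0,0],[-1,0,0,0,0,0,0]]}}

```text
time: 36.35
tool_pos: [597.9, -114.6, 45.6]
tcp_rot: [-180.0, 0.0, 82.1]
ft_force: [0.0, -0.4, -1.9]
finger_gap: 32.1
grip_force: 79.6
```

Run:
```python
from plan import *
from m3 import *
c=cur()
S=r.snapshot("side");T=r.snapshot("top");np.savez("side5.npz",**S);np.savez("top5.npz",**T)
t=c[0];z0=t[2]-15.8
S0=load("side0.npz")
# dark-foot model: hull whole box, cover hull, top
def rel(z0):
    b=box(17,17,z0);cz=box(17,17,z0+9);tp=box(17,17,z0+36)
    return [(np.vstack([b,tp]),True),(np.vstack([cz,tp]),True),(tp,False)]
for st in((1.5,1.5,.03),(-1.5,1.5,-.03)):
    x,f=fit(S,rel(z0),(t[0]+2,t[1],-.137),step=st,pad=2);print("held side",x.round(2),round(f,1))
im=T["color"];u,v=np.round(w2px(T,[600,-60,40])[0]).astype(int)
A=draw(S,rel(z0),x,8);u2,v2=np.round(w2px(S,[600,-100,40])[0]*8).astype(int)
B=cv2.resize(im[v-35:v+35,u-45:u+45],None,fx=6,fy=6,interpolation=cv2.INTER_CUBIC)
A=A[v2-210:v2+210,u2-125:u2+125]
cv2.imwrite("pics/v5.png",np.hstack([A,B]))
```

```text
t 36.4 tcp [ 597.93 -114.62   45.65] [-179.99    0.     82.12] F [ 0.  -0.4 -1.9] gap 32.1 gf 79.6
held side [ 6.0357e+02 -1.2002e+02 -3.0000e-02] 19.1
held side [ 6.0252e+02 -1.1741e+02 -4.0000e-02] 19.1
```

View pics/v5.png

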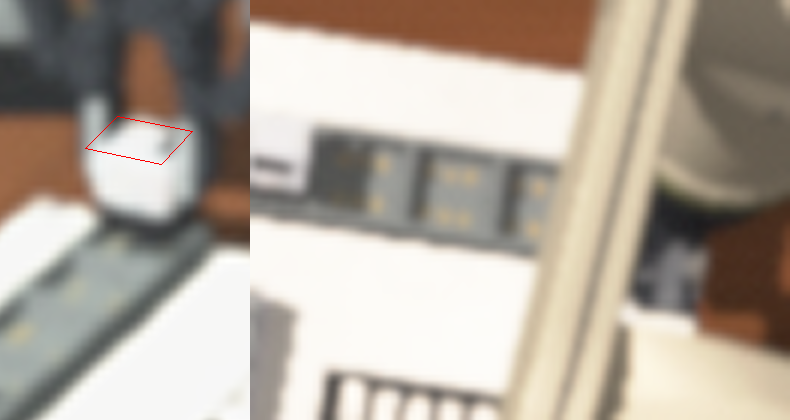

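The side crop (left) shows the relay straight above the rack's end socket, level in the grip. The top view is blocked by the arm. Now a gentle press.

{"method": "apply_moves", "body": {"steps": [[-1,0,0,2,0,0,0],[-1,0,0,2,0,0,0],[-1,0,0,2,0,0,0],[-1,0,0,1,0,0,0],[-1,0,0,0,0,0,0],[-1,0,0,0,0,0,0],[-1,0,0,0,0,0,0],[-1,0,0,0,0,0,0]]}}

```text
time: 37.25
tool_pos: [598.0, -114.6, 39.8]
tcp_rot: [-180.0, 0.0, 82.1]
ft_force: [-5.3, 1.9, 10.2]
finger_gap: 32.5
grip_force: 81.0
```

```bash
python3 st.py
```

```text
t 37.2 tcp [ 597.98 -114.58   39.8 ] [-179.99    0.     82.12] F [-5.3  1.9 10.2] gap 32.5 gf 81.0
[ 0.25663787  1.13118793 -0.06011963] rx -22.073942215261827 ry -5.828727591534891
```

{"method": "apply_moves", "body": {"steps": [[-1,0.5,0,0,0,0,0],[-1,0.5,0,0,0,0,0],[-1,0.5,0,0,0,0,0],[-1,0,0,0,0,0,0],[-1,0,0,0,0,0,0],[-1,0,0,0,0,0,0],[-1,0,0,0,0,0,0],[-1,0,0,0,0,0,0]]}}

```text
time: 38.05
tool_pos: [598.6, -114.0, 39.8]
tcp_rot: [179.9, 0.1, 82.1]
ft_force: [-2.5, -1.8, 6.9]
finger_gap: 32.1
grip_force: 80.7
```

```bash
python3 st.py
```

```text
t 38.0 tcp [ 598.64 -113.96   39.79] [1.7994e+02 7.0000e-02 8.2110e+01] F [-2.5 -1.8  6.9] gap 32.1 gf 80.7
[-0.47734938  0.63414154 -0.01791957] rx -30.33086924170196 ry -24.387409472955163
```

{"method": "apply_moves", "body": {"steps": [[-1,0.5,0,0,0,0,0],[-1,0.5,0,0,0,0,0],[-1,0.5,0,0,0,0,0],[-1,0,0,0,0,0,0],[-1,0,0,0,0,0,0],[-1,0,0,0,0,0,0],[-1,0,0,0,0,0,0],[-1,0,0,0,0,0,0]]}}

```text
time: 38.85
tool_pos: [599.2, -112.5, 39.8]
tcp_rot: [179.9, 0.1, 82.1]
ft_force: [-0.4, -2.4, 5.6]
finger_gap: 32.4
grip_force: 80.5
```

```bash
python3 st.py
```

```text
t 38.9 tcp [ 599.24 -112.49   39.78] [1.7989e+02 6.0000e-02 8.2110e+01] F [-0.4 -2.4  5.6] gap 32.4 gf 80.5
[-0.56813504  0.24071073 -0.00396898] rx -31.262665548884005 ry -27.344393370083424
```

```bash
cat > cal.py <<'E'
from m3 import *
from scipy.spatial.transform import Rotation as Ro
def corr(s):
    P=pts(s);hsv=cv2.cvtColor(s["color"],cv2.COLOR_BGR2HSV)
    k=(hsv[...,0]<20)&(hsv[...,1]>90)&(np.abs(P[...,2])<12)&(s["depth"]>0)&(P[...,0]>250)&(P[...,0]<800)&(P[...,1]>-350)&(P[...,1]<550)
    Q=P[k];A=np.c_[Q[:,:2],np.ones(len(Q))];w=np.ones(len(Q))
    for _ in range(8):
        c=np.linalg.lstsq(A*w[:,None],Q[:,2]*w,rcond=None)[0];e=Q[:,2]-A@c;w=1/np.maximum(np.abs(e),1)**.5
    n=np.array([-c[0],-c[1],1]);n/=np.linalg.norm(n)
    R=Ro.align_vectors([[0,0,1]],[n])[0].as_matrix()
    s=dict(s);T=s["T"].copy();piv=np.array([500,100,c@[500,100,1]])
    T[:3,:3]=R@T[:3,:3];T[:3,3]=R@(T[:3,3]-piv)+[500,100,0];s["T"]=T
    return s,c,e.std(),len(Q)
E
python3 - <<'E'
from cal import *
S0,T0,S1=load("side0.npz"),load("top0.npz"),load("side1.npz")
for nm,s in(("T",T0),("S",S0),("S1",S1)):
    s,c,sd,n=corr(s);print(nm,"plane",c.round(5),sd,n,"z500,100",c@[500,100,1])
    x,f=fit(s,relay(),(464,283,.75));print(" relayC",x.round(3),f)
    x2,f=fit(s,relay(),(454,389,.75));print(" relayD",x2.round(3))
    if nm!="S1":
        (y,f),mod=fitrack(s,(610,-31,-.138));print(" rack",y.round(3),round(f,2),"minus relayC",(y-x)[:2].round(2))
E
```

```text
T plane [ 2.8000e-04 -4.8000e-04 -7.4732e-01] 2.170511205522273 43828 z500,100 -0.6554453857586111
 relayC [464.657 282.743   0.77 ] 6.586001396179199
 relayD [454.751 388.917   0.761]
 rack [ 6.10014e+02 -3.22840e+01 -1.40000e-01] 7.58 minus relayC [ 145.36 -315.03]
S plane [-5.80000e-04  1.00000e-05  1.42028e+00] 1.2086651053167161 29677 z500,100 1.1293986210263767
 relayC [462.594 284.573   0.741] 15.4186372756958
 relayD [452.672 390.632   0.739]
 rack [ 6.12806e+02 -3.19870e+01 -1.39000e-01] 12.75 minus relayC [ 150.21 -316.56]
S1 plane [-5.0000e-04 -8.0000e-05  1.4039e+00] 1.1991144490155534 29669 z500,100 1.1448410520237768
 relayC [462.994 284.74    0.723] 15.633539199829102
 relayD [452.623 390.939   0.743]
```

{"method": "apply_moves", "body": {"steps": [[-1,0,0,-2.5,0,0,0],[-1,-1.7,-0.2,0,0,0,0],[-1,-1.7,-0.2,0,0,0,0],[-1,0,0,0,0,0,0],[-1,0,0,0,0,0,0],[-1,0,0,1.2,0,0,0],[-1,0,0,1.2,0,0,0],[-1,0,0,0,0,0,0]]}}

```text
time: 39.65
tool_pos: [597.6, -114.9, 39.8]
tcp_rot: [-180.0, 0.0, 82.1]
ft_force: [-5.0, 1.1, 7.8]
finger_gap: 32.6
grip_force: 80.8
```

{"method": "apply_moves", "body": {"steps": [[-1,-0.4,0,0,0,0,0],[-1,-0.4,0,0,0,0,0],[-1,-0.4,0,0,0,0,0],[-1,0,0,0,0,0,0],[-1,0,0,0,0,0,0],[-1,0,0,0,0,0,0],[-1,0,0,0,0,0,0],[-1,0,0,0,0,0,0]]}}

```text
time: 40.45
tool_pos: [598.0, -115.6, 39.8]
tcp_rot: [179.9, -0.0, 82.1]
ft_force: [-2.0, 3.2, 5.8]
finger_gap: 32.2
grip_force: 80.6
```

```bash
python3 st.py
```

```text
t 40.5 tcp [ 597.97 -115.57   39.83] [ 1.7994e+02 -4.0000e-02  8.2130e+01] F [-2.   3.2  5.8] gap 32.2 gf 80.6
[ 0.53381647  0.35068618 -0.03717159] rx -2.8377491570423943 ry -0.49634509033323243
```

{"method": "apply_moves", "body": {"steps": [[-1,-0.4,0,0,0,0,0],[-1,-0.4,0,0,0,0,0],[-1,-0.4,0,0,0,0,0],[-1,0,0,0,0,0,0],[-1,0,0,0,0,0,0],[-1,0,0,0,0,0,0],[-1,0,0,0,0,0,0],[-1,0,0,0,0,0,0]]}}

```text
time: 41.25
tool_pos: [598.2, -116.9, 39.9]
tcp_rot: [179.9, -0.0, 82.1]
ft_force: [-0.4, 2.8, 5.2]
finger_gap: 32.6
grip_force: 80.4
```

{"method": "apply_moves", "body": {"steps": [[-1,-0.4,0,0,0,0,0],[-1,-0.4,0,0,0,0,0],[-1,-0.4,0,0,0,0,0],[-1,0,0,0,0,0,0],[-1,0,0,0,0,0,0],[-1,0,0,0,0,0,0],[-1,0,0,0,0,0,0],[-1,0,0,0,0,0,0]]}}

```text
time: 42.05
tool_pos: [598.1, -118.2, 39.9]
tcp_rot: [179.9, -0.0, 82.1]
ft_force: [-0.4, 2.9, 5.0]
finger_gap: 32.7
grip_force: 80.4
```

```bash
python3 st.py
```

```text
t 42.0 tcp [ 598.08 -118.19   39.87] [ 1.7988e+02 -3.0000e-02  8.2130e+01] F [-0.4  2.9  5. ] gap 32.7 gf 80.4
[ 0.49775614 -0.02351121 -0.05611116] rx 16.799138783161062 ry -0.08707543918167222
```

{"method": "apply_moves", "body": {"steps": [[-1,0,0,-2,0,0,0],[-1,1.5,0.4,0,0,0,0],[-1,1.5,0.5,0,0,0,0],[-1,0,0,0,0,0,0],[-1,0,0,1.2,0,0,0],[-1,0,0,1,0,0,0],[-1,0,0.4,0,0,0,0],[-1,0,0.4,0,0,0,0]]}}

```text
time: 42.85
tool_pos: [599.1, -115.8, 39.8]
tcp_rot: [-180.0, 0.0, 82.1]
ft_force: [-6.5, 2.1, 11.5]
finger_gap: 32.5
grip_force: 81.1
```

{"method": "apply_moves", "body": {"steps": [[-1,0,0.4,0,0,0,0],[-1,0,0.4,0,0,0,0],[-1,0,0.4,0,0,0,0],[-1,0,0.4,0,0,0,0],[-1,0,0.4,0,0,0,0],[-1,0,0.4,0,0,0,0],[-1,0,0,0,0,0,0],[-1,0,0,0,0,0,0]]}}

```text
time: 43.65
tool_pos: [601.7, -116.3, 39.8]
tcp_rot: [180.0, 0.0, 82.1]
ft_force: [-4.9, 1.3, 9.5]
finger_gap: 32.5
grip_force: 81.0
```

{"method": "apply_moves", "body": {"steps": [[-1,0,0.4,0,0,0,0],[-1,0,0.4,0,0,0,0],[-1,0,0.4,0,0,0,0],[-1,0,0.4,0,0,0,0],[-1,0,0.4,0,0,0,0],[-1,0,0.4,0,0,0,0],[-1,0,0,0,0,0,0],[-1,0,0,0,0,0,0]]}}

```text
time: 44.45
tool_pos: [603.8, -116.7, 39.8]
tcp_rot: [-180.0, 0.0, 82.1]
ft_force: [-6.0, 1.7, 11.5]
finger_gap: 32.5
grip_force: 81.0
```

```bash
python3 st.py
python3 - <<'E'
from bench import r
from fit import *
s=r.snapshot("side");u,v=np.round(w2px(s,[600,-100,35])[0]).astype(int)
cv2.imwrite("pics/v6.png",cv2.resize(s["color"][v-30:v+30,u-40:u+40],None,fx=10,fy=10,interpolation=cv2.INTER_LANCZOS4))
E
```

```text
t 44.5 tcp [ 603.83 -116.67   39.78] [-1.7999e+02  2.0000e-02  8.2120e+01] F [-6.   1.7 11.5] gap 32.5 gf 81.0
[ 0.09289275  1.10421904 -0.03785815] rx -7.885285898119575 ry -16.500344972051952
```

View pics/v6.png

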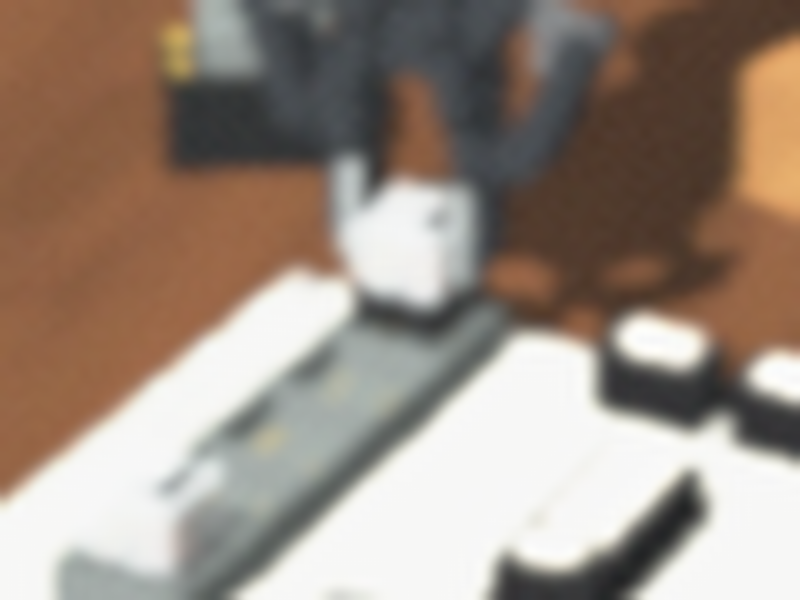

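The crop shows the relay foot at (395,320) sitting left of the rack's centreline, so sight alone is too coarse here. I'll measure the rack by touch: the relay's side against the rack's end face, then against its near face.

Run:
```python
from plan import *
c=cur()
z=c[0][2]
go(c,[(603.8,-116.7,54,None,20),(592,-161,54,82.1,30),(592,-161,31.8,82.1,15)],-1)
```

```text
t 44.5 tcp [ 603.84 -116.7    39.8 ] [-1.7999e+02  2.0000e-02  8.2120e+01] F [-5.7  1.2 10.1] gap 32.7 gf 81.0
[[-1, 0, 0, -14.2, 0, 0, 0], [-1, -22.8, -2.8, 0, 0, 0, 0], [-1, -22.7, -2.9, 0, 0, 0, 0], [-1, 0, 0, 11.1, 0, 0, 0], [-1, 0, 0.1, 11.1, 0, 0, 0], [-1, 0, 0, 0, 0, 0, 0], [-1, 0, 0, 0, 0, 0, 0], [-1, 0, 0, 0, 0, 0, 0]]
```

{"method": "apply_moves", "body": {"steps": [[-1,0,0,-14.2,0,0,0],[-1,-22.8,-2.8,0,0,0,0],[-1,-22.7,-2.9,0,0,0,0],[-1,0,0,10.5,0,0,0],[-1,0,0,10.5,0,0,0],[-1,0,0,0,0,0,0],[-1,0,0,0,0,0,0],[-1,0,0,0,0,0,0]]}}

```text
time: 45.3
tool_pos: [592.2, -160.1, 31.9]
tcp_rot: [180.0, -0.0, 82.2]
ft_force: [-1.5, 0.7, -0.9]
finger_gap: 32.2
grip_force: 79.7
```

{"method": "apply_moves", "body": {"steps": [[-1,1,0,0,0,0,0],[-1,1,0,0,0,0,0],[-1,1,0,0,0,0,0],[-1,1,0,0,0,0,0],[-1,1,0,0,0,0,0],[-1,0,0,0,0,0,0],[-1,0,0,0,0,0,0],[-1,0,0,0,0,0,0]]}}

```text
time: 46.1
tool_pos: [592.7, -155.8, 31.8]
tcp_rot: [-180.0, 0.0, 82.1]
ft_force: [-1.0, -0.9, -0.8]
finger_gap: 32.2
grip_force: 79.7
```

{"method": "apply_moves", "body": {"steps": [[-1,1,0,0,0,0,0],[-1,1,0,0,0,0,0],[-1,1,0,0,0,0,0],[-1,0,0,0,0,0,0],[-1,0,0,0,0,0,0],[-1,0,0,0,0,0,0],[-1,0,0,0,0,0,0],[-1,0,0,0,0,0,0]]}}

```text
time: 46.9
tool_pos: [593.1, -152.9, 31.8]
tcp_rot: [180.0, 0.0, 82.1]
ft_force: [0.4, 0.6, -1.1]
finger_gap: 32.2
grip_force: 79.7
```

{"method": "apply_moves", "body": {"steps": [[-1,0.7,0,0,0,0,0],[-1,0.7,0,0,0,0,0],[-1,0.6,0,0,0,0,0],[-1,0,0,0,0,0,0],[-1,0,0,0,0,0,0],[-1,0,0,0,0,0,0],[-1,0,0,0,0,0,0],[-1,0,0,0,0,0,0]]}}

```text
time: 47.7
tool_pos: [593.4, -150.9, 31.8]
tcp_rot: [180.0, 0.0, 82.1]
ft_force: [-1.3, 0.4, -0.5]
finger_gap: 32.5
grip_force: 79.7
```

{"method": "apply_moves", "body": {"steps": [[-1,0.7,0,0,0,0,0],[-1,0.7,0,0,0,0,0],[-1,0.6,0,0,0,0,0],[-1,0,0,0,0,0,0],[-1,0,0,0,0,0,0],[-1,0,0,0,0,0,0],[-1,0,0,0,0,0,0],[-1,0,0,0,0,0,0]]}}

```text
time: 48.5
tool_pos: [593.6, -149.4, 31.8]
tcp_rot: [180.0, 0.0, 82.1]
ft_force: [-1.0, -4.9, -1.1]
finger_gap: 32.4
grip_force: 79.7
```

{"method": "apply_moves", "body": {"steps": [[-1,0.7,0,0,0,0,0],[-1,0.7,0,0,0,0,0],[-1,0.6,0,0,0,0,0],[-1,0,0,0,0,0,0],[-1,0,0,0,0,0,0],[-1,0,0,0,0,0,0],[-1,0,0,0,0,0,0],[-1,0,0,0,0,0,0]]}}

```text
time: 49.3
tool_pos: [593.6, -149.3, 32.0]
tcp_rot: [180.0, 0.2, 82.1]
ft_force: [-2.3, -12.6, -0.3]
finger_gap: 32.1
grip_force: 79.6
```

{"method": "apply_moves", "body": {"steps": [[-1,-3,0,0,0,0,0],[-1,-2,0,-9,0,0,0],[-1,0,0,-9,0,0,0],[-1,20,0,0,0,0,0],[-1,20,0,0,0,0,0],[-1,4,0,0,0,0,0],[-1,0,0,0,0,0,0],[-1,0,0,0,0,0,0]]}}

```text
time: 50.1
tool_pos: [599.5, -108.6, 50.2]
tcp_rot: [180.0, 0.0, 82.1]
ft_force: [-0.3, -0.5, -0.2]
finger_gap: 32.3
grip_force: 79.7
```

Run:
```python
from plan import *
c=cur()
go(c,[(598.3,-109.6,41.5,82.1,3)],-1)
```

```text
t 50.1 tcp [ 599.46 -108.59   50.25] [1.7997e+02 2.0000e-02 8.2140e+01] F [-0.3 -0.5 -0.2] gap 32.3 gf 79.7
[[-1, -0.4, -0.3, 2.9, 0, 0, 0], [-1, -0.4, -0.4, 2.9, 0, 0, 0], [-1, -0.4, -0.3, 2.9, 0.01, 0, 0.01], [-1, 0, 0, 0, 0, 0, 0], [-1, 0, 0, 0, 0, 0, 0], [-1, 0, 0, 0, 0, 0, 0], [-1, 0, 0, 0, 0, 0, 0], [-1, 0, 0, 0, 0, 0, 0]]
```

{"method": "apply_moves", "body": {"steps": [[-1,-0.4,-0.3,3,0,0,0],[-1,-0.4,-0.4,3,0,0,0],[-1,-0.4,-0.3,2.5,0,0,0],[-1,0,0,1,0,0,0],[-1,0,0,1,0,0,0],[-1,0,0,1.5,0,0,0],[-1,0,0,0,0,0,0],[-1,0,0,0,0,0,0]]}}

```text
time: 50.9
tool_pos: [597.8, -109.6, 39.6]
tcp_rot: [-179.9, 0.0, 82.1]
ft_force: [-10.0, 0.1, 16.8]
finger_gap: 32.5
grip_force: 82.0
```

```bash
python3 st.py
```

```text
t 50.9 tcp [ 597.8  -109.64   39.65] [-1.7995e+02  3.0000e-02  8.2120e+01] F [-10.    0.1  16.8] gap 32.5 gf 82.0
[0.14913398 2.18717099 0.0038985 ] rx -29.292464125638052 ry 8.127228758985845
```

{"method": "apply_moves", "body": {"steps": [[-1,0,0.4,-0.7,0,0,0],[-1,0,0.4,0,0,0,0],[-1,0,0.4,0,0,0,0],[-1,0,0.4,0,0,0,0],[-1,0,0.4,0,0,0,0],[-1,0,0,0,0,0,0],[-1,0,0,0,0,0,0],[-1,0,0,0,0,0,0]]}}

```text
time: 51.7
tool_pos: [600.1, -109.6, 38.3]
tcp_rot: [180.0, -0.0, 82.1]
ft_force: [-0.4, 1.2, -1.1]
finger_gap: 32.1
grip_force: 79.9
```

{"method": "apply_moves", "body": {"steps": [[-1,0,0.4,0,0,0,0],[-1,0,0.4,0,0,0,0],[-1,0,0.4,0,0,0,0],[-1,0,0.4,0,0,0,0],[-1,0,0.4,0,0,0,0],[-1,0,0,0,0,0,0],[-1,0,0,0,0,0,0],[-1,0,0,0,0,0,0]]}}

```text
time: 52.5
tool_pos: [602.1, -109.8, 38.5]
tcp_rot: [180.0, 0.0, 82.1]
ft_force: [0.0, 0.1, -1.1]
finger_gap: 32.6
grip_force: 79.9
```

```bash
python3 st.py
```

```text
t 52.5 tcp [ 602.07 -109.84   38.51] [180.     0.    82.12] F [ 0.   0.1 -1.1] gap 32.6 gf 79.9
[-0.00922554 -0.00658401  0.00384108] rx -4.4427508340958335 ry 28.456121477694534
```

It dropped into the well. Now I'll find the well's walls so the other sockets can be calibrated.

{"method": "apply_moves", "body": {"steps": [[-1,0,0,3,0,0,0],[-1,0,0.5,0,0,0,0],[-1,0,0.5,0,0,0,0],[-1,0,0.5,0,0,0,0],[-1,0,0.5,0,0,0,0],[-1,0,0,0,0,0,0],[-1,0,0,0,0,0,0],[-1,0,0,0,0,0,0]]}}

```text
time: 53.3
tool_pos: [603.2, -110.0, 35.1]
tcp_rot: [-179.9, -0.0, 82.1]
ft_force: [-5.1, 0.7, 0.7]
finger_gap: 32.1
grip_force: 80.2
```

```bash
python3 st.py
```

```text
t 53.3 tcp [ 603.18 -109.95   35.14] [-179.89   -0.     82.12] F [-5.1  0.7  0.7] gap 32.1 gf 80.2
[0.13382624 0.91091602 0.03995068] rx -68.4407285266695 ry 21.545931439757407
```

{"method": "apply_moves", "body": {"steps": [[-1,0,-1,0,0,0,0],[-1,0,-1,0,0,0,0],[-1,0.8,0,0,0,0,0],[-1,0.8,0,0,0,0,0],[-1,0.8,0,0,0,0,0],[-1,0.8,0,0,0,0,0],[-1,0,0,0,0,0,0],[-1,0,0,0,0,0,0]]}}

```text
time: 54.1
tool_pos: [602.7, -108.2, 35.8]
tcp_rot: [180.0, 0.1, 82.1]
ft_force: [-1.6, -8.0, 0.5]
finger_gap: 32.6
grip_force: 80.0
```

```bash
python3 st.py
```

```text
t 54.1 tcp [ 602.66 -108.25   35.85] [1.7996e+02 1.3000e-01 8.2100e+01] F [-1.6 -8.   0.5] gap 32.6 gf 80.0
[-1.33950534  0.25213333 -0.05917554] rx 50.95778593839957 ry 34.164396709672864
```

{"method": "apply_moves", "body": {"steps": [[-1,-1.2,-0.5,0,0,0,0],[-1,-1,-0.5,0,0,0,0],[-1,0,0,2,0,0,0],[-1,0,0,2,0,0,0],[-1,0,0,2,0,0,0],[-1,0,0,1.5,0,0,0],[-1,0,0,0,0,0,0],[-1,0,0,0,0,0,0]]}}

```text
time: 54.9
tool_pos: [601.2, -108.6, 27.9]
tcp_rot: [180.0, -0.0, 82.1]
ft_force: [-0.1, 0.3, -0.7]
finger_gap: 32.3
grip_force: 80.0
```

```bash
python3 st.py
```

```text
t 54.9 tcp [ 601.24 -108.61   27.91] [180.    -0.    82.13] F [-0.1  0.3 -0.7] gap 32.3 gf 80.0
[-0.04924062 -0.04047468 -0.01041152] rx -86.72520058100652 ry 130.19240498691033
```

{"method": "apply_moves", "body": {"steps": [[-1,-0.8,0,0,0,0,0],[-1,-0.8,0,0,0,0,0],[-1,-0.8,0,0,0,0,0],[-1,-0.8,0,0,0,0,0],[-1,0,0,0,0,0,0],[-1,0,0,0,0,0,0],[-1,0,0,0,0,0,0],[-1,0,0,0,0,0,0]]}}

```text
time: 55.7
tool_pos: [600.8, -111.3, 28.0]
tcp_rot: [-180.0, -0.0, 82.1]
ft_force: [-0.5, 5.1, -0.1]
finger_gap: 32.2
grip_force: 80.0
```

```bash
python3 st.py
```

```text
t 55.7 tcp [ 600.84 -111.29   28.  ] [-1.800e+02 -4.000e-02  8.213e+01] F [-0.5  5.1 -0.1] gap 32.2 gf 80.0
[ 0.97899992 -0.1277461  -0.02833509] rx -1947.6438808799146 ry -1034.0451047172219
```

{"method": "apply_moves", "body": {"steps": [[-1,0.9,0,0,0,0,0],[-1,0.9,0,0.5,0,0,0],[-1,0,0,0,0,0,0],[1,0,0,0,0,0,0],[1,0,0,0,0,0,0],[1,0,0,0,0,0,0],[1,0,0,0,0,0,0],[1,0,0,-20,0,0,0]], "squeeze": 40}}

```text
time: 56.5
tool_pos: [598.4, -109.4, 44.4]
tcp_rot: [-179.7, -0.0, 82.1]
ft_force: [-0.1, 0.3, -0.3]
finger_gap: 85.3
grip_force: 0.0
```

{"method": "apply_moves", "body": {"steps": [[1,0,0,-40,0,0,0],[1,0,0,-40,0,0,0],[1,0,0,0,0,0,0],[1,0,0,0,0,0,0],[1,0,0,0,0,0,0],[1,0,0,0,0,0,0],[1,0,0,0,0,0,0],[1,0,0,0,0,0,0]]}}

```text
time: 57.3
tool_pos: [600.5, -109.9, 126.4]
tcp_rot: [-179.9, -0.0, 82.1]
ft_force: [-0.5, -0.5, 0.1]
finger_gap: 85.7
grip_force: 0.0
```

```bash
cat > look.py <<'E'
from plan import *
from m3 import *
import sys
c=cur();n=sys.argv[1]
S=r.snapshot("side");np.savez(f"side_{n}.npz",**S)
# white blobs on the mat
P=pts(S);k=(S["color"].min(2)>120)&(P[...,2]>15)&(P[...,2]<50)&(P[...,0]>380)&(P[...,0]<680)&(P[...,1]>220)&(P[...,1]<460)
nn,l,st,ce=cv2.connectedComponentsWithStats(k.astype(np.uint8))
for i in range(1,nn):
    if st[i,4]<60:continue
    m=P[l==i].mean(0);best=None
    for a in(.1,.4,.75,1.2):
        x,f=fit(S,relay(),(m[0],m[1],a),step=(2,2,.1))
        if best is None or f<best[1]:best=(x,f)
    x,f=best;print("relay S->arm",(x[:2]+[1.1,-.2]).round(2),"yaw",np.degrees(x[2]).round(1),round(f,1),st[i,4])
E
python3 look.py a
```

```text
t 57.3 tcp [ 600.46 -109.93  126.44] [-1.799e+02 -1.000e-02  8.212e+01] F [-0.5 -0.5  0.1] gap 85.7 gf 0.0
relay S->arm [591.46 301.09] yaw 40.5 10.3 232
relay S->arm [588.24 396.22] yaw 102.4 9.5 274
relay S->arm [454.38 389.46] yaw 42.4 5.7 309
```

Run:
```python
from plan import *
c=cur()
go(c,[(591.5,300.9,90,41,38),(591.5,300.9,19,41,24)],1)
```

```text
t 57.4 tcp [ 600.63 -109.98  126.73] [-1.7993e+02 -1.0000e-02  8.2120e+01] F [ 0.1 -0.2  0.2] gap 84.9 gf 0.0
[[1, 36.9, -5.9, 3.4, 0, 0, 0.75], [1, 36.4, -8.3, 3.3, 0, 0, 0.75], [1, 35.8, -10.7, 3.4, 0, 0, 0.75], [1, 35.0, -13.0, 3.3, 0, 0, 0.75], [1, 34.1, -15.3, 3.4, 0, 0, 0.75], [1, 33.0, -17.5, 3.3, 0, 0, 0.75], [1, 31.8, -19.6, 3.4, 0, 0, 0.74], [1, 30.5, -21.6, 3.3, 0, 0, 0.75]]
[[1, 29.0, -23.6, 3.4, 0, 0, 0.74], [1, 27.4, -25.4, 3.3, -0.01, 0, 0.75], [1, 25.7, -27.1, 3.3, 0, 0.01, 0.74], [1, 0, 0, 23.7, 0, 0, 0], [1, 0, 0, 23.7, 0, 0, 0], [1, -0.1, 0, 23.6, 0, 0, 0], [1, 0, 0, 0, 0, 0, 0], [1, 0, 0, 0, 0, 0, 0]]
```

{"method": "apply_moves", "body": {"steps": [[1,36.9,-5.9,3.4,0,0,0.75],[1,36.4,-8.3,3.3,0,0,0.75],[1,35.8,-10.7,3.4,0,0,0.75],[1,35,-13,3.3,0,0,0.75],[1,34.1,-15.3,3.4,0,0,0.75],[1,33,-17.5,3.3,0,0,0.75],[1,31.8,-19.6,3.4,0,0,0.74],[1,30.5,-21.6,3.3,0,0,0.75]]}}

```text
time: 58.15
tool_pos: [594.2, 190.2, 100.4]
tcp_rot: [-180.0, 0.0, 52.0]
ft_force: [0.7, 0.1, 0.8]
finger_gap: 85.3
grip_force: 0.0
```

{"method": "apply_moves", "body": {"steps": [[1,29,-23.6,3.4,0,0,0.74],[1,27.4,-25.4,3.3,0,0,0.75],[1,25.7,-27.1,3.3,0,0,0.74],[1,0,0,23.7,0,0,0],[1,0,0,23.7,0,0,0],[1,0,0,23.6,0,0,0],[1,0,0,0,0,0,0],[1,0,0,0,0,0,0]]}}

```text
time: 58.95
tool_pos: [591.5, 300.5, 19.4]
tcp_rot: [-180.0, 0.1, 41.0]
ft_force: [-0.1, 0.2, 0.8]
finger_gap: 85.6
grip_force: 0.0
```

{"method": "apply_moves", "body": {"steps": [[1,0,0,0,0,0,0],[-1,0,0,0,0,0,0],[-1,0,0,0,0,0,0],[-1,0,0,0,0,0,0],[-1,0,0,0,0,0,0],[-1,0,0,0,0,0,0],[-1,0,0,0,0,0,0],[-1,0,0,0,0,0,0]]}}

```text
time: 59.75
tool_pos: [592.5, 300.9, 20.4]
tcp_rot: [180.0, -0.1, 41.0]
ft_force: [-0.2, -0.5, 6.4]
finger_gap: 33.2
grip_force: 41.5
```

{"method": "apply_moves", "body": {"steps": [[1,0,0,0,0,0,0],[1,0,0,0,0,0,0],[1,0,0,0,0,0,0],[1,0,0,0,0,0,0],[1,0,0,0,0,0,-1],[1,0,0,0,0,0,-1],[1,0,0,0,0,0,-1],[1,0,0,0,0,0,-1]]}}

```text
time: 60.55
tool_pos: [591.9, 300.7, 19.5]
tcp_rot: [-180.0, 0.0, 61.2]
ft_force: [0.4, 0.1, -0.2]
finger_gap: 85.2
grip_force: 0.0
```

{"method": "apply_moves", "body": {"steps": [[1,0,0,0,0,0,-1],[1,0,0,0,0,0,-1],[1,0,0,0,0,0,-1],[1,0,0,0,0,0,-1],[1,0,0,0,0,0,-1],[1,0,0,0,0,0,-1],[1,0,0,0,0,0,-1],[1,0,0,0,0,0,-1]]}}

```text
time: 61.35
tool_pos: [591.9, 300.7, 19.5]
tcp_rot: [-180.0, 0.0, 101.2]
ft_force: [-0.4, 0.3, 0.4]
finger_gap: 85.2
grip_force: 0.0
```

{"method": "apply_moves", "body": {"steps": [[1,0,0,0,0,0,-1],[1,0,0,0,0,0,-1],[1,0,0,0,0,0,-1],[1,0,0,0,0,0,-1],[1,0,0,0,0,0,-1],[1,0,0,0,0,0,-1],[1,0,0,0,0,0,0],[-1,0,0,0,0,0,0]]}}

```text
time: 62.15
tool_pos: [591.9, 300.7, 19.5]
tcp_rot: [-180.0, -0.0, 130.9]
ft_force: [-0.3, 0.3, -0.1]
finger_gap: 73.0
grip_force: 0.0
```

{"method": "apply_moves", "body": {"steps": [[-1,0,0,0,0,0,0],[-1,0,0,0,0,0,0],[-1,0,0,0,0,0,0],[-1,0,0,0,0,0,0],[-1,0,0,0,0,0,0],[-1,0,0,0,0,0,0],[-1,0,0,0,0,0,0],[-1,0,0,0,0,0,0]], "squeeze": 80}}

```text
time: 62.95
tool_pos: [592.3, 300.9, 20.0]
tcp_rot: [180.0, 0.0, 131.0]
ft_force: [0.5, 0.5, 4.2]
finger_gap: 32.3
grip_force: 80.6
```

Run:
```python
from plan import *
c=cur();p=c[0]
go(c,[(p[0],p[1],92,None,25),(607.4,-68.2,92,82,38),(607.4,-68.2,50,82,21)],-1)
```

```text
t 63.0 tcp [592.3  300.87  20.02] [1.7996e+02 1.0000e-02 1.3101e+02] F [0.5 0.5 4.2] gap 32.3 gf 80.6
[[-1, 0, 0, -24.0, 0, 0, 0], [-1, 0, 0, -24.0, 0, 0, 0], [-1, 0, 0, -24.0, 0, 0, 0], [-1, -28.8, -23.1, 0, 0, 0, 0.98], [-1, -30.7, -20.5, 0, 0, 0, 0.98], [-1, -32.4, -17.8, 0, 0, 0, 0.98], [-1, -33.8, -15.0, 0, 0, 0, 0.98], [-1, -34.9, -12.1, 0, 0, 0, 0.98]]
[[-1, -35.8, -9.0, 0, 0, 0, 0.98], [-1, -36.4, -6.0, 0, 0, 0, 0.98], [-1, -36.8, -2.8, 0, 0, 0, 0.98], [-1, -37.0, 0.4, 0, 0, 0, 0.98], [-1, -36.8, 3.5, -0.1, 0.01, 0, 0.98], [-1, 0, 0, 14.0, 0, 0, 0], [-1, 0, 0, 14.0, 0, 0, 0], [-1, 0, 0, 14.0, 0, 0, 0]]
```

{"method": "apply_moves", "body": {"steps": [[-1,0,0,-24,0,0,0],[-1,0,0,-24,0,0,0],[-1,0,0,-24,0,0,0],[-1,-28.8,-23.1,0,0,0,0.98],[-1,-30.7,-20.5,0,0,0,0.98],[-1,-32.4,-17.8,0,0,0,0.98],[-1,-33.8,-15,0,0,0,0.98],[-1,-34.9,-12.1,0,0,0,0.98]]}}

```text
time: 63.75
tool_pos: [598.7, 114.7, 90.8]
tcp_rot: [-179.9, -0.0, 106.3]
ft_force: [0.7, -0.2, -1.1]
finger_gap: 32.4
grip_force: 80.1
```

{"method": "apply_moves", "body": {"steps": [[-1,-35.8,-9,0,0,0,0.98],[-1,-36.4,-6,0,0,0,0.98],[-1,-36.8,-2.8,0,0,0,0.98],[-1,-37,0.4,0,0,0,0.98],[-1,-36.8,3.5,0,0,0,0.98],[-1,0,0,14,0,0,0],[-1,0,0,14,0,0,0],[-1,0,0,14,0,0,0]]}}

```text
time: 64.55
tool_pos: [606.3, -67.3, 47.7]
tcp_rot: [-179.9, -0.0, 82.1]
ft_force: [-0.9, 0.6, -1.4]
finger_gap: 32.3
grip_force: 80.1
```

{"method": "apply_moves", "body": {"steps": [[-1,0,0,0,0,0,0],[-1,0,0,0,0,0,0],[-1,0,0,0,0,0,0],[-1,0,0,0,0,0,0],[-1,0,0,0,0,0,0],[-1,0,0,0,0,0,0],[-1,0,0,0,0,0,0],[-1,0,0,0,0,0,0]]}}

```text
time: 65.35
tool_pos: [607.2, -68.4, 49.8]
tcp_rot: [180.0, 0.0, 82.0]
ft_force: [0.0, -0.7, -1.5]
finger_gap: 32.5
grip_force: 80.1
```

Run:
```python
from plan import *
c=cur();p=c[0]
go(c,[(607.4,-68.2,p[2],82,5)],-1)
```

```text
t 65.3 tcp [607.25 -68.37  49.8 ] [179.99   0.    82.02] F [ 0.  -0.7 -1.5] gap 32.5 gf 80.1
[[-1, 0.2, 0.1, 0, 0, 0, 0], [-1, 0, 0, 0, 0, 0, 0], [-1, 0, 0, 0, 0, 0, 0], [-1, 0, 0, 0, 0, 0, 0], [-1, 0, 0, 0, 0, 0, 0], [-1, 0, 0, 0, 0, 0, 0], [-1, 0, 0, 0, 0, 0, 0], [-1, 0, 0, 0, 0, 0, 0]]
```

Press down to just below the rim and check.

{"method": "apply_moves", "body": {"steps": [[-1,0.2,0.1,3,0,0,0],[-1,0,0,3,0,0,0],[-1,0,0,2,0,0,0],[-1,0,0,2,0,0,0],[-1,0,0,1,0,0,0],[-1,0,0,1,0,0,0],[-1,0,0,0,0,0,0],[-1,0,0,0,0,0,0]]}}

```text
time: 66.15
tool_pos: [607.4, -68.1, 37.8]
tcp_rot: [180.0, 0.0, 82.0]
ft_force: [-0.5, -0.1, -0.4]
finger_gap: 32.0
grip_force: 80.1
```

{"method": "apply_moves", "body": {"steps": [[-1,0,0,3,0,0,0],[-1,0,0,3,0,0,0],[-1,0,0,2,0,0,0],[-1,0,0,1.2,0,0,0],[-1,0,0,0,0,0,0],[-1,0,0,0,0,0,0],[-1,0,0,0,0,0,0],[-1,0,0,0,0,0,0]]}}

```text
time: 66.95
tool_pos: [607.3, -68.1, 29.0]
tcp_rot: [-180.0, 0.0, 82.0]
ft_force: [-3.6, 1.1, 5.3]
finger_gap: 32.5
grip_force: 80.8
```

{"method": "apply_moves", "body": {"steps": [[1,0,0,0,0,0,0],[1,0,0,0,0,0,0],[1,0,0,0,0,0,0],[1,0,0,0,0,0,0],[1,0,0,-20,0,0,0],[1,0,0,-40,0,0,0],[1,0,0,-40,0,0,0],[1,0,0,0,0,0,0]], "squeeze": 40}}

```text
time: 67.75
tool_pos: [611.7, -68.9, 136.1]
tcp_rot: [179.3, 0.0, 82.0]
ft_force: [1.0, 0.0, 0.8]
finger_gap: 85.3
grip_force: 0.0
```

```bash
python3 look.py b
python3 - <<'E'
from plan import *
c=cur()
go(c,[(454.4,389.2,90,43,40),(454.4,389.2,19,43,24)],1)
E
```

```text
t 67.8 tcp [611.72 -68.93 136.12] [1.7934e+02 4.0000e-02 8.2030e+01] F [1.  0.  0.8] gap 85.3 gf 0.0
relay S->arm [587.58 396.24] yaw 99.4 9.5 274
relay S->arm [454.26 389.56] yaw 42.7 5.7 310
t 67.8 tcp [610.25 -68.7  132.97] [1.7955e+02 3.0000e-02 8.2020e+01] F [-0.3 -0.5  1.3] gap 85.0 gf 0.0
[[1, 33.2, -16.8, 3.2, 0.01, 0, 0.6], [1, 32.3, -18.5, 3.2, 0.01, 0, 0.6], [1, 31.3, -20.2, 3.2, 0.01, 0, 0.6], [1, 30.2, -21.8, 3.2, 0.01, 0, 0.6], [1, 29.0, -23.3, 3.2, 0.01, 0, 0.6], [1, 27.7, -24.8, 3.2, 0, 0, 0.6], [1, 26.4, -26.2, 3.3, 0, 0, 0.6], [1, 25.0, -27.6, 3.2, 0.01, 0, 0.6]]
[[1, 23.5, -28.8, 3.3, 0, 0, 0.6], [1, 22.0, -30.0, 3.3, 0.01, -0.01, 0.6], [1, 20.4, -31.1, 3.3, 0, 0, 0.6], [1, 18.8, -32.2, 3.3, 0.01, -0.01, 0.6], [1, 17.0, -33.0, 3.2, 0, 0, 0.6], [1, 0, 0, 23.7, 0, 0, 0], [1, 0, 0, 23.7, 0, 0, 0], [1, 0, -0.1, 23.6, 0, 0, 0]]
```

Run:
```python
from plan import *
go(([607.4,-68.1,128.8],Ro.from_euler('xyz',[180,0,82.02],degrees=True)),[(454.3,389.3,90,43,40),(454.3,389.3,19.3,43,24)],1)
```

```text
[[1, 33.2, -16.5, 3.0, 0, 0, 0.6], [1, 32.3, -18.3, 3.0, 0, 0, 0.6], [1, 31.3, -19.9, 3.0, 0, 0, 0.6], [1, 30.2, -21.5, 3.0, 0, 0, 0.6], [1, 29.0, -23.1, 3.0, 0, 0, 0.6], [1, 27.8, -24.6, 3.0, 0, 0, 0.6], [1, 26.5, -26.0, 3.0, 0, 0, 0.6], [1, 25.1, -27.4, 3.0, 0, 0, 0.6]]
[[1, 23.6, -28.6, 3.0, 0, 0, 0.6], [1, 22.1, -29.8, 3.0, 0, 0, 0.6], [1, 20.5, -30.9, 2.9, 0, 0, 0.6], [1, 18.8, -32.0, 3.0, 0, 0, 0.6], [1, 17.1, -32.9, 2.9, 0, 0, 0.6], [1, 0, 0, 23.6, 0, 0, 0], [1, 0, 0, 23.6, 0, 0, 0], [1, 0, 0, 23.5, 0, 0, 0]]
```

{"method": "apply_moves", "body": {"steps": [[1,33.2,-16.5,3,0,0,0.6],[1,32.3,-18.3,3,0,0,0.6],[1,31.3,-19.9,3,0,0,0.6],[1,30.2,-21.5,3,0,0,0.6],[1,29,-23.1,3,0,0,0.6],[1,27.8,-24.6,3,0,0,0.6],[1,26.5,-26,3,0,0,0.6],[1,25.1,-27.4,3,0,0,0.6]]}}

```text
time: 68.6
tool_pos: [511.6, 214.4, 103.0]
tcp_rot: [-179.9, 0.1, 57.9]
ft_force: [0.8, -0.0, -0.1]
finger_gap: 85.4
grip_force: 0.0
```

{"method": "apply_moves", "body": {"steps": [[1,23.6,-28.6,3,0,0,0.6],[1,22.1,-29.8,3,0,0,0.6],[1,20.5,-30.9,2.9,0,0,0.6],[1,18.8,-32,3,0,0,0.6],[1,17.1,-32.9,2.9,0,0,0.6],[1,0,0,23.6,0,0,0],[1,0,0,23.6,0,0,0],[1,0,0,23.5,0,0,0]]}}

```text
time: 69.4
tool_pos: [453.1, 389.1, 16.7]
tcp_rot: [-180.0, 0.1, 43.1]
ft_force: [-0.3, 0.1, -1.0]
finger_gap: 85.4
grip_force: 0.0
```

{"method": "apply_moves", "body": {"steps": [[1,0,0,0,0,0,0],[1,0,0,0,0,0,0],[-1,0,0,0,0,0,0],[-1,0,0,0,0,0,0],[-1,0,0,0,0,0,0],[-1,0,0,0,0,0,0],[-1,0,0,0,0,0,0],[-1,0,0,0,0,0,0]]}}

```text
time: 70.2
tool_pos: [455.1, 389.7, 20.2]
tcp_rot: [180.0, -0.1, 43.0]
ft_force: [-0.9, -0.8, 5.9]
finger_gap: 33.1
grip_force: 41.3
```

{"method": "apply_moves", "body": {"steps": [[-1,0,0,0,0,0,0],[1,0,0,0,0,0,0],[1,0,0,0,0,0,0],[1,0,0,0,0,0,0],[1,0,0,0,0,0,0],[1,0,0,0,0,0,-1],[1,0,0,0,0,0,-1],[1,0,0,0,0,0,-1]]}}

```text
time: 71.0
tool_pos: [454.1, 389.1, 18.8]
tcp_rot: [-180.0, 0.0, 58.2]
ft_force: [0.5, 0.2, -0.4]
finger_gap: 85.4
grip_force: 0.0
```

{"method": "apply_moves", "body": {"steps": [[1,0,0,0,0,0,-1],[1,0,0,0,0,0,-1],[1,0,0,0,0,0,-1],[1,0,0,0,0,0,-1],[1,0,0,0,0,0,-1],[1,0,0,0,0,0,-1],[1,0,0,0,0,0,-1],[1,0,0,0,0,0,-1]]}}

```text
time: 71.8
tool_pos: [454.1, 389.1, 18.8]
tcp_rot: [-180.0, 0.0, 98.2]
ft_force: [-0.5, -1.0, 0.4]
finger_gap: 85.2
grip_force: 0.0
```

{"method": "apply_moves", "body": {"steps": [[1,0,0,0,0,0,-1],[1,0,0,0,0,0,-1],[1,0,0,0,0,0,-1],[1,0,0,0,0,0,-1],[1,0,0,0,0,0,-1],[1,0,0,0,0,0,-1],[1,0,0,0,0,0,-1],[-1,0,0,0,0,0,0]]}}

```text
time: 72.6
tool_pos: [454.2, 389.2, 18.9]
tcp_rot: [-180.0, -0.0, 133.1]
ft_force: [0.8, 0.1, 0.1]
finger_gap: 73.1
grip_force: 0.0
```

{"method": "apply_moves", "body": {"steps": [[-1,0,0,0,0,0,0],[-1,0,0,0,0,0,0],[-1,0,0,0,0,0,0],[-1,0,0,0,0,0,0],[-1,0,0,0,0,0,0],[-1,0,0,0,0,0,0],[-1,0,0,0,0,0,0],[-1,0,0,0,0,0,0]], "squeeze": 80}}

```text
time: 73.4
tool_pos: [454.5, 389.4, 19.3]
tcp_rot: [180.0, 0.0, 133.0]
ft_force: [0.4, -0.3, 3.6]
finger_gap: 32.3
grip_force: 80.5
```

Run:
```python
from plan import *
c=cur();p=c[0]
go(c,[(p[0],p[1],92,None,25),(613.2,-26.5,92,82,38),(613.2,-26.5,50,82,21)],-1)
```

```text
t 73.4 tcp [454.52 389.4   19.29] [179.97   0.   133.01] F [ 0.4 -0.3  3.6] gap 32.3 gf 80.5
[[-1, 0, 0, -24.2, 0, 0, 0], [-1, 0, 0, -24.3, 0, 0, 0], [-1, 0, 0, -24.2, 0, 0, 0], [-1, -34.4, -14.0, 0, 0, 0, 0.85], [-1, -35.3, -11.4, 0, 0, 0, 0.85], [-1, -36.0, -8.7, 0, 0, 0, 0.85], [-1, -36.6, -6.0, 0, 0, 0, 0.85], [-1, -36.9, -3.3, 0, 0, 0, 0.85]]
[[-1, -37.1, -0.6, 0, 0, 0, 0.85], [-1, -37.0, 2.2, 0, 0, 0, 0.85], [-1, -36.8, 4.9, 0, 0, 0, 0.85], [-1, -36.3, 7.6, 0, 0, 0, 0.85], [-1, -35.6, 10.3, 0, 0, 0, 0.85], [-1, -34.8, 12.9, 0, 0, 0, 0.85], [-1, -33.8, 15.5, -0.1, 0, 0, 0.85], [-1, 0, 0, 14.0, 0, 0, 0]]
[[-1, 0, 0, 14.0, 0, 0, 0], [-1, 0, 0, 14.0, 0, -0.01, 0], [-1, 0, 0, 0, 0, 0, 0], [-1, 0, 0, 0, 0, 0, 0], [-1, 0, 0, 0, 0, 0, 0], [-1, 0, 0, 0, 0, 0, 0], [-1, 0, 0, 0, 0, 0, 0], [-1, 0, 0, 0, 0, 0, 0]]
```

{"method": "apply_moves", "body": {"steps": [[-1,0,0,-24.2,0,0,0],[-1,0,0,-24.3,0,0,0],[-1,0,0,-24.2,0,0,0],[-1,-34.4,-14,0,0,0,0.85],[-1,-35.3,-11.4,0,0,0,0.85],[-1,-36,-8.7,0,0,0,0.85],[-1,-36.6,-6,0,0,0,0.85],[-1,-36.9,-3.3,0,0,0,0.85]]}}

```text
time: 74.2
tool_pos: [520.0, 214.4, 90.9]
tcp_rot: [-179.9, -0.0, 111.6]
ft_force: [0.7, -0.0, -0.9]
finger_gap: 32.2
grip_force: 80.1
```

{"method": "apply_moves", "body": {"steps": [[-1,-37.1,-0.6,0,0,0,0.85],[-1,-37,2.2,0,0,0,0.85],[-1,-36.8,4.9,0,0,0,0.85],[-1,-36.3,7.6,0,0,0,0.85],[-1,-35.6,10.3,0,0,0,0.85],[-1,-34.8,12.9,0,0,0,0.85],[-1,-33.8,15.5,0,0,0,0.85],[-1,0,0,14,0,0,0]]}}

```text
time: 75.0
tool_pos: [615.4, -31.3, 79.3]
tcp_rot: [179.8, 0.1, 81.7]
ft_force: [-0.3, -0.7, 0.2]
finger_gap: 32.1
grip_force: 80.1
```

{"method": "apply_moves", "body": {"steps": [[-1,0,0,14,0,0,0],[-1,0,0,14,0,0,0],[-1,0,0,0,0,0,0],[-1,0,0,0,0,0,0],[-1,0,0,0,0,0,0],[-1,0,0,0,0,0,0],[-1,0,0,0,0,0,0],[-1,0,0,0,0,0,0]]}}

```text
time: 75.8
tool_pos: [613.3, -26.6, 50.3]
tcp_rot: [179.9, -0.0, 82.0]
ft_force: [0.3, -0.4, -1.7]
finger_gap: 32.6
grip_force: 80.1
```

{"method": "apply_moves", "body": {"steps": [[-1,0,0,3,0,0,0],[-1,0,0,3,0,0,0],[-1,0,0,2,0,0,0],[-1,0,0,2,0,0,0],[-1,0,0,1.5,0,0,0],[-1,0,0,0.5,0,0,0],[-1,0,0,0,0,0,0],[-1,0,0,0,0,0,0]]}}

```text
time: 76.6
tool_pos: [613.1, -26.7, 37.8]
tcp_rot: [180.0, -0.0, 82.0]
ft_force: [0.2, -0.5, 0.2]
finger_gap: 32.4
grip_force: 80.1
```

In. Now push home, release, lift and look for the last one.

{"method": "apply_moves", "body": {"steps": [[-1,0,0,3,0,0,0],[-1,0,0,3,0,0,0],[-1,0,0,2.5,0,0,0],[-1,0,0,1.4,0,0,0],[-1,0,0,0,0,0,0],[-1,0,0,0,0,0,0],[-1,0,0,0,0,0,0],[-1,0,0,0,0,0,0]]}}

```text
time: 77.4
tool_pos: [612.9, -26.6, 28.3]
tcp_rot: [-180.0, 0.0, 82.0]
ft_force: [-4.0, -0.2, 5.9]
finger_gap: 32.7
grip_force: 80.7
```

{"method": "apply_moves", "body": {"steps": [[1,0,0,0,0,0,0],[1,0,0,0,0,0,0],[1,0,0,0,0,0,0],[1,0,0,0,0,0,0],[1,0,0,-30,0,0,0],[1,0,0,-40,0,0,0],[1,0,0,-30,0,0,0],[1,0,0,0,0,0,0]], "squeeze": 40}}

```text
time: 78.2
tool_pos: [616.7, -27.1, 134.1]
tcp_rot: [179.4, -0.0, 82.0]
ft_force: [1.1, 0.1, 0.2]
finger_gap: 85.5
grip_force: 0.0
```

```bash
python3 look.py c
python3 - <<'E'
from plan import *
go(([613.2,-26.6,127.9],Ro.from_euler('xyz',[180,0,82.0],degrees=True)),[(587.9,396,90,98,40),(587.9,396,19.3,98,24)],1)
E
```

```text
t 78.2 tcp [616.7  -27.1  134.12] [ 1.7944e+02 -1.0000e-02  8.2020e+01] F [1.1 0.1 0.2] gap 85.5 gf 0.0
relay S->arm [587.64 396.19] yaw 98.0 9.5 271
[[1, 37.7, -7.6, 3.4, 0, 0, -0.29], [1, 37.9, -6.7, 3.4, 0, 0, -0.29], [1, 38.1, -5.7, 3.5, 0, 0, -0.29], [1, 38.2, -4.7, 3.4, 0, 0, -0.29], [1, 38.3, -3.8, 3.5, 0, 0, -0.29], [1, 38.4, -2.8, 3.4, 0, 0, -0.29], [1, 38.4, -1.8, 3.5, 0, 0, -0.29], [1, 38.5, -0.9, 3.4, 0, 0, -0.29]]
[[1, 38.5, 0.1, 3.5, 0, 0, -0.29], [1, 38.5, 1.1, 3.4, 0, 0, -0.29], [1, 38.4, 2.1, 3.5, 0, 0, -0.3], [1, 0, 0, 23.6, 0, 0, 0], [1, 0, 0, 23.5, 0, 0, 0], [1, 0, 0, 23.6, 0, 0, 0], [1, 0, 0, 0, 0, 0, 0], [1, 0, 0, 0, 0, 0, 0]]
```

{"method": "apply_moves", "body": {"steps": [[1,37.7,-7.6,3.4,0,0,-0.29],[1,37.9,-6.7,3.4,0,0,-0.29],[1,38.1,-5.7,3.5,0,0,-0.29],[1,38.2,-4.7,3.4,0,0,-0.29],[1,38.3,-3.8,3.5,0,0,-0.29],[1,38.4,-2.8,3.4,0,0,-0.29],[1,38.4,-1.8,3.5,0,0,-0.29],[1,38.5,-0.9,3.4,0,0,-0.29]]}}

```text
time: 79.05
tool_pos: [593.1, 281.8, 98.1]
tcp_rot: [-179.9, 0.0, 93.7]
ft_force: [0.3, 1.0, -0.8]
finger_gap: 85.6
grip_force: 0.0
```

{"method": "apply_moves", "body": {"steps": [[1,38.5,0.1,3.5,0,0,-0.29],[1,38.5,1.1,3.4,0,0,-0.29],[1,38.4,2.1,3.5,0,0,-0.3],[1,0,0,23.6,0,0,0],[1,0,0,23.5,0,0,0],[1,0,0,23.6,0,0,0],[1,0,0,0,0,0,0],[1,0,0,0,0,0,0]]}}

```text
time: 79.85
tool_pos: [586.4, 395.2, 17.5]
tcp_rot: [-179.8, 0.1, 98.0]
ft_force: [0.4, 0.6, 0.6]
finger_gap: 85.5
grip_force: 0.0
```

{"method": "apply_moves", "body": {"steps": [[1,0,0,0,0,0,0],[-1,0,0,0,0,0,0],[-1,0,0,0,0,0,0],[-1,0,0,0,0,0,0],[-1,0,0,0,0,0,0],[-1,0,0,0,0,0,0],[-1,0,0,0,0,0,0],[-1,0,0,0,0,0,0]]}}

```text
time: 80.65
tool_pos: [588.1, 396.2, 20.1]
tcp_rot: [179.9, -0.0, 98.0]
ft_force: [-0.4, -0.2, 5.7]
finger_gap: 33.1
grip_force: 40.9
```

{"method": "apply_moves", "body": {"steps": [[1,0,0,0,0,0,0],[1,0,0,0,0,0,0],[1,0,0,0,0,0,0],[1,0,0,0,0,0,0],[1,0,0,0,0,0,1],[1,0,0,0,0,0,1],[1,0,0,0,0,0,1],[1,0,0,0,0,0,1]]}}

```text
time: 81.45
tool_pos: [587.4, 395.8, 18.9]
tcp_rot: [-180.0, 0.0, 77.8]
ft_force: [-0.6, -0.4, 0.2]
finger_gap: 85.7
grip_force: 0.0
```

{"method": "apply_moves", "body": {"steps": [[1,0,0,0,0,0,1],[1,0,0,0,0,0,1],[1,0,0,0,0,0,1],[1,0,0,0,0,0,1],[1,0,0,0,0,0,1],[1,0,0,0,0,0,1],[1,0,0,0,0,0,1],[1,0,0,0,0,0,1]]}}

```text
time: 82.25
tool_pos: [587.5, 395.9, 19.0]
tcp_rot: [-180.0, 0.0, 37.8]
ft_force: [-0.4, -0.3, 0.1]
finger_gap: 85.5
grip_force: 0.0
```

{"method": "apply_moves", "body": {"steps": [[1,0,0,0,0,0,1],[1,0,0,0,0,0,1],[1,0,0,0,0,0,1],[1,0,0,0,0,0,1],[1,0,0,0,0,0,1],[1,0,0,0,0,0,1],[1,0,0,0,0,0,0],[-1,0,0,0,0,0,0]]}}

```text
time: 83.05
tool_pos: [587.5, 395.9, 19.0]
tcp_rot: [180.0, 0.0, 8.2]
ft_force: [0.8, 0.3, 0.1]
finger_gap: 73.1
grip_force: 0.0
```

{"method": "apply_moves", "body": {"steps": [[-1,0,0,0,0,0,0],[-1,0,0,0,0,0,0],[-1,0,0,0,0,0,0],[-1,0,0,0,0,0,0],[-1,0,0,0,0,0,0],[-1,0,0,0,0,0,0],[-1,0,0,0,0,0,0],[-1,0,0,0,0,0,0]], "squeeze": 80}}

```text
time: 83.85
tool_pos: [587.9, 396.1, 19.6]
tcp_rot: [-180.0, -0.0, 8.0]
ft_force: [0.8, 0.9, 5.1]
finger_gap: 32.6
grip_force: 80.6
```

Run:
```python
from plan import *
c=cur();p=c[0]
go(c,[(p[0],p[1],100,None,27),(618.9,15.1,100,82,38),(618.9,15.1,50,82,17)],-1)
```

```text
t 83.8 tcp [587.91 396.11  19.6 ] [-1.7998e+02 -4.0000e-02  8.0200e+00] F [0.8 0.9 5.1] gap 32.6 gf 80.6
[[-1, 0, 0, -26.8, 0, 0, 0], [-1, 0, 0, -26.8, 0, 0, 0], [-1, 0.1, 0, -26.8, 0, 0, 0], [-1, -1.5, 25.4, 0, 0, 0, -0.99], [-1, -3.7, 25.2, 0, 0, 0, -0.99], [-1, -5.9, 24.8, 0, 0, 0, -0.99], [-1, -8.0, 24.2, 0, 0, 0, -0.99], [-1, -10.0, 23.4, 0, 0, 0, -0.99]]
[[-1, -12.0, 22.5, 0, 0, 0, -0.98], [-1, -13.9, 21.4, 0, 0, 0, -0.99], [-1, -15.7, 20.1, 0, 0, 0, -0.98], [-1, -17.3, 18.7, 0, 0, 0, -0.99], [-1, -18.9, 17.1, 0, 0, 0, -0.98], [-1, -20.3, 15.4, 0, 0, 0, -0.99], [-1, -21.5, 13.6, 0, 0, 0, -0.98], [-1, -22.6, 11.8, 0, 0, 0, -0.99]]
[[-1, -23.6, 9.7, -0.1, 0, 0, -0.98], [-1, -24.3, 7.7, 0, 0.01, -0.01, -0.99], [-1, 0, 0, 16.7, 0, 0, 0], [-1, 0, 0, 16.6, 0, 0, 0], [-1, 0, 0, 16.7, 0, 0, 0], [-1, 0, 0, 0, 0, 0, 0], [-1, 0, 0, 0, 0, 0, 0], [-1, 0, 0, 0, 0, 0, 0]]
```

{"method": "apply_moves", "body": {"steps": [[-1,0,0,-26.8,0,0,0],[-1,0,0,-26.8,0,0,0],[-1,0,0,-26.8,0,0,0],[-1,-1.5,25.4,0,0,0,-0.99],[-1,-3.7,25.2,0,0,0,-0.99],[-1,-5.9,24.8,0,0,0,-0.99],[-1,-8,24.2,0,0,0,-0.99],[-1,-10,23.4,0,0,0,-0.99]]}}

```text
time: 84.65
tool_pos: [597.0, 267.8, 98.6]
tcp_rot: [-180.0, 0.1, 33.0]
ft_force: [1.2, 0.2, -0.6]
finger_gap: 32.4
grip_force: 80.3
```

{"method": "apply_moves", "body": {"steps": [[-1,-12,22.5,0,0,0,-0.98],[-1,-13.9,21.4,0,0,0,-0.99],[-1,-15.7,20.1,0,0,0,-0.98],[-1,-17.3,18.7,0,0,0,-0.99],[-1,-18.9,17.1,0,0,0,-0.98],[-1,-20.3,15.4,0,0,0,-0.99],[-1,-21.5,13.6,0,0,0,-0.98],[-1,-22.6,11.8,0,0,0,-0.99]]}}

```text
time: 85.45
tool_pos: [613.6, 64.8, 98.7]
tcp_rot: [-179.9, 0.0, 72.4]
ft_force: [1.0, 0.0, -0.6]
finger_gap: 32.4
grip_force: 80.3
```

{"method": "apply_moves", "body": {"steps": [[-1,-23.6,9.7,0,0,0,-0.98],[-1,-24.3,7.7,0,0,0,-0.99],[-1,0,0,0,0,0,0],[-1,0,0,0,0,0,0],[-1,0,0,0,0,0,0],[-1,0,0,0,0,0,0],[-1,0,0,0,0,0,0],[-1,0,0,0,0,0,0]]}}

```text
time: 86.25
tool_pos: [618.5, 15.6, 99.6]
tcp_rot: [180.0, -0.0, 82.1]
ft_force: [-0.1, 0.5, -1.8]
finger_gap: 32.3
grip_force: 80.2
```

Run:
```python
from plan import *
c=cur();p=c[0]
go(c,[(618.9,15.1,46,82,12)],-1)
```

```text
t 86.2 tcp [618.46  15.61  99.61] [180.    -0.    82.06] F [-0.1  0.5 -1.8] gap 32.3 gf 80.2
[[-1, -0.1, 0.1, 10.7, 0, 0, 0], [-1, -0.1, 0.1, 10.7, 0, 0, 0], [-1, -0.1, 0.1, 10.7, 0, 0, 0], [-1, -0.1, 0.1, 10.8, 0, 0, 0.01], [-1, -0.1, 0.1, 10.7, 0, 0, 0], [-1, 0, 0, 0, 0, 0, 0], [-1, 0, 0, 0, 0, 0, 0], [-1, 0, 0, 0, 0, 0, 0]]
```

{"method": "apply_moves", "body": {"steps": [[-1,-0.1,0.1,10.7,0,0,0],[-1,-0.1,0.1,10.7,0,0,0],[-1,-0.1,0.1,10.7,0,0,0],[-1,-0.1,0.1,10.8,0,0,0],[-1,-0.1,0.1,10.7,0,0,0],[-1,0,0,0,0,0,0],[-1,0,0,0,0,0,0],[-1,0,0,0,0,0,0]]}}

```text
time: 87.05
tool_pos: [619.4, 14.4, 46.6]
tcp_rot: [179.9, -0.0, 82.0]
ft_force: [0.1, 0.5, -0.6]
finger_gap: 32.4
grip_force: 80.2
```

{"method": "apply_moves", "body": {"steps": [[-1,0,0,2,0,0,0],[-1,0,0,2,0,0,0],[-1,0,0,2,0,0,0],[-1,0,0,1.5,0,0,0],[-1,0,0,0.5,0,0,0],[-1,0,0,0,0,0,0],[-1,0,0,0,0,0,0],[-1,0,0,0,0,0,0]]}}

```text
time: 87.85
tool_pos: [619.0, 14.4, 38.1]
tcp_rot: [180.0, 0.0, 82.0]
ft_force: [0.3, -0.4, -0.9]
finger_gap: 32.5
grip_force: 80.2
```

{"method": "apply_moves", "body": {"steps": [[-1,0,0,3,0,0,0],[-1,0,0,3,0,0,0],[-1,0,0,2.5,0,0,0],[-1,0,0,1.4,0,0,0],[-1,0,0,0,0,0,0],[-1,0,0,0,0,0,0],[-1,0,0,0,0,0,0],[-1,0,0,0,0,0,0]]}}

```text
time: 88.65
tool_pos: [618.8, 14.4, 28.6]
tcp_rot: [-180.0, 0.0, 82.0]
ft_force: [-3.5, 0.1, 5.4]
finger_gap: 32.2
grip_force: 80.7
```

{"method": "apply_moves", "body": {"steps": [[1,0,0,0,0,0,0],[1,0,0,0,0,0,0],[1,0,0,0,0,0,0],[1,0,0,0,0,0,0],[1,0,0,-30,0,0,0],[1,0,0,-40,0,0,0],[1,0,0,-40,0,0,0],[1,0,0,-40,0,0,0]], "squeeze": 40}}

```text
time: 89.45
tool_pos: [618.6, 14.4, 179.4]
tcp_rot: [-180.0, 0.0, 82.0]
ft_force: [0.6, -0.0, 0.3]
finger_gap: 85.7
grip_force: 0.0
```

{"method": "apply_moves", "body": {"steps": [[1,40,0,0,0,0,0],[1,40,-10,0,0,0,0],[1,40,-20,0,0,0,0],[1,40,-40,0,0,0,0],[1,30,-40,0,0,0,0],[1,30,-40,0,0,0,0],[1,30,-40,0,0,0,0],[1,0,0,0,0,0,0]]}}

```text
time: 90.25
tool_pos: [465.3, 287.2, 178.1]
tcp_rot: [-179.9, -0.1, 82.3]
ft_force: [-0.2, -0.3, 0.0]
finger_gap: 85.0
grip_force: 0.0
```

Run:
```python
from plan import *
from m3 import *
cur()
T,S=r.snapshot("top"),r.snapshot("side");np.savez("top_d.npz",**T);np.savez("side_d.npz",**S)
T0,S0=load("top0.npz"),load("side0.npz")
for nm,s in(("T0",T0),("T",T),("S",S)):
    for k,(x,y) in enumerate([(625,56.6),(619,14.7),(613.2,-26.6),(607.4,-68.2),(601.6,-109.8)]):
        if nm=="T0" and k: continue
        q,f=fit(s,relay(12)[1:],(x-2,y-3,-.14),step=(2,2,.04),pad=2);print(nm,k+1,q.round(2),round(f,1),"arm-fit",(np.array([x,y])-q[:2]).round(1))
def crop(s,p,f,w,h):
    u,v=np.round(w2px(s,p)[0]).astype(int);return cv2.resize(s["color"][v-h:v+h,u-w:u+w],None,fx=f,fy=f,interpolation=cv2.INTER_CUBIC)
cv2.imwrite("pics/v7.png",np.hstack([crop(T,[570,-60,20],4,75,60)[:,:420],crop(S,[570,-30,20],5,38,48)[:480]]))
```

```text
t 90.2 tcp [465.31 287.18 178.07] [-1.799e+02 -8.000e-02  8.233e+01] F [-0.2 -0.3  0. ] gap 85.0 gf 0.0
T0 1 [ 6.3849e+02  5.4760e+01 -2.4000e-01] 22.3 arm-fit [-13.5   1.8]
T 1 [ 6.390e+02  5.568e+01 -2.500e-01] 21.0 arm-fit [-14.    0.9]
T 2 [ 6.218e+02  1.528e+01 -1.800e-01] 24.9 arm-fit [-2.8 -0.6]
T 3 [ 6.258e+02 -2.995e+01 -2.800e-01] 21.2 arm-fit [-12.6   3.4]
T 4 [ 6.2036e+02 -7.0810e+01 -1.6000e-01] 19.4 arm-fit [-13.    2.6]
T 5 [ 6.1419e+02 -1.1261e+02 -7.0000e-02] 17.1 arm-fit [-12.6   2.8]
S 1 [ 6.3289e+02  7.0890e+01 -2.6000e-01] 25.2 arm-fit [ -7.9 -14.3]
S 2 [ 6.4747e+02 -2.5000e+00 -5.0000e-01] 27.6 arm-fit [-28.5  17.2]
S 3 [ 6.1556e+02 -2.9960e+01 -1.3000e-01] 29.4 arm-fit [-2.4  3.4]
S 4 [ 6.0346e+02 -4.4470e+01 -4.7000e-01] 13.2 arm-fit [  3.9 -23.7]
S 5 [ 5.8285e+02 -1.0455e+02 -1.0000e-01] 5.2 arm-fit [18.7 -5.2]
```

View pics/v7.png

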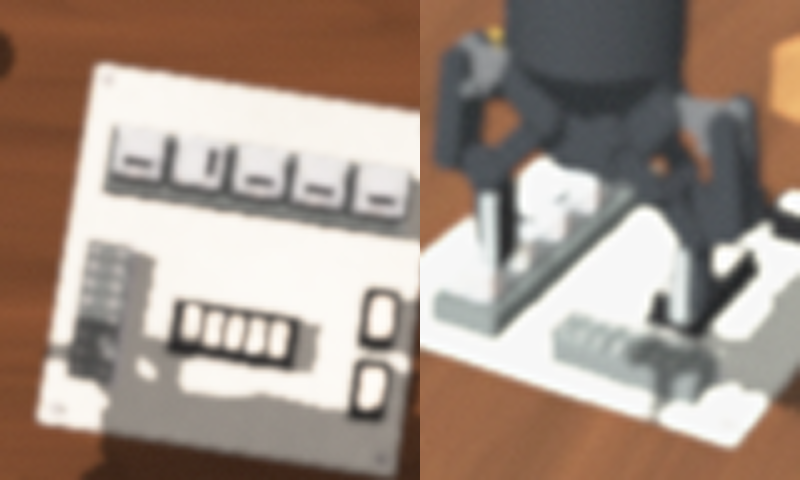

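```bash
cat > bk.py <<'E'
from m3 import *
T=load("top_d.npz");T0=load("top0.npz")
b,t=box(23.5,107.5,4),box(23.5,107.5,24)
full=[(np.vstack([b,t]),True),(t,False)]
for i in range(5):
    o=np.array([0,84-42*i,0]);full+=[(np.vstack([box(17,17,24),box(17,17,48)])+o,True),(box(17,17,48)+o,False)]
for g in((613,-27,-.14),(610,-31,-.14),(611,-28,-.13)):
    ex=np.zeros((400,640),np.float32);q=w2px(T,pose(g,box(30,20,24)+[0,-126,0]));cv2.fillConvexPoly(ex,cv2.convexHull(np.round(q).astype(np.int32)),1)
    x,f=fit(T,full,g,ex,step=(2,2,.02),pad=3);print("rack full T",x.round(3),round(f,2))
xr=x
# bank: dark box, rockers white. exclude shadow side (-y)
bank=[(np.vstack([box(18,43,4),box(18,43,25)]),True),(box(18,43,25),False)]+[(box(12,5,z)+[0,30-15*i,0],False) for i,z in enumerate([30]*5)]
for nm,s in(("T",T),("T0",T0)):
  for g in((504,-11,-.14),(501,-15,-.14)):
    ex=np.zeros((400,640),np.float32);q=w2px(s,pose(g,np.vstack([box(40,15,4)+[0,-62,0]])));cv2.fillConvexPoly(ex,cv2.convexHull(np.round(q).astype(np.int32)),1)
    x,f=fit(s,bank,g,ex,step=(2,2,.02),pad=3);print("bank",nm,x.round(3),round(f,2),"rack-bank local",((lambda d,a:(d[0]*np.cos(a)+d[1]*np.sin(a),-d[0]*np.sin(a)+d[1]*np.cos(a)))(xr[:2]-x[:2],xr[2])))
# stand block 60x60x50
hsv=cv2.cvtColor(T0["color"],cv2.COLOR_BGR2HSV)
st=[(np.vstack([box(30,30,0),box(30,30,50)]),True),(box(30,30,50),False)]
c=px2w(T0,[(290+668/4.2,140+298/4.2)],50)[0];print(c)
best=None
for a in(-.3,-.6,-.9,-1.2):
    # exclude the handle
    ex=np.zeros((400,640),np.float32);q=w2px(T0,[[c[0],c[1],50],[c[0],c[1],130]]);cv2.line(ex,*[tuple(np.round(v).astype(int).tolist()) for v in q],1,8)
    x,f=fit(T0,st,(c[0],c[1],a),ex,step=(3,3,.1),pad=4)
    if best is None or f<best[1]:best=(x,f)
    print("stand",x.round(3),round(f,2))
E
python3 bk.py
```

```text
rack full T [ 6.13336e+02 -2.73710e+01 -1.36000e-01] 9.84
rack full T [ 6.13419e+02 -2.73820e+01 -1.38000e-01] 9.9
rack full T [ 6.13552e+02 -2.72500e+01 -1.36000e-01] 9.86
bank T [ 5.02666e+02 -1.20200e+01 -1.47000e-01] 13.63 rack-bank local (np.float64(111.9270370497464), np.float64(-0.008693239116176699))
bank T [ 5.02565e+02 -1.21000e+01 -1.36000e-01] 14.08 rack-bank local (np.float64(112.0161363525393), np.float64(0.08463284796598813))
bank T0 [ 5.02431e+02 -1.20980e+01 -1.40000e-01] 9.68 rack-bank local (np.float64(112.14920034340267), np.float64(0.10089006988180316))
bank T0 [ 5.02905e+02 -1.22540e+01 -1.57000e-01] 10.45 rack-bank local (np.float64(111.6591646256126), np.float64(0.19070709613058412))
[ 501.57198119 -302.42306889   50.        ]
stand [ 5.02793e+02 -3.05482e+02 -4.63000e-01] 7.71
stand [ 5.02565e+02 -3.05771e+02 -4.62000e-01] 7.32
stand [ 5.02674e+02 -3.05505e+02 -4.63000e-01] 7.33
stand [ 5.02797e+02 -3.05495e+02 -4.55000e-01] 7.67
```

The picture shows five relays evenly seated in the rack and rockers 2 to 5 not yet touched. The full-rack fit now agrees with the arm frame (offset about (-0.2, +0.7) mm), so the bank centre is about (504.3, -11.4) and the bore about (502.5, -304.8).

Run:
```python
from plan import *
from m3 import *
T=load("top_d.npz");P=pts(T)
for i in range(5):
    c=np.array([613.4,-27.3])+(84-42*i)*np.array([.1375,.9905])
    u,v=np.round(w2px(T,[c[0],c[1],48])[0]).astype(int);d=P[v-4:v+5,u-4:u+5,2];print("top z",i+1,np.median(d).round(1),d.std().round(1))
c=cur()
go(c,[(502.5,-304.8,180,63.5,42)],1)
```

```text
top z 1 46.7 119.4
top z 2 47.4 2.0
top z 3 47.4 2.0
top z 4 47.1 1.8
top z 5 47.2 2.0
t 90.3 tcp [468.68 284.08 178.29] [179.97  -0.    82.18] F [-0.  -0.2 -0.1] gap 85.2 gf 0.0
[[1, -38.6, 7.6, -0.1, 0, 0, 0.25], [1, -38.4, 8.4, -0.1, 0, 0, 0.25], [1, -38.2, 9.2, -0.1, 0, 0, 0.25], [1, -38.0, 10.1, -0.1, 0, 0, 0.25], [1, -37.8, 10.9, -0.1, 0, 0, 0.25], [1, -37.5, 11.7, -0.1, 0, 0, 0.25], [1, -37.3, 12.6, -0.1, 0, 0, 0.25], [1, -37.0, 13.4, -0.1, 0, 0, 0.25]]
[[1, -36.7, 14.2, -0.1, 0, 0, 0.25], [1, -36.4, 14.9, -0.1, 0, 0, 0.25], [1, -36.0, 15.7, -0.1, 0, 0, 0.25], [1, -35.7, 16.5, -0.1, 0, 0, 0.25], [1, -35.3, 17.3, -0.2, 0, 0, 0.25], [1, -34.9, 18.1, -0.1, 0, 0, 0.24], [1, -34.5, 18.8, -0.2, 0.01, 0, 0.25], [1, 0, 0, 0, 0, 0, 0]]
```

All four spares stand level with the fitted relay (47.1 to 47.4 mm in depth), so they are fully home. Now the stylus.

{"method": "apply_moves", "body": {"steps": [[1,-38.6,7.6,0,0,0,0.25],[1,-38.4,8.4,0,0,0,0.25],[1,-38.2,9.2,0,0,0,0.25],[1,-38,10.1,0,0,0,0.25],[1,-37.8,10.9,0,0,0,0.25],[1,-37.5,11.7,0,0,0,0.25],[1,-37.3,12.6,0,0,0,0.25],[1,-37,13.4,0,0,0,0.25]]}}

```text
time: 91.15
tool_pos: [486.8, -34.3, 178.3]
tcp_rot: [180.0, 0.0, 71.8]
ft_force: [0.5, -0.6, 0.5]
finger_gap: 85.1
grip_force: 0.0
```

{"method": "apply_moves", "body": {"steps": [[1,-36.7,14.2,0,0,0,0.25],[1,-36.4,14.9,0,0,0,0.25],[1,-36,15.7,0,0,0,0.25],[1,-35.7,16.5,0,0,0,0.25],[1,-35.3,17.3,0,0,0,0.25],[1,-34.9,18.1,0,0,0,0.25],[1,-34.5,18.8,0,0,0,0.25],[1,0,0,0,0,0,0]]}}

```text
time: 91.95
tool_pos: [500.2, -312.2, 177.8]
tcp_rot: [180.0, 0.1, 62.9]
ft_force: [-0.2, 1.2, -0.7]
finger_gap: 85.6
grip_force: 0.0
```

{"method": "apply_moves", "body": {"steps": [[1,0,0,0,0,0,0],[1,0,0,0,0,0,0],[1,0,0,0,0,0,0],[1,0,0,0,0,0,0],[1,0,0,0,0,0,0],[1,0,0,0,0,0,0],[1,0,0,0,0,0,0],[1,0,0,0,0,0,0]]}}

```text
time: 92.75
tool_pos: [501.6, -305.7, 178.2]
tcp_rot: [180.0, 0.0, 63.3]
ft_force: [0.1, 0.6, 0.1]
finger_gap: 85.2
grip_force: 0.0
```

Run:
```python
from plan import *
from m3 import *
from scipy.ndimage import gaussian_filter
T0,S0=load("top0.npz"),load("side0.npz")
# handle fit: dark box 16x16 z50..130 over the stand block, yaw tied to free
for nm,s,off in(("T0",T0,(-.2,.7)),("S0",S0,(0,0))):
    h=[(np.vstack([box(30,30,0),box(30,30,50)]),True),(box(30,30,50),False),(np.vstack([box(8,8,50),box(8,8,130)]),True)]
    for g in((502.7,-305.5,-.46),(505,-303,-.46)):
        x,f=fit(s,h,g,step=(2,2,.05),pad=4);print(nm,"stand+handle",x.round(3),round(f,2))
    h2=[(np.vstack([box(8,8,55),box(8,8,130)]),True)]
    for a in(-.46,0.,.4,.8):
        x,f=fit(s,h2,(502.7,-305.5,a),step=(2,2,.2),pad=2);print(nm,"handle",x.round(3),round(f,2))
c=cur()
go(c,[(502.5,-304.8,88,63.5,18)],1)
```

```text
T0 stand+handle [ 5.02303e+02 -3.06961e+02 -4.61000e-01] 8.15
T0 stand+handle [ 5.02198e+02 -3.06886e+02 -4.62000e-01] 7.96
T0 handle [ 5.01325e+02 -3.11869e+02 -4.00000e-02] 18.35
T0 handle [ 5.00684e+02 -3.09651e+02 -8.90000e-02] 15.89
T0 handle [ 500.398 -310.693    1.188] 18.83
T0 handle [ 500.961 -311.713    1.333] 18.57
S0 stand+handle [ 5.00923e+02 -3.08505e+02 -3.55000e-01] 7.78
S0 stand+handle [ 5.01281e+02 -3.07858e+02 -3.21000e-01] 7.63
S0 handle [ 4.99287e+02 -3.06068e+02  5.50000e-02] 8.83
S0 handle [ 4.98970e+02 -3.04621e+02  4.70000e-02] 8.64
S0 handle [ 4.99400e+02 -3.06418e+02  3.65000e-01] 8.7
S0 handle [ 500.417 -313.476    1.598] 9.16
t 92.8 tcp [ 501.59 -305.71  178.18] [179.99   0.    63.28] F [0.1 0.6 0.1] gap 85.2 gf 0.0
[[1, 0.2, 0.1, 15.0, 0, 0, -0.01], [1, 0.2, 0.1, 15.0, 0, 0, -0.01], [1, 0.2, 0, 15.0, 0, 0, -0.01], [1, 0.2, 0.1, 15.1, 0, 0, 0], [1, 0.2, 0, 15.0, 0, 0, -0.01], [1, 0.2, 0.1, 15.1, 0, 0, 0], [1, 0, 0, 0, 0, 0, 0], [1, 0, 0, 0, 0, 0, 0]]
```

{"method": "apply_moves", "body": {"steps": [[1,0.1,0.1,15,0,0,0],[1,0.1,0.1,15,0,0,0],[1,0,0.1,15,0,0,0],[1,0,0.1,15,0,0,0],[1,0,0.1,15,0,0,0],[1,0,0.1,15,0,0,0],[1,0,0,0,0,0,0],[1,0,0,0,0,0,0]]}}

```text
time: 93.55
tool_pos: [501.9, -305.8, 87.6]
tcp_rot: [-179.9, -0.0, 63.3]
ft_force: [1.0, -0.3, 0.2]
finger_gap: 85.3
grip_force: 0.0
```

{"method": "apply_moves", "body": {"steps": [[1,0,0,0,0,0,0],[-1,0,0,0,0,0,0],[-1,0,0,0,0,0,0],[-1,0,0,0,0,0,0],[-1,0,0,0,0,0,0],[-1,0,0,0,0,0,0],[-1,0,0,0,0,0,0],[-1,0,0,0,0,0,0]], "squeeze": 30}}

```text
time: 94.35
tool_pos: [502.3, -306.0, 88.4]
tcp_rot: [180.0, 0.0, 63.3]
ft_force: [0.2, 0.5, 1.7]
finger_gap: 19.5
grip_force: 29.3
```

{"method": "apply_moves", "body": {"steps": [[-1,0,0,0,0,0,0],[-1,0,0,0,0,0,0],[-1,0,0,0,0,0,0],[-1,0,0,0,0,0,0],[-1,0,0,0,0,0,0],[-1,0,0,0,0,0,0],[-1,0,0,0,0,0,0],[-1,0,0,0,0,0,0]]}}

```text
time: 95.15
tool_pos: [502.3, -306.0, 88.3]
tcp_rot: [180.0, 0.0, 63.3]
ft_force: [-1.2, -0.7, 5.2]
finger_gap: 19.5
grip_force: 29.5
```

```bash
python3 st.py
```

```text
t 95.2 tcp [ 502.28 -306.04   88.33] [1.7998e+02 1.0000e-02 6.3270e+01] F [-1.2 -0.7  5.2] gap 19.5 gf 29.5
[ 0.02762699  0.05177171 -0.01214858] rx 29.757350084440716 ry 29.811074129616593
```

The gap of 19.5 mm shows the square handle is held about 18° off its flats. The image fits favour -9°, so I'll turn the tool and grip again.

{"method": "apply_moves", "body": {"steps": [[1,0,0,0,0,0,0],[1,0,0,0,0,0,0],[1,0,0,0,0,0,0],[1,0,0,0,0,0,-0.9],[1,0,0,0,0,0,-0.9],[1,0,0,0,0,0,-0.9],[1,0,0,0,0,0,-0.9],[1,0,0,0,0,0,0]]}}

```text
time: 95.95
tool_pos: [501.9, -305.8, 87.7]
tcp_rot: [-180.0, -0.0, 81.3]
ft_force: [0.6, 0.1, 0.2]
finger_gap: 85.4
grip_force: 0.0
```

{"method": "apply_moves", "body": {"steps": [[-1,0,0,0,0,0,0],[-1,0,0,0,0,0,0],[-1,0,0,0,0,0,0],[-1,0,0,0,0,0,0],[-1,0,0,0,0,0,0],[-1,0,0,0,0,0,0],[-1,0,0,0,0,0,0],[-1,0,0,0,0,0,0]]}}

```text
time: 96.75
tool_pos: [502.2, -306.0, 88.2]
tcp_rot: [180.0, 0.0, 81.3]
ft_force: [0.5, -0.2, 0.1]
finger_gap: 15.5
grip_force: 33.1
```

```bash
python3 st.py
```

```text
t 96.8 tcp [ 502.19 -305.97   88.18] [1.7999e+02 1.0000e-02 8.1260e+01] F [ 0.5 -0.2  0.1] gap 15.5 gf 33.1
[ 0.04576532 -0.04493787  0.01797658] rx -259.53480312617955 ry 603.6709982580662
```

{"method": "apply_moves", "body": {"steps": [[1,0,0,0,0,0,0],[1,0,0,0,0,0,0],[1,0,0,0,0,0,0],[1,0,0,0,0,0,0],[1,0,0,0,0,0,1],[1,0,0,0,0,0,1],[1,0,0,0,0,0,1],[1,0,0,0,0,0,1]]}}

```text
time: 97.55
tool_pos: [502.1, -305.9, 88.1]
tcp_rot: [-180.0, -0.0, 61.1]
ft_force: [0.3, -0.1, -0.4]
finger_gap: 85.5
grip_force: 0.0
```

{"method": "apply_moves", "body": {"steps": [[1,0,0,0,0,0,1],[1,0,0,0,0,0,1],[1,0,0,0,0,0,1],[1,0,0,0,0,0,1],[1,0,0,0,0,0,1],[1,0,0,0,0,0,1],[1,0,0,0,0,0,1],[1,0,0,0,0,0,1]]}}

```text
time: 98.35
tool_pos: [502.1, -305.9, 88.1]
tcp_rot: [180.0, 0.0, 21.1]
ft_force: [0.3, -0.3, 0.4]
finger_gap: 85.4
grip_force: 0.0
```

{"method": "apply_moves", "body": {"steps": [[1,0,0,0,0,0,1],[1,0,0,0,0,0,1],[1,0,0,0,0,0,1],[1,0,0,0,0,0,1],[1,0,0,0,0,0,1],[1,0,0,0,0,0,1],[1,0,0,0,0,0,0],[1,0,0,0,0,0,0]]}}

```text
time: 99.15
tool_pos: [502.1, -305.9, 88.1]
tcp_rot: [-180.0, 0.0, -8.6]
ft_force: [-0.4, 0.5, -0.2]
finger_gap: 85.6
grip_force: 0.0
```

{"method": "apply_moves", "body": {"steps": [[-1,0,0,0,0,0,0],[-1,0,0,0,0,0,0],[-1,0,0,0,0,0,0],[-1,0,0,0,0,0,0],[-1,0,0,0,0,0,0],[-1,0,0,0,0,0,0],[-1,0,0,0,0,0,0],[-1,0,0,0,0,0,0]]}}

```text
time: 99.95
tool_pos: [502.1, -305.9, 88.0]
tcp_rot: [-180.0, 0.0, -8.7]
ft_force: [0.5, -0.8, -0.5]
finger_gap: 15.5
grip_force: 35.1
```

{"method": "apply_moves", "body": {"steps": [[-1,0,0,0,0,0,0],[-1,0,0,0,0,0,0],[-1,0,0,0,0,0,0],[-1,0,0,0,0,0,0],[-1,0,0,0,0,0,0],[-1,0,0,0,0,0,0],[-1,0,0,0,0,0,0],[-1,0,0,0,0,0,0]], "squeeze": 80}}

```text
time: 100.75
tool_pos: [502.2, -305.9, 88.1]
tcp_rot: [180.0, -0.0, -8.7]
ft_force: [0.2, 0.4, -0.7]
finger_gap: 14.9
grip_force: 77.8
```

Run:
```python
from plan import *
c=cur();p=c[0]
go(c,[(p[0],p[1],150,None,16),(514.8,2.3,150,None,38)],-1)
```

```text
t 100.8 tcp [ 502.16 -305.93   88.13] [180.    -0.    -8.73] F [ 0.2  0.4 -0.7] gap 14.9 gf 77.8
[[-1, 0, 0, -15.5, 0, 0, 0], [-1, 0, 0, -15.5, 0, 0, 0], [-1, 0, 0, -15.4, 0, 0, 0], [-1, 0, 0, -15.5, 0, 0, 0], [-1, -3.8, -34.1, 0, 0, 0, 0], [-1, -3.8, -34.1, 0, 0, 0, 0], [-1, -3.8, -34.1, 0, 0, 0, 0], [-1, -3.8, -34.0, 0, 0, 0, 0]]
[[-1, -3.8, -34.1, 0, 0, 0, 0], [-1, -3.8, -34.0, 0, 0, 0, 0], [-1, -3.8, -34.1, 0, 0, 0, 0], [-1, -3.8, -34.0, 0, 0, 0, 0], [-1, -3.9, -34.1, 0, 0, 0, 0], [-1, 0, 0, 0, 0, 0, 0], [-1, 0, 0, 0, 0, 0, 0], [-1, 0, 0, 0, 0, 0, 0]]
```

{"method": "apply_moves", "body": {"steps": [[-1,0,0,-15.5,0,0,0],[-1,0,0,-15.5,0,0,0],[-1,0,0,-15.5,0,0,0],[-1,0,0,-15.5,0,0,0],[-1,-3.8,-34.1,0,0,0,0],[-1,-3.8,-34.1,0,0,0,0],[-1,-3.8,-34.1,0,0,0,0],[-1,-3.8,-34,0,0,0,0]]}}

```text
time: 101.55
tool_pos: [508.1, -167.8, 151.7]
tcp_rot: [180.0, -0.1, -8.8]
ft_force: [0.6, 0.1, -0.1]
finger_gap: 14.7
grip_force: 78.6
```

{"method": "apply_moves", "body": {"steps": [[-1,-3.8,-34.1,0,0,0,0],[-1,-3.8,-34,0,0,0,0],[-1,-3.8,-34.1,0,0,0,0],[-1,-3.8,-34,0,0,0,0],[-1,-3.9,-34.1,0,0,0,0],[-1,0,0,0,0,0,0],[-1,0,0,0,0,0,0],[-1,0,0,0,0,0,0]]}}

```text
time: 102.35
tool_pos: [515.1, 1.6, 150.9]
tcp_rot: [180.0, -0.1, -8.7]
ft_force: [0.2, -0.5, 0.5]
finger_gap: 14.9
grip_force: 78.6
```

{"method": "apply_moves", "body": {"steps": [[-1,0,0,0,0,0,0],[-1,0,0,0,0,0,0],[-1,0,0,0,0,0,0],[-1,0,0,0,0,0,0],[-1,0,0,0,0,0,0],[-1,0,0,0,0,0,0],[-1,0,0,0,0,0,0],[-1,0,0,0,0,0,0]]}}

```text
time: 103.15
tool_pos: [514.8, 2.4, 150.1]
tcp_rot: [180.0, 0.0, -8.7]
ft_force: [-0.4, -0.3, -1.0]
finger_gap: 14.9
grip_force: 78.6
```

Run:
```python
from plan import *
from fit import *
c=cur();p=c[0]
S=r.snapshot("side");np.savez("side_e.npz",**S)
u,v=np.round(w2px(S,[508,-10,45])[0]).astype(int)
cv2.imwrite("pics/v8.png",cv2.resize(S["color"][v-40:v+35,u-50:u+50],None,fx=8,fy=8,interpolation=cv2.INTER_CUBIC))
go(c,[(514.8,2.3,122,None,10)],-1)
```

```text
t 103.2 tcp [514.76   2.39 150.09] [180.     0.    -8.72] F [-0.4 -0.3 -1. ] gap 14.9 gf 78.6
[[-1, 0, 0, 9.4, 0, 0, 0], [-1, 0, 0, 9.3, 0, 0, 0], [-1, 0.1, 0.1, 9.4, 0, 0, 0], [-1, 0, 0, 0, 0, 0, 0], [-1, 0, 0, 0, 0, 0, 0], [-1, 0, 0, 0, 0, 0, 0], [-1, 0, 0, 0, 0, 0, 0], [-1, 0, 0, 0, 0, 0, 0]]
```

View pics/v8.png

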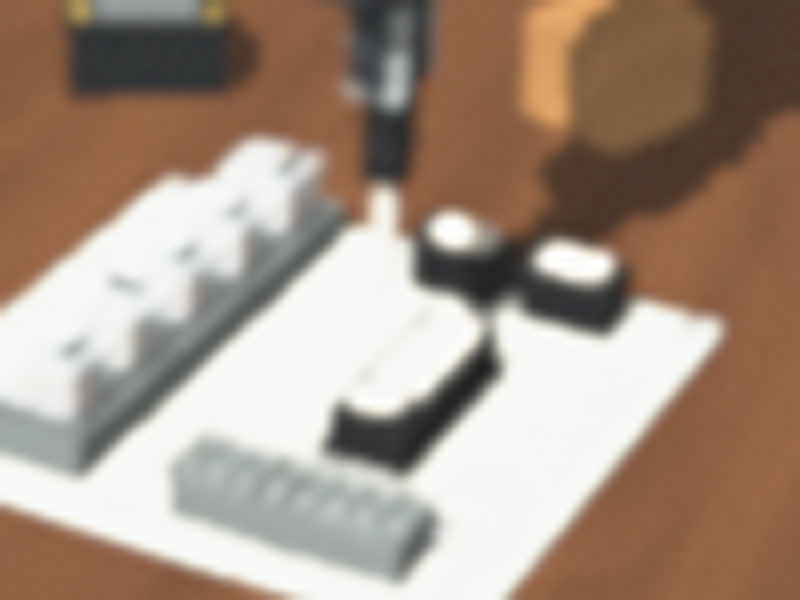

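The picture shows the stylus upright in the gripper, tip near (388,255), and five relays evenly home in the rack. Now press rocker 2.

{"method": "apply_moves", "body": {"steps": [[-1,0,0,10,0,0,0],[-1,0,0,10,0,0,0],[-1,0,0,8,0,0,0],[-1,0,0,0,0,0,0],[-1,0,0,2,0,0,0],[-1,0,0,2,0,0,0],[-1,0,0,2,0,0,0],[-1,0,0,0,0,0,0]]}}

```text
time: 104.0
tool_pos: [515.2, 2.3, 116.4]
tcp_rot: [-180.0, -0.1, -8.7]
ft_force: [-0.4, -0.2, 0.5]
finger_gap: 15.2
grip_force: 78.9
```

{"method": "apply_moves", "body": {"steps": [[-1,0,0,1,0,0,0],[-1,0,0,1,0,0,0],[-1,0,0,1,0,0,0],[-1,0,0,1,0,0,0],[-1,0,0,0,0,0,0],[-1,0,0,0,0,0,0],[-1,0,0,0,0,0,0],[-1,0,0,0,0,0,0]]}}

```text
time: 104.8
tool_pos: [514.7, 2.3, 112.3]
tcp_rot: [180.0, 0.0, -8.7]
ft_force: [1.3, 0.4, 6.0]
finger_gap: 15.0
grip_force: 79.3
```

```bash
python3 st.py
```

```text
t 104.8 tcp [514.71   2.34 112.3 ] [ 1.80e+02  1.00e-02 -8.73e+00] F [1.3 0.4 6. ] gap 15.0 gf 79.3
[-0.02778076 -0.40147871 -0.01894519] rx 29.202556223710612 ry -16.783013932463035
```

{"method": "apply_moves", "body": {"steps": [[-1,0,0,0.7,0,0,0],[-1,0,0,0.6,0,0,0],[-1,0,0,0,0,0,0],[-1,0,0,0,0,0,0],[-1,0,0,0,0,0,0],[-1,0,0,0,0,0,0],[-1,0,0,0,0,0,0],[-1,0,0,0,0,0,0]]}}

```text
time: 105.6
tool_pos: [515.1, 2.3, 112.0]
tcp_rot: [-180.0, -0.0, -8.7]
ft_force: [-0.4, 0.7, 12.9]
finger_gap: 15.4
grip_force: 80.3
```

{"method": "apply_moves", "body": {"steps": [[-1,0,0,-7,0,0,0],[-1,0,0,-7,0,0,0],[-1,0.1,7.5,0,0,0,0],[-1,0.1,7.5,0,0,0,0],[-1,0,0,0,0,0,0],[-1,0,0,0,0,0,0],[-1,0,0,4,0,0,0],[-1,0,0,4,0,0,0]]}}

```text
time: 106.4
tool_pos: [512.7, -12.4, 116.4]
tcp_rot: [-180.0, -0.0, -8.7]
ft_force: [0.2, -0.5, 3.1]
finger_gap: 15.2
grip_force: 79.1
```

{"method": "apply_moves", "body": {"steps": [[-1,0,0,2,0,0,0],[-1,0,0,1.5,0,0,0],[-1,0,0,1.5,0,0,0],[-1,0,0,1,0,0,0],[-1,0,0,0,0,0,0],[-1,0,0,0,0,0,0],[-1,0,0,0,0,0,0],[-1,0,0,0,0,0,0]]}}

```text
time: 107.2
tool_pos: [513.4, -12.5, 112.1]
tcp_rot: [-180.0, -0.1, -8.7]
ft_force: [0.2, 0.0, 10.5]
finger_gap: 15.1
grip_force: 80.3
```

{"method": "apply_moves", "body": {"steps": [[-1,0,0,-7,0,0,0],[-1,0,0,-7,0,0,0],[-1,0.1,7.5,0,0,0,0],[-1,0.1,7.5,0,0,0,0],[-1,0,0,0,0,0,0],[-1,0,0,0,0,0,0],[-1,0,0,4,0,0,0],[-1,0,0,4,0,0,0]]}}

```text
time: 108.0
tool_pos: [510.6, -27.3, 116.4]
tcp_rot: [-180.0, 0.0, -8.7]
ft_force: [1.2, -0.2, 3.4]
finger_gap: 14.9
grip_force: 79.1
```

{"method": "apply_moves", "body": {"steps": [[-1,0,0,2,0,0,0],[-1,0,0,1.5,0,0,0],[-1,0,0,1.5,0,0,0],[-1,0,0,1,0,0,0],[-1,0,0,0,0,0,0],[-1,0,0,0,0,0,0],[-1,0,0,0,0,0,0],[-1,0,0,0,0,0,0]]}}

```text
time: 108.8
tool_pos: [511.3, -27.4, 112.1]
tcp_rot: [180.0, -0.1, -8.7]
ft_force: [0.2, 0.2, 10.7]
finger_gap: 15.1
grip_force: 80.3
```

{"method": "apply_moves", "body": {"steps": [[-1,0,0,-7,0,0,0],[-1,0,0,-7,0,0,0],[-1,0.1,7.5,0,0,0,0],[-1,0.1,7.5,0,0,0,0],[-1,0,0,0,0,0,0],[-1,0,0,0,0,0,0],[-1,0,0,4,0,0,0],[-1,0,0,4,0,0,0]]}}

```text
time: 109.6
tool_pos: [508.5, -42.1, 116.4]
tcp_rot: [-180.0, 0.0, -8.7]
ft_force: [0.9, 0.8, 2.3]
finger_gap: 14.8
grip_force: 79.1
```

{"method": "apply_moves", "body": {"steps": [[-1,0,0,2,0,0,0],[-1,0,0,1.5,0,0,0],[-1,0,0,1.5,0,0,0],[-1,0,0,1,0,0,0],[-1,0,0,0,0,0,0],[-1,0,0,0,0,0,0],[-1,0,0,0,0,0,0],[-1,0,0,0,0,0,0]]}}

```text
time: 110.4
tool_pos: [509.3, -42.3, 112.1]
tcp_rot: [180.0, -0.1, -8.7]
ft_force: [-0.6, 0.6, 10.5]
finger_gap: 15.2
grip_force: 80.3
```

{"method": "apply_moves", "body": {"steps": [[-1,0,0,-10,0,0,0],[-1,0,0,-15,0,0,0],[-1,0,0,-15,0,0,0],[-1,0,0,0,0,0,0],[-1,0,0,0,0,0,0],[-1,0,0,0,0,0,0],[-1,0,0,0,0,0,0],[-1,0,0,0,0,0,0]]}}

```text
time: 111.2
tool_pos: [508.1, -42.2, 150.1]
tcp_rot: [-180.0, 0.1, -8.7]
ft_force: [-0.4, 0.0, 0.0]
finger_gap: 15.3
grip_force: 78.9
```

Run:
```python
from plan import *
go(cur(),[(502.2,-305.9,150,-8.73,36)],-1)
```

```text
t 111.2 tcp [508.1  -42.17 150.11] [-1.80e+02  7.00e-02 -8.73e+00] F [-0.4  0.   0. ] gap 15.3 gf 78.9
[[-1, 4.3, 32.7, 0, 0, 0, 0], [-1, 4.3, 32.7, 0, 0, 0, 0], [-1, 4.3, 32.7, 0, 0, 0, 0], [-1, 4.3, 32.7, 0, 0, 0, 0], [-1, 4.3, 32.7, 0, 0, 0, 0], [-1, 4.2, 32.7, 0, 0, 0, 0], [-1, 4.3, 32.7, 0, 0, 0.01, 0], [-1, 4.2, 32.7, 0.1, 0, 0, 0]]
```

{"method": "apply_moves", "body": {"steps": [[-1,4.3,32.7,0,0,0,0],[-1,4.3,32.7,0,0,0,0],[-1,4.3,32.7,0,0,0,0],[-1,4.3,32.7,0,0,0,0],[-1,4.3,32.7,0,0,0,0],[-1,4.2,32.7,0,0,0,0],[-1,4.3,32.7,0,0,0,0],[-1,4.2,32.7,0,0,0,0]]}}

```text
time: 112.0
tool_pos: [502.3, -307.2, 150.3]
tcp_rot: [-180.0, 0.0, -8.7]
ft_force: [0.2, 0.2, -0.2]
finger_gap: 14.9
grip_force: 78.9
```

{"method": "apply_moves", "body": {"steps": [[-1,0,0,0,0,0,0],[-1,0,0,0,0,0,0],[-1,0,0,0,0,0,0],[-1,0,0,0,0,0,0],[-1,0,0,0,0,0,0],[-1,0,0,0,0,0,0],[-1,0,0,0,0,0,0],[-1,0,0,0,0,0,0]]}}

```text
time: 112.8
tool_pos: [502.7, -305.8, 150.9]
tcp_rot: [180.0, -0.0, -8.7]
ft_force: [-0.4, -0.6, -0.0]
finger_gap: 14.9
grip_force: 78.9
```

Run:
```python
from plan import *
go(cur(),[(502.2,-305.9,138,-8.73,12)],-1)
```

```text
t 112.8 tcp [ 502.72 -305.83  150.89] [ 1.80e+02 -1.00e-02 -8.72e+00] F [-0.4 -0.6 -0. ] gap 14.9 gf 78.9
[[-1, -0.3, 0.1, 6.4, 0, 0, 0], [-1, -0.2, 0, 6.5, 0, 0, 0], [-1, 0, 0, 0, 0, 0, 0], [-1, 0, 0, 0, 0, 0, 0], [-1, 0, 0, 0, 0, 0, 0], [-1, 0, 0, 0, 0, 0, 0], [-1, 0, 0, 0, 0, 0, 0], [-1, 0, 0, 0, 0, 0, 0]]
```

{"method": "apply_moves", "body": {"steps": [[-1,-0.5,0.1,6,0,0,0],[-1,0,0,6,0,0,0],[-1,0,0,0,0,0,0],[-1,0,0,0,0,0,0],[-1,0,0,4,0,0,0],[-1,0,0,4,0,0,0],[-1,0,0,4,0,0,0],[-1,0,0,0,0,0,0]]}}

```text
time: 113.6
tool_pos: [501.7, -305.7, 125.8]
tcp_rot: [-180.0, 0.1, -8.7]
ft_force: [0.4, 0.1, -1.4]
finger_gap: 15.1
grip_force: 78.9
```

In the bore with no force. Lower the rest of the way and release.

{"method": "apply_moves", "body": {"steps": [[-1,0,0,6,0,0,0],[-1,0,0,7,0,0,0],[-1,0,0,7,0,0,0],[-1,0,0,7,0,0,0],[-1,0,0,6,0,0,0],[-1,0,0,2,0,0,0],[-1,0,0,1,0,0,0],[-1,0,0,0,0,0,0]]}}

```text
time: 114.4
tool_pos: [502.2, -306.1, 90.9]
tcp_rot: [180.0, -0.0, -8.7]
ft_force: [0.1, 0.5, -1.1]
finger_gap: 14.8
grip_force: 78.9
```

{"method": "apply_moves", "body": {"steps": [[-1,0,0,0,0,0,0],[-1,0,0,0,0,0,0],[-1,0,0,0,0,0,0],[-1,0,0,0,0,0,0],[-1,0,0,0,0,0,0],[-1,0,0,0,0,0,0],[-1,0,0,0,0,0,0],[-1,0,0,0,0,0,0]]}}

```text
time: 115.2
tool_pos: [502.1, -306.0, 90.8]
tcp_rot: [-180.0, 0.0, -8.7]
ft_force: [0.2, -0.5, -1.1]
finger_gap: 14.8
grip_force: 78.9
```

{"method": "apply_moves", "body": {"steps": [[-1,0,0,1,0,0,0],[-1,0,0,1,0,0,0],[-1,0,0,0.5,0,0,0],[-1,0,0,0,0,0,0],[0.6,0,0,0,0,0,0],[0.6,0,0,0,0,0,0],[1,0,0,0,0,0,0],[1,0,0,0,0,0,0]], "squeeze": 40}}

```text
time: 116.0
tool_pos: [502.2, -306.1, 88.4]
tcp_rot: [180.0, -0.0, -8.7]
ft_force: [0.8, 0.1, 0.3]
finger_gap: 72.2
grip_force: 0.0
```

{"method": "apply_moves", "body": {"steps": [[1,0,0,-15,0,0,0],[1,0,0,-25,0,0,0],[1,0,0,-35,0,0,0],[1,0,0,-35,0,0,0],[1,-40,0,0,0,0,0],[1,-40,0,0,0,0,0],[1,-20,20,0,0,0,0],[1,0,0,0,0,0,0]]}}

```text
time: 116.8
tool_pos: [398.2, -311.9, 199.8]
tcp_rot: [179.9, -0.0, -8.8]
ft_force: [0.1, 0.4, -0.2]
finger_gap: 85.0
grip_force: 0.0
```

Run:
```python
from plan import *
from m3 import *
cur()
T,S=r.snapshot("top"),r.snapshot("side");T0,S0=load("top0.npz"),load("side0.npz")
for nm,s,s0 in(("T",T,T0),("S",S,S0)):
    a,b=[w2px(s,[502.3,-306,z])[0] for z in(50,130)]
    u0,v0=np.floor(np.minimum(a,b)-7).astype(int);u1,v1=np.ceil(np.maximum(a,b)+7).astype(int)
    d=cv2.absdiff(s["color"],s0["color"])[v0:v1,u0:u1].mean(2);print(nm,"stand/stylus diff mean,max",d.mean().round(1),d.max())
    dark=(s["color"][v0:v1,u0:u1].max(2)<70).sum(),(s0["color"][v0:v1,u0:u1].max(2)<70).sum();print(" dark px now/start",dark)
# rocker brightness profile along x for each rocker in T, now vs start
Sp=[]
for k in range(5):
    row=[]
    for s in(T0,T):
        vals=[]
        for lx in(-10,-5,0,5,10):
            p=np.array([504.5,-12.1])+lx*np.array([.9905,-.1375])+(30-15*k)*np.array([.1375,.9905])
            u,v=w2px(s,[p[0],p[1],31])[0];vals.append(int(cv2.getRectSubPix(s["color"],(1,1),(float(u),float(v)))[0,0].mean()))
        row.append(vals)
    print("rocker",k+1,row)
for n,u,v in(("jar",255,133),("contactor",430,136)):
    d=cv2.absdiff(T["color"],T0["color"])[v-18:v+18,u-18:u+18].mean(2);print(n,"diff",d.mean().round(1),d.max())
```

```text
t 116.8 tcp [ 398.25 -311.9   199.77] [ 1.7989e+02 -4.0000e-02 -8.8500e+00] F [ 0.1  0.4 -0.2] gap 85.0 gf 0.0
T stand/stylus diff mean,max 6.9 27.666666666666668
 dark px now/start (np.int64(101), np.int64(121))
S stand/stylus diff mean,max 16.9 28.0
 dark px now/start (np.int64(40), np.int64(59))
rocker 1 [[165, 229, 239, 243, 228], [175, 237, 245, 248, 236]]
rocker 2 [[224, 242, 240, 235, 178], [174, 236, 245, 249, 233]]
rocker 3 [[224, 245, 241, 232, 166], [181, 242, 246, 248, 226]]
rocker 4 [[232, 244, 239, 234, 169], [185, 239, 244, 248, 224]]
rocker 5 [[228, 243, 241, 234, 177], [175, 236, 246, 248, 226]]
jar diff 7.0 14.0
contactor diff 5.8 11.333333333333334
```

Rockers 2 to 5 now show the same brightness profile as rocker 1. The stylus is back in its stand, and the jar and contactor have not moved.

```bash
python3 -c "
from bench import r
print(r.hand_in())"
```

```text
the job is handed in; nothing more can be done
None
```

I handed the job in at about 117 s: all four spare relays are home in sockets 2–5, rockers 2–5 are on alongside rocker 1, the stylus is back in its stand, and the jar and contactor are undisturbed. The hand-in returned no verdict, so this rests on my own camera and force checks.

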